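Book in a glaze and dry its test tiles

TASK

First stand the green glaze tub upright in the ring on the code reader's stand with its raised label squarely facing the reader's window. Then slide every stoneware test tile on the bench into the low drying rack, one to a bay and each fully home against the back stop, and only after that turn the dryer's dial clockwise seven clicks from its off stop. Any tile may go in any bay, glazed face up; leave the other tools and pots on the bench where they are.

Things in the scene. Friction and masses are not known exactly. Their poses are not given: they have to be found in the camera images.
- tile0: Fired stoneware test tile, a plain flat slab 100 mm long (its x), 46 mm wide (its y), 10 mm thick, about 0.1 kg, lying flat on the bench. Origin at the centre of its underside, z up. Either end may go in first. Its upper face is glazed, its underside bare clay. Two or three tiles are present; an absent one reads None from the start to the end.
- tile1: Fired stoneware test tile, a plain flat slab 100 mm long (its x), 46 mm wide (its y), 10 mm thick, about 0.1 kg, lying flat on the bench. Origin at the centre of its underside, z up. Either end may go in first. Its upper face is glazed, its underside bare clay. Two or three tiles are present; an absent one reads None from the start to the end.
- tile2: Fired stoneware test tile, a plain flat slab 100 mm long (its x), 46 mm wide (its y), 10 mm thick, about 0.1 kg, lying flat on the bench. Origin at the centre of its underside, z up. Either end may go in first. Its upper face is glazed, its underside bare clay. Two or three tiles are present; an absent one reads None from the start to the end.
- rack: Low fixed aluminium drying rack, 100 mm deep (its x), 264 mm wide (its y), with three level bays side by side, open to its -x end (the robot's side): mouths at x = -50 mm, a back stop with its face at x = +42 mm. Origin at the centre of its underside, on the bench. Thin lips overhang both sides of each bay (top 38 mm above the bench), so a tile can enter only by sliding along +x.
- bay0 (a point): First bay of the rack (at the rack's -y side; bays 78 mm apart), a channel 49 mm wide, 14 mm high, rails tapered over the first 10 mm and sill bevelled over the first 8; lips overhang 7 mm a side from 8 mm inside the mouth. The point, on its floor 20 mm above the bench, is where the underside centre of a fully home tile lies; that tile sticks out 8 mm from the mouth. Axes as the rack's.
- bay1 (a point): Middle bay of the rack (centre; bays 78 mm apart), a channel 49 mm wide, 14 mm high, rails tapered over the first 10 mm and sill bevelled over the first 8; lips overhang 7 mm a side from 8 mm inside the mouth. The point, on its floor 20 mm above the bench, is where the underside centre of a fully home tile lies; that tile sticks out 8 mm from the mouth. Axes as the rack's.
- bay2 (a point): Third bay of the rack (at the rack's +y side; bays 78 mm apart), a channel 49 mm wide, 14 mm high, rails tapered over the first 10 mm and sill bevelled over the first 8; lips overhang 7 mm a side from 8 mm inside the mouth. The point, on its floor 20 mm above the bench, is where the underside centre of a fully home tile lies; that tile sticks out 8 mm from the mouth. Axes as the rack's.
- tub: Green plastic glaze tub with a twist cap (closed tight, it turns with the tub), 60 mm diameter and 70 mm tall, straight-sided, 0.35 kg, standing upright on the bench. Origin at the centre of its underside, z up, x towards its label. A low bar on top of the cap also runs from the cap's centre towards the label side.
- tub_label (a point): Centre of the tub's raised white label plate (30 x 30 mm, on its side), 32 mm from the tub's axis, 28 mm above its underside.
- reader: Fixed code reader: a grey stand plate 4 mm thick (90 mm wide along y, from 45 mm behind to 55 mm before the ring's centre) with a thin ring mark of 34 mm radius for the tub, and a black upright head 70 mm wide, 62 mm tall, its window facing the ring. Origin on the bench under the ring's centre; x points from the ring to the head, whose face is 72 mm away.
- stand (a point): Centre of the ring on the reader's stand plate, on its top surface 4 mm above the bench: where the tub's underside centre goes. Axes as the reader's.
- window (a point): Centre of the reader's window, 72 mm from the ring's centre and 34 mm above the bench; the tub's label must face it.
- dial_grip (a point): Dial of the dryer timer, on a fixed grey box 110 x 100 x 60 mm tall: a black knob with an upright bar grip 42 mm long (the point's x), 14 mm thick (the point's y) and 32 mm high, top 104 mm above the bench. The point is on the vertical turning axis, 97 mm above the bench, the height to grip at. The point turns with the knob.
- dial (a joint): Angle of the dryer dial in rad, 0 at its off stop where it starts, growing as it turns clockwise seen from above, up to a stop at 3.49. It clicks into a detent every 20 degrees (0.349 rad) and, let go, springs to the nearest one (peak detent torque about 0.1 N m); seven clicks is 2.443.
- mug: Bystander, to be left where it is: speckled stoneware mug.
- rib: Bystander, to be left where it is: teak rib.
- pin_tool: Bystander, to be left where it is: steel pin tool.
- turning_tool: Bystander, to be left where it is: turning tool.
- wood_knife: Bystander, to be left where it is: wooden knife.
- oxide_jar: Bystander, to be left where it is: small oxide jar.
Things that resemble listed ones, but are neither listed nor needed, are in the scene too. Leave any yellow look-alike of the tile1 alone. Several things have the shape of the tub; the one meant has the colours described above.

How it is judged:
On the way, in this order (a step that is already met when the one before it is completed fails the run):
1. the tub stands in the reader's ring with its label facing the window, released (horizontal distance between tub and stand below 0.012 m and angle between tub's own z axis and vertical below 0.1 rad and height (world z) of tub below 0.008 m and angle between the x axis of tub and the x axis of reader, either way round below 0.22 rad and horizontal distance between tub_label and window below 0.055 m and contact force between the fingers and tub below 0.1 N), for 0.3 s.
2. every tile present is fully home in a bay of the rack, with the dial still at off (((distance between tile0 and bay0 below 0.006 m and angle between the x axis of tile0 and the x axis of rack, either way round below 0.08 rad) or (distance between tile0 and bay1 below 0.006 m and angle between the x axis of tile0 and the x axis of rack, either way round below 0.08 rad) or (distance between tile0 and bay2 below 0.006 m and angle between the x axis of tile0 and the x axis of rack, either way round below 0.08 rad)) and ((distance between tile1 and bay0 below 0.006 m and angle between the x axis of tile1 and the x axis of rack, either way round below 0.08 rad) or (distance between tile1 and bay1 below 0.006 m and angle between the x axis of tile1 and the x axis of rack, either way round below 0.08 rad) or (distance between tile1 and bay2 below 0.006 m and angle between the x axis of tile1 and the x axis of rack, either way round below 0.08 rad)) and ((distance between tile2 and bay0 below 0.006 m and angle between the x axis of tile2 and the x axis of rack, either way round below 0.08 rad) or (distance between tile2 and bay1 below 0.006 m and angle between the x axis of tile2 and the x axis of rack, either way round below 0.08 rad) or (distance between tile2 and bay2 below 0.006 m and angle between the x axis of tile2 and the x axis of rack, either way round below 0.08 rad)) and value of joint dial below 0.17 rad), for 0.3 s.
3. the dial has been turned seven clicks (value of joint dial between 2.343 and 2.543 rad), for 0.2 s.
At the end, for the whole second after the job is handed in: Tub upright within 12 mm of the ring's centre, label facing the window within 0.22 rad; every tile present fully home in a bay (within 6 mm of a bay point, in line with the rack within 0.08 rad); dial at the seventh click (2.443 rad, within 0.1); all released and at rest (all of step 3 and horizontal distance between tub and stand below 0.012 m and angle between tub's own z axis and vertical below 0.1 rad and height (world z) of tub below 0.008 m and angle between the x axis of tub and the x axis of reader, either way round below 0.22 rad and horizontal distance between tub_label and window below 0.055 m and ((distance between tile0 and bay0 below 0.006 m and angle between the x axis of tile0 and the x axis of rack, either way round below 0.08 rad) or (distance between tile0 and bay1 below 0.006 m and angle between the x axis of tile0 and the x axis of rack, either way round below 0.08 rad) or (distance between tile0 and bay2 below 0.006 m and angle between the x axis of tile0 and the x axis of rack, either way round below 0.08 rad)) and ((distance between tile1 and bay0 below 0.006 m and angle between the x axis of tile1 and the x axis of rack, either way round below 0.08 rad) or (distance between tile1 and bay1 below 0.006 m and angle between the x axis of tile1 and the x axis of rack, either way round below 0.08 rad) or (distance between tile1 and bay2 below 0.006 m and angle between the x axis of tile1 and the x axis of rack, either way round below 0.08 rad)) and ((distance between tile2 and bay0 below 0.006 m and angle between the x axis of tile2 and the x axis of rack, either way round below 0.08 rad) or (distance between tile2 and bay1 below 0.006 m and angle between the x axis of tile2 and the x axis of rack, either way round below 0.08 rad) or (distance between tile2 and bay2 below 0.006 m and angle between the x axis of tile2 and the x axis of rack, either way round below 0.08 rad)) and velocity of joint dial between -0.05 and 0.05 rad/s and linear speed of each of tile0, tile1, tile2, tub below 0.02 m/s); the robot touches nothing.
It fails at once if a bystander (mug, rib, pin tool, turning tool, wooden knife or oxide jar) is moved more than 4 cm (distance of any of mug, rib, pin_tool, turning_tool, wood_knife, oxide_jar from where it was at the start of the episode above 0.04 m).
Of tile0, tile1, tile2 only 2 to 3 are there at a start; the rules pass over those that are not, and their reading is None.
At some moment in a run one of tile0, tile1, tile2 may be knocked a few centimetres aside while the robot is not near it.
Once in a run the grip may slacken for a moment while it holds something.
It also fails if it takes over 210 s, if anything falls off the work surface, if the arm or the gripper's body presses on something with over 40 N, if the wrist force passes 120 N, or if a joint passes its speed limit or range.

ROBOT

A 6-joint arm with a two-finger parallel gripper is mounted at the origin on the work surface. World frame = base frame: x ahead of the robot, y to its left, z up, the work surface at z = 0. Lengths are in m, angles in rad, forces in N, time in s.
With the tool pointing down it reaches from about 0.35 to 0.85 m from the base axis. Payload 8.1 kg.
Tool frame: the origin (TCP) lies midway between the tips of the shut fingers; the grasp point (between the pads) lies 19 mm behind it; z points along the fingers, y is the line along which they close (so a half turn about z gives the same grasp; the last joint's range is limited). The gripper opens to 85 mm and grips with 20 to 120 N. Pads are 22 mm wide; open, the fingers measure 114 mm over their backs; the gripper's body (76 mm by 85 mm) begins 54 mm behind the grasp point. The pads swing forward as they close: fully open they stand 13 mm farther back than shut.
Start: joints at [-1.193, 0.13, 1.488, -0, 1.523, -0.085], TCP at [0.268, -0.537, 0.231] pointing down, gripper open.
Joint ranges: [-2.96, 2.96], [-0.89, 2.26], [0.02, 2.5], [-1.34, 4.48], [0, 2.73], [-2.66, 2.66]. Speed limits (rad/s): [2.39, 2.39, 2.79, 3.14, 3.14, 3.14].

INTERFACE

Orientations are given as a unit quaternion [x, y, z, w].
In Python, from plant import ctrl, eyes, outline_of, landmark_of gives the robot as it stands. The module is installed in compiled form; this text tells all that it offers.
- The arm moves only by the tool send_rows, never from a script. Its argument "motion" is a list of rows, each an object of numbers: "x", "y", "z": the shift along the tool's x, y, z in cm; "rx", "ry", "rz": the turn, a rotation vector about the tool's x, y, z in degrees. A call has exactly 8 rows; each row shifts and turns the commanded pose from where the row before left it, along the tool's axes as they then stand; what a row does not reach is not made up. A row lasts 1/12 s, in which the tool goes at most 41.7 mm and 7.16 degrees, less where a joint would pass 70% of its speed; a pose out of reach is approached as far as the arm can. A call is refused whole if a number of a shift passes 4.17 or a number of a turn 7.16, either way. A call with a gripper value outside its range is refused whole. "fingers" is the closure, from -1 (fully open) to 1 (shut), set as the call begins (left out, the last holds). The fingers move at their own pace and stop on an object; "force" is the grip in N (left out, the last holds). Time passes only in rows, so rows that do not move let the fingers close, or fill a call up. It gives the time, the measured TCP pose, the force, the opening and the grip force at its end, in the units of the state.
- ctrl.state(): the state, without advancing time (a new reading comes with each control period).
- eyes.get_image(name): name is "side" or "top"; returns a dict with "img" (400x640x3 uint8, red, green, blue), "intrinsics" (3x3 intrinsics, pixels), "R" (3x3) and "t" (3): a world point X has camera coordinates R X + t. Camera axes: x right, y down, z forward; pixel columns grow to the right and rows downward; lengths in m; the calibration is good to about 2 mm. A picture is of the moment at which its call begins. There is no depth.
- ctrl.finish_job(): hands the job in; it is judged then, once.
Trained networks look in a picture, given as the dict that the camera call returned (one of the last four; its "shot" number tells which), for a name from the list of things; names that differ only in an ending like _2 or _b are one class to them, and where a whole thing is asked for, a point or a joint stands for the part that bears it (a point fixed in the world has none). Each returns a list of dicts, best first, with "confidence" (0 to 1); they miss things now and then, are a little off and sometimes report something else, mostly with a low value. They report only what shows in the picture. A call takes as long as a camera call. They do not tell look-alikes from the thing itself.
- outline_of(picture, thing): "region" (400x640 bool, what is visible of it) and "extent" ([left, top, right, bottom] in pixels, round what is visible of it).
- landmark_of(picture, thing): "location" ([column, row] in pixels: a listed point, or the origin of a listed thing).
The state is a dict: "time_s": time; "qpos": joint angles; "joint_velocities": joint speeds; "tau": joint torques, N m; "position": TCP position; "eef_rot": TCP orientation; "contact_force": force on the tool from outside, world axes, zero at the start; "moment": the same for the moment, N m; "grip_width": opening from 0.0 (shut) to 1.0 (fully open); "gripper_force": force on a finger pad.
Only numpy, scipy, OpenCV 4.12 (cv2) and the standard library are available. Lean on these libraries where they do the work, as an engineer would, in place of code of your own. Each camera call takes 0.05 s, during which the arm holds its last target. There are 200 camera calls.

## Working session

There is one attempt and no reset: what is moved stays moved. The work goes in short steps, Python scripts to look and compute and a tool call to move; the robot and the scene stay as the last step left them, time stands still between calls to the robot, and variables do not carry over. Pictures are saved under pics/ and viewed, at most 17 in all, crops included, and the job is handed in when it is done.

Besides the shell and the picture viewer there is one more tool, called after ">>>" as name(argument=value, ...), one argument or row to a line, values as JSON. send_rows: Moves the arm, as the interface text tells. Its arguments: {"type":"object","properties":{"motion":{"type":"array"},"fingers":{"type":"number"},"force":{"type":"number"}},"required":["motion"]}

```bash
mkdir -p pics
cat > h.py <<'E'
import numpy as np, cv2
from plant import ctrl, eyes, outline_of, landmark_of
from scipy.spatial.transform import Rotation as Ro
def px(c,X):
    p=c["R"]@np.asarray(X,float)+c["t"]; q=c["intrinsics"]@p; return q[:2]/q[2]
def ray(c,uv,z):
    d=c["R"].T@np.linalg.solve(c["intrinsics"],[uv[0],uv[1],1.]); o=-c["R"].T@c["t"]
    return o+d*(z-o[2])/d[2]
def save(c,n,box=None,s=1):
    im=c["img"][:,:,::-1]
    if box: im=im[box[1]:box[3],box[0]:box[2]]
    cv2.imwrite("pics/"+n,cv2.resize(im,None,fx=s,fy=s,interpolation=cv2.INTER_CUBIC))
E
python3 - <<'E'
from h import *
s=ctrl.state();print(s)
t=eyes.get_image("top");save(t,"top0.png",None,1.25);d=eyes.get_image("side");save(d,"side0.png",None,1.25)
for n,c in(("top",t),("side",d)):
    print(n,-c["R"].T@c["t"])
    for k in["tile0","tub","reader","stand","window","tub_label","rack","bay0","bay1","bay2","dial_grip","mug"]:
        print(k,[(np.round(o["location"],1).tolist(),round(o["confidence"],2)) for o in landmark_of(c,k)][:5])
E
```

```text
{'time_s': 0.0, 'qpos': array([-1.19338116e+00,  1.31165663e-01,  1.48929672e+00,  1.59141311e-06,
        1.52298519e+00, -8.54031290e-02]), 'joint_velocities': array([ 0.00116129, -0.00048199, -0.00037438,  0.00045503,  0.00185174,
        0.00032733]), 'tau': array([-4.23567553e-04, -5.69385481e+01, -5.00561678e+01, -2.22057529e-04,
        1.44871409e-02,  1.40848417e-05]), 'position': array([ 0.26769764, -0.53635413,  0.23023216]), 'eef_rot': array([ 9.73343764e-01,  2.29349203e-01, -1.34147709e-04, -9.17706685e-04]), 'contact_force': array([ 0.3160881, -1.2067349,  0.7513905]), 'moment': array([ 0.01667954, -0.05830563, -0.03253065]), 'gripper_force': 0.0, 'grip_width': 1.0023728694125813}
top [0.4022757  0.02727443 1.15050562]
tile0 [([262.4, 232.9], 0.97), ([203.1, 220.8], 0.97), ([239.9, 175.3], 0.83), ([264.2, 287.6], 0.82)]
tub [([398.9, 278.3], 0.73), ([395.2, 237.8], 0.68), ([362.2, 128.6], 0.56), ([241.0, 173.2], 0.55)]
reader [([447.0, 239.1], 0.69), ([389.6, 244.7], 0.45)]
stand [([449.5, 236.5], 0.86)]
window [([471.5, 231.8], 0.82)]
tub_label [([389.7, 246.1], 0.92)
[... 424 characters left out ...]
([325.3, 296.7], 0.76), ([286.4, 356.7], 0.76), ([252.2, 293.3], 0.75)]
tub [([409.4, 203.1], 0.9), ([377.1, 192.8], 0.73), ([370.5, 351.7], 0.3)]
reader [([388.2, 165.7], 0.69), ([198.5, 362.0], 0.37)]
stand [([386.3, 171.6], 0.69), ([198.1, 361.8], 0.49)]
window [([386.8, 152.9], 0.74), ([210.6, 274.2], 0.5), ([374.7, 351.4], 0.4)]
tub_label [([377.8, 196.9], 0.87), ([424.4, 197.3], 0.61)]
rack [([289.7, 221.8], 0.74)]
bay0 [([284.8, 229.7], 0.95), ([301.8, 195.8], 0.93), ([292.8, 207.0], 0.65)]
bay1 [([284.8, 229.7], 0.95), ([301.8, 195.8], 0.93), ([292.8, 207.0], 0.65)]
bay2 [([284.8, 229.7], 0.95), ([301.8, 195.8], 0.93), ([292.8, 207.0], 0.65)]
dial_grip [([328.6, 141.6], 0.72)]
mug []
```

View pics/top0.png

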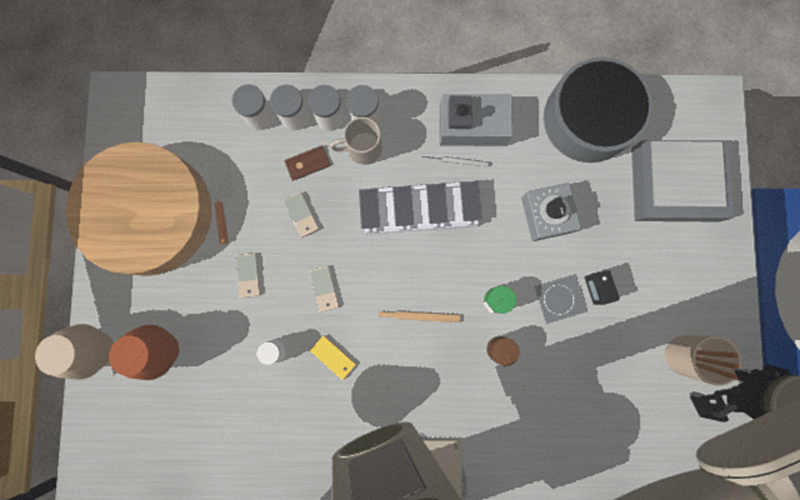

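View pics/side0.png

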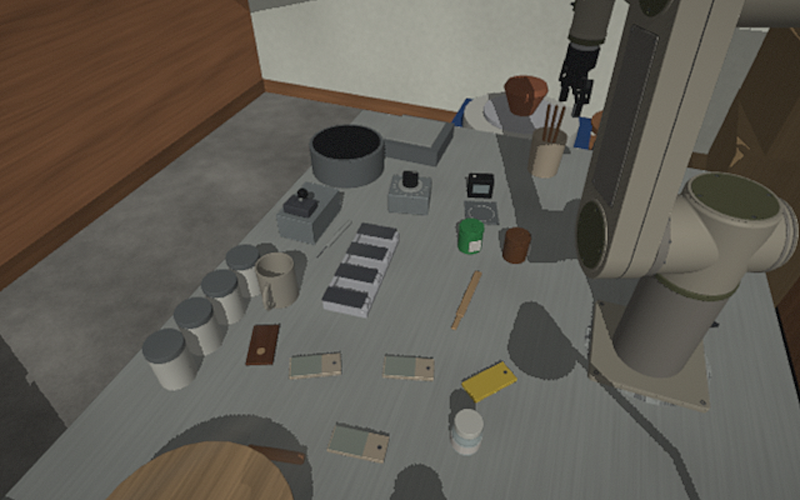

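The top view shows three tiles at raw pixels of about (240,172), (200,220) and (261,231), with the yellow look-alike at (266,286). The rack is at (336,166). The green tub is at (400,240) with its white label to the lower left, and the reader's ring is at (448,238) with the window to its right. The dial is at (445,165). Next I'll measure these precisely.

```bash
cat >> h.py <<'E'
def rects(c,k,z):
    out=[]
    for o in outline_of(c,k):
        m=o["region"].astype(np.uint8)
        ct,_=cv2.findContours(m,cv2.RETR_EXTERNAL,cv2.CHAIN_APPROX_NONE)
        if not ct: continue
        ys,xs=np.nonzero(m)
        P=np.array([ray(c,(u,v),z)[:2] for u,v in zip(xs,ys)])
        r=cv2.minAreaRect((P*1000).astype(np.float32))
        C=P.mean(0); w,V=np.linalg.eigh(np.cov(P.T)); a=np.degrees(np.arctan2(V[1,1],V[0,1]))
        out.append((round(o["confidence"],2),np.round(C,4).tolist(),round(a%180,1),np.round(np.sqrt(w*12),3).tolist(),np.round([xs.mean(),ys.mean()],1).tolist(),np.round(r[0],1).tolist(),np.round(r[1],1).tolist(),round(r[2],1)))
    return out
E
python3 - <<'E'
from h import *
t=eyes.get_image("top");d=eyes.get_image("side")
for k,z in(("tile0",.009),("rack",.036),("tub",.06),("reader",.004),("dial_grip",.1),("mug",.04)):
  for n,c in(("top",t),("side",d)):
    print(k,n)
    for r in rects(c,k,z): print("  ",r)
for n,c in(("top",t),("side",d)):
  for k,z in(("stand",.004),("window",.034),("tub",0.),("tub_label",.028),("bay0",.02),("dial_grip",.097),("rack",0.),("tile0",0)):
    print(n,k,[(np.round(ray(c,o["location"],z)[:2],4).tolist(),round(o["confidence"],2)) for o in landmark_of(c,k)][:4])
a=cv2.resize(t["img"][145:255,370:480,::-1],None,fx=4,fy=4,interpolation=2)
b=cv2.resize(t["img"][140:190,280:390,::-1],None,fx=4,fy=4,interpolation=2)
cc=cv2.resize(d["img"][120:220,300:410,::-1],None,fx=3.2,fy=3.2,interpolation=2)
cv=np.zeros((530,800,3),np.uint8);cv[:440,:440]=a;cv[:320,445:445+352]=cc;cv[325:525,445:797]=b[:, :352]
cv2.imwrite("pics/crop1.png",cv)
E
```

```text
tile0 top
   (0.9, [0.4411, 0.207], np.float64(17.0), [0.044, 0.099], [259.0, 231.6], [442.8, 206.7], [99.2, 46.8], 14.7)
   (0.72, [0.288, 0.1836], np.float64(49.5), [0.047, 0.1], [265.8, 285.5], [288.2, 184.0], [100.0, 47.0], 49.7)
   (0.61, [0.4741, 0.3857], np.float64(10.7), [0.05, 0.102], [197.9, 219.7], [473.7, 386.1], [104.8, 51.6], 9.7)
   (0.56, [0.6166, 0.2669], np.float64(24.9), [0.045, 0.097], [240.2, 171.7], [617.0, 266.9], [99.2, 45.6], 24.8)
   (0.17, [0.4239, -0.1993], np.float64(99.1), [0.057, 0.066], [399.6, 239.0], [424.0, -198.9], [72.0, 63.3], 89.5)
tile0 side
   (0.93, [0.6176, 0.2686], np.float64(27.5), [0.054, 0.103], [251.8, 292.3], [617.1, 268.1], [103.8, 57.5], 27.1)
   (0.73, [0.2886, 0.1859], np.float64(52.8), [0.046, 0.1], [390.5, 305.0], [287.8, 184.8], [101.7, 47.5], 51.4)
   (0.64, [0.4734, 0.3871], np.float64(7.3), [0.05, 0.101], [286.4, 354.7], [473.6, 386.6], [102.4, 52.0], 9.1)
   (0.62, [0.4433, 0.2091], np.float64(16.8), [0.052, 0.1], [326.7, 293.8], [444.4, 207.8], [101.3, 54.1], 17.0)
rack top
   (0.7, [0.7879, 0.1277], np.float64(27.2), [0.09
[... 2819 characters left out ...]
0.4487, 0.208], 0.71), ([0.4792, 0.3862], 0.62)]
side stand [([0.2987, 0.3171], 0.74), ([0.429, -0.3206], 0.56), ([0.4742, 0.3867], 0.44)]
side window [([0.4329, -0.3941], 0.6), ([0.734, -0.0617], 0.16)]
side tub [([0.3093, -0.2058], 0.8), ([0.4208, -0.2272], 0.57), ([0.3868, -0.0414], 0.39)]
side tub_label [([0.412, -0.1602], 0.69)]
side bay0 [([0.6109, 0.0622], 0.71), ([0.6312, -0.0969], 0.68), ([0.6302, -0.0354], 0.56)]
side dial_grip [([0.4492, 0.4316], 0.62), ([0.6148, -0.292], 0.44)]
side rack [([0.447, 0.2179], 0.73), ([0.6315, -0.0098], 0.72), ([0.4204, -0.3564], 0.29)]
side tile0 [([0.4726, 0.3854], 0.91), ([0.6219, 0.2582], 0.87), ([0.4512, 0.2076], 0.79), ([0.2863, 0.1846], 0.58)]
```

View pics/crop1.png

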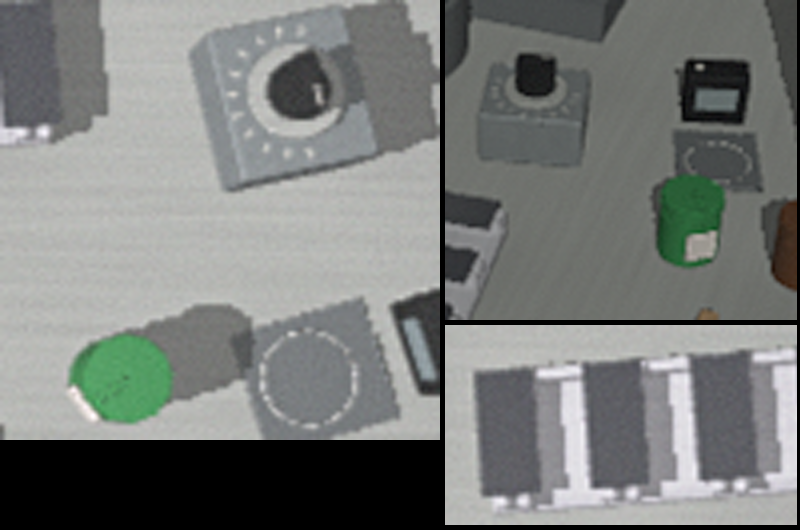

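The crop shows the tub cap at raw pixel (400.5,239.5) with its label down-left at (391,245). The ring centre is at about (447,239.5), and the reader plate is turned about 14°. I'll fit silhouette models to the masks for accuracy.

```bash
cat >> h.py <<'E'
from scipy.optimize import minimize
def box(L,W,z0,z1,x0=None):
    return np.array([[a,b,c] for a in(-L/2,L/2) for b in(-W/2,W/2) for c in(z0,z1)])
def cyl(r,z0,z1):
    th=np.linspace(0,2*np.pi,40); return np.vstack([np.c_[r*np.cos(th),r*np.sin(th),0*th+z] for z in(z0,z1)])
def sil(c,pts,p,sh=(400,640)):
    x,y,a=p; R=np.array([[np.cos(a),-np.sin(a),0],[np.sin(a),np.cos(a),0],[0,0,1]])
    uv=np.array([px(c,q) for q in pts@R.T+[x,y,0]])
    h=cv2.convexHull(((uv+.5)*4).astype(np.float32))-.5
    im=np.zeros((sh[0]*4,sh[1]*4),np.uint8); cv2.fillConvexPoly(im,(h*16).round().astype(np.int32),255,shift=4)
    return cv2.resize(im,(sh[1],sh[0]),interpolation=cv2.INTER_AREA)/255.
def fit(cams,pts,p0,st=(.006,.006,.06),rot=True):
    # cams: list of (cam,mask)
    def f(q):
        p=[q[0]/1000,q[1]/1000,q[2]/100 if rot else 0]
        return sum(np.abs(sil(c,pts,p)-m).sum() for c,m in cams)
    q0=np.array([p0[0]*1000,p0[1]*1000,p0[2]*100]); n=3 if rot else 2
    S=np.vstack([q0]+[q0+np.eye(3)[i]*[st[0]*1000,st[1]*1000,st[2]*100] for i in range(n)])
    if not rot:
        g=lambda q:f([q[0],q[1],0]); r=minimize(g,q0[:2],method="Nelder-Mead",options=dict(initial_simplex=S[:,:2],xatol=.05,fatol=.05)); return r.x/1000,r.fun
    r=minimize(f,q0,method="Nelder-Mead",options=dict(initial_simplex=S,xatol=.05,fatol=.05)); return r.x/[1000,1000,100],r.fun
def mask(c,k,near,z,tol=.05):
    b=None
    for o in outline_of(c,k):
        ys,xs=np.nonzero(o["region"]); 
        if len(xs) and np.linalg.norm(ray(c,(xs.mean(),ys.mean()),z)[:2]-near)<tol: return o["region"].astype(float)
def green(c):
    hsv=cv2.cvtColor(c["img"],cv2.COLOR_RGB2HSV); m=cv2.inRange(hsv,(50,110,40),(85,255,255))
    n,l,s,_=cv2.connectedComponentsWithStats(m); return (l==1+np.argmax(s[1:,4])).astype(float)
def fitk(cs,k,pts,near,a,z,tol=.06):
    R=[]
    ms=[(c,mask(c,k,near,z,tol)) for c in cs]; ms=[m for m in ms if m[1] is not None]
    for s in [ms]+([[m] for m in ms] if len(ms)>1 else []):
        p,e=fit(s,pts,[*near,a]); R.append((np.round([p[0],p[1]],4).tolist(),round(float(np.degrees(p[2])),2),round(e)))
    return R
TILE=box(.1,.046,0,.01); RACK=box(.1,.264,0,.038); TUB=cyl(.03,0,.07)
E
python3 - <<'E'
from h import *
t=eyes.get_image("top");d=eyes.get_image("side")
for n,a in(([.4411,.207],.27),([.474,.386],.17),([.6166,.267],.44)): print("tile",fitk((t,d),"tile0",TILE,n,a,.009))
print("rack",fitk((t,d),"rack",RACK,[.632,-.012],.08,.036))
for s in([t,d],[t],[d]): print("tub",fit([(c,green(c)) for c in s],TUB,[.42,-.195,0],rot=False))
def white(c,g):
    # label = bright unsaturated blob touching tub mask
    hsv=cv2.cvtColor(c["img"],cv2.COLOR_RGB2HSV); m=cv2.inRange(hsv,(0,0,175),(179,70,255))
    m&=cv2.dilate(g.astype(np.uint8),np.ones((7,7)))*255
    ys,xs=np.nonzero(m); return xs.mean(),ys.mean(),len(xs)
for c in(t,d):
    w=white(c,green(c)); print(w, ray(c,w[:2],.028))
# ring: fit dashes on plate
for c,n in((t,"top"),(d,"side")):
    g=c["img"].astype(int).sum(2); best=[]
    th=np.linspace(0,2*np.pi,90)
    def f(p): 
        uv=np.array([px(c,[p[0]/1000+.034*np.cos(a),p[1]/1000+.034*np.sin(a),.004]) for a in th]).astype(np.float32)
        return -cv2.remap(cv2.GaussianBlur(g.astype(np.float32),(0,0),.7),uv[:,:1],uv[:,1:],1).mean()
    b=min(((f([x,y]),x,y) for x in range(415,445,3) for y in range(-350,-310,3)))
    r=minimize(f,b[1:],method="Nelder-Mead"); print("ring",n,r.x,r.fun)
    print([(np.round(ray(c,o["location"],.034)[:2],4).tolist(),round(o["confidence"],2)) for o in landmark_of(c,"window")][:2])
E
```

```text
tile [([0.4433, 0.2063], 16.22, 41)]
tile [([0.4746, 0.3856], 7.31, 118), ([0.4753, 0.3865], 7.59, 31), ([0.474, 0.3848], 7.61, 74)]
tile [([0.6196, 0.2666], 27.68, 90), ([0.6189, 0.2674], 26.6, 31), ([0.62, 0.2657], 27.89, 40)]
rack [([0.6341, -0.0164], 4.45, 364), ([0.6343, -0.0124], 4.25, 234), ([0.6333, -0.0169], 4.33, 116)]
tub (array([ 0.42180502, -0.19358175]), np.float64(242.51372549019607))
tub (array([ 0.42100195, -0.19215234]), np.float64(96.51764705882353))
tub (array([ 0.42303669, -0.19554061]), np.float64(145.02352941176468))
(np.float64(396.52564102564105), np.float64(242.05769230769232), 156) [ 0.41468699 -0.18661462  0.028     ]
(np.float64(377.5), np.float64(195.5), 2) [ 0.41145676 -0.17181091  0.028     ]
ring top [ 424.57090473 -336.10798468] -441.8125915527344
[([0.4425, -0.4035], 0.85)]
ring side [ 424.2955989  -337.98259278] -252.09991455078125
[([0.4333, -0.3832], 0.8)]
```

```bash
cat >> h.py <<'E'
def label_angle(cs,xy):
    best=[]
    for ph in np.radians(np.arange(0,360,1.)):
        s=[]
        for c in cs:
            cam=-c["R"].T@c["t"]; va=np.arctan2(cam[1]-xy[1],cam[0]-xy[0]); I=cv2.GaussianBlur(c["img"][:,:,0].astype(np.float32),(0,0),.5)
            inn=[];out=[]
            for a in np.radians(np.arange(-75,76,3.))+va:
                da=(a-ph+np.pi)%(2*np.pi)-np.pi
                for z in np.linspace(.016,.040,6):
                    u,v=px(c,[xy[0]+.031*np.cos(a),xy[1]+.031*np.sin(a),z])
                    val=I[int(round(v)),int(round(u))]
                    if abs(da)<.45: inn.append(val)
                    elif abs(da)>.58: out.append(val)
            s.append((np.mean(inn) if len(inn)>30 else 0)-np.mean(out))
        best.append((sum(s),np.degrees(ph)))
    return sorted(best)[::-1][:5]
E
python3 - <<'E'
from h import *
t=eyes.get_image("top");d=eyes.get_image("side")
for cs in((t,d),(d,),(t,)): print(label_angle(cs,(.4218,-.1936)))
print(label_angle((d,),(.423,-.1955)))
E
```

```text
[(np.float32(226.05946), np.float64(129.0)), (np.float32(223.4209), np.float64(128.0)), (np.float32(223.22668), np.float64(130.0)), (np.float32(223.19836), np.float64(132.0)), (np.float32(223.17288), np.float64(126.0))]
[(np.float32(110.50183), np.float64(129.0)), (np.float32(109.28299), np.float64(130.0)), (np.float32(109.173004), np.float64(132.0)), (np.float32(108.68959), np.float64(126.0)), (np.float32(108.67265), np.float64(127.00000000000001))]
[(np.float32(115.55763), np.float64(129.0)), (np.float32(115.398056), np.float64(131.0)), (np.float32(115.076225), np.float64(128.0)), (np.float32(114.4833), np.float64(126.0)), (np.float32(114.02536), np.float64(132.0))]
[(np.float32(110.21483), np.float64(132.0)), (np.float32(109.69327), np.float64(129.0)), (np.float32(109.23294), np.float64(130.0)), (np.float32(108.47804), np.float64(133.0)), (np.float32(108.33118), np.float64(131.0))]
```

```bash
cat >> h.py <<'E'
import json
def plan(tgt,yaw=None,turn=0,calls=1,rest=1):
    """rows to world tgt; yaw=target tool-y angle deg (None: turn by `turn` deg ccw seen from above)"""
    s=ctrl.state(); p=s["position"].copy(); R0=Ro.from_quat(s["eef_rot"]); y=R0.as_matrix()[:,1]; y0=np.degrees(np.arctan2(y[1],y[0]))
    if yaw is not None: turn=yaw-y0
    yf=np.radians(y0+turn); Rf=Ro.from_matrix(np.c_[[-np.sin(yf),np.cos(yf),0],[np.cos(yf),np.sin(yf),0],[0,0,-1.]]*np.array([1,1,1]))
    m=Rf.as_matrix(); 
    if np.linalg.det(m)<0: m[:,0]*=-1
    Rf=Ro.from_matrix(m)
    yawR=Ro.from_euler("z",turn,degrees=True); tilt=(yawR*R0).inv()*Rf
    n=8*calls-rest; rows=[]; cur=R0; pc=p.copy(); d=np.asarray(tgt,float)-p
    for i in range(8*calls):
        if i>=n: rows.append({});continue
        want=p+d*(i+1)/n; sh=np.round(cur.inv().apply(want-pc)*100,2); pc=pc+cur.apply(sh/100)
        f=(i+1)/n; Rn=Ro.from_euler("z",turn*f,degrees=True)*R0*Ro.from_rotvec(tilt.as_rotvec()*f)
        rv=np.round(np.degrees((cur.inv()*Rn).as_rotvec()),2); cur=cur*Ro.from_rotvec(np.radians(rv))
        r={k:float(v) for k,v in zip(("x","y","z","rx","ry","rz"),[*sh,*rv]) if abs(v)>0.004}; rows.append(r)
        assert abs(sh).max()<=4.17 and abs(rv).max()<=7.16,(sh,rv)
    for i in range(calls): print(json.dumps(rows[8*i:8*i+8]).replace('"',''))
    q=s["qpos"]; print("now",np.round(p,4),"yaw",round(y0,1),"q6 end ~",round(float(np.degrees(np.arctan2(tgt[1],tgt[0])))-(y0+turn),1),"t",round(s["time_s"],1))
E
python3 - <<'E'
from h import *
plan([.4218,-.1936,.20],yaw=-141,calls=2)
E
```

```text
[{x: 1.94, y: -1.59, z: 0.21, rz: 5.17}, {x: 1.79, y: -1.76, z: 0.21, rz: 5.17}, {x: 1.62, y: -1.91, z: 0.21, rz: 5.16}, {x: 1.45, y: -2.05, z: 0.2, rz: 5.17}, {x: 1.25, y: -2.17, z: 0.21, rz: 5.17}, {x: 1.05, y: -2.28, z: 0.21, rz: 5.17}, {x: 0.85, y: -2.36, z: 0.21, rz: 5.16}, {x: 0.62, y: -2.43, z: 0.21, rz: 5.17}]
[{x: 0.41, y: -2.47, z: 0.21, rz: 5.17}, {x: 0.18, y: -2.5, z: 0.21, rz: 5.17}, {x: -0.04, y: -2.51, z: 0.21, rz: 5.16}, {x: -0.27, y: -2.49, z: 0.2, rz: 5.17}, {x: -0.5, y: -2.46, z: 0.21, rz: 5.17}, {x: -0.71, y: -2.41, z: 0.21, rz: 5.17}, {x: -0.93, y: -2.33, z: 0.21, rz: 5.16}, {}]
now [ 0.2679 -0.5369  0.2313] yaw -63.5 q6 end ~ 116.3 t 3.5
```

>>> send_rows(
  motion=[
    {"x": 1.94,"y": -1.59,"rz": 5.17},
    {"x": 1.79,"y": -1.76,"rz": 5.17},
    {"x": 1.62,"y": -1.91,"rz": 5.17},
    {"x": 1.45,"y": -2.05,"rz": 5.17},
    {"x": 1.25,"y": -2.17,"rz": 5.17},
    {"x": 1.05,"y": -2.28,"rz": 5.17},
    {"x": 0.85,"y": -2.36,"rz": 5.17},
    {"x": 0.62,"y": -2.43,"rz": 5.17},
  ],
  fingers=-1,
  force=40,
)

```text
invalid input at $.motion[0]: expected keys x, y, z, rx, ry, rz
```

>>> send_rows(
  motion=[
    {"x": 0.41,"y": -2.47,"rz": 5.17},
    {"x": 0.18,"y": -2.5,"rz": 5.17},
    {"x": -0.04,"y": -2.51,"z": 0.5,"rz": 5.17},
    {"x": -0.27,"y": -2.49,"z": 0.5,"rz": 5.17},
    {"x": -0.5,"y": -2.46,"z": 0.7,"rz": 5.17},
    {"x": -0.71,"y": -2.41,"z": 0.7,"rz": 5.17},
    {"x": -0.93,"y": -2.33,"z": 0.7,"rz": 5.17},
    {},
  ],
)

```text
invalid input at $.motion[0]: expected keys x, y, z, rx, ry, rz
```

Run:
```python
from h import *
plan([.4218,-.1936,.11],yaw=-141)
plan([.4218,-.1936,.028],yaw=-141,calls=2)
t=eyes.get_image("top");d=eyes.get_image("side")
a=cv2.resize(t["img"][150:310,320:480,::-1],None,fx=2.5,fy=2.5,interpolation=2)
b=cv2.resize(d["img"][80:240,310:470,::-1],None,fx=2.5,fy=2.5,interpolation=2)
cv2.imwrite("pics/grasp1.png",np.hstack([a,b]))
```

```text
Traceback (most recent call last):
  File "h.py", line 95, in plan
    assert abs(sh).max()<=4.17 and abs(rv).max()<=7.16,(sh,rv)
           ^^^^^^^^^^^^^^^^^^^^^^^^^^^^^^^^^^^^^^^^^^^
AssertionError: (array([ 4.16, -3.41,  1.73]), array([-0.  ,  0.  , 11.07]))
```

All six keys are required in every row.

>>> send_rows(
  motion=[
    {"x": 1.94,"y": -1.59,"z": 0,"rx": 0,"ry": 0,"rz": 5.17},
    {"x": 1.79,"y": -1.76,"z": 0,"rx": 0,"ry": 0,"rz": 5.17},
    {"x": 1.62,"y": -1.91,"z": 0,"rx": 0,"ry": 0,"rz": 5.17},
    {"x": 1.45,"y": -2.05,"z": 0,"rx": 0,"ry": 0,"rz": 5.17},
    {"x": 1.25,"y": -2.17,"z": 0,"rx": 0,"ry": 0,"rz": 5.17},
    {"x": 1.05,"y": -2.28,"z": 0,"rx": 0,"ry": 0,"rz": 5.17},
    {"x": 0.85,"y": -2.36,"z": 0,"rx": 0,"ry": 0,"rz": 5.17},
    {"x": 0.62,"y": -2.43,"z": 0,"rx": 0,"ry": 0,"rz": 5.17},
  ],
  fingers=-1,
  force=40,
)

```text
time_s: 4.17
position: [0.3503, -0.3527, 0.2314]
eef_rot: [0.991, -0.131, 0.0, 0.0]
contact_force: [-0.0, 1.0, -0.4]
grip_width: 1.002
gripper_force: 0.0
```

>>> send_rows(
  motion=[
    {"x": 0.41,"y": -2.47,"z": 0,"rx": 0,"ry": 0,"rz": 5.17},
    {"x": 0.18,"y": -2.5,"z": 0,"rx": 0,"ry": 0,"rz": 5.17},
    {"x": -0.04,"y": -2.51,"z": 0.5,"rx": 0,"ry": 0,"rz": 5.17},
    {"x": -0.27,"y": -2.49,"z": 0.5,"rx": 0,"ry": 0,"rz": 5.17},
    {"x": -0.5,"y": -2.46,"z": 0.7,"rx": 0,"ry": 0,"rz": 5.17},
    {"x": -0.71,"y": -2.41,"z": 0.7,"rx": 0,"ry": 0,"rz": 5.17},
    {"x": -0.93,"y": -2.33,"z": 0.7,"rx": 0,"ry": 0,"rz": 5.17},
    {"x": 0,"y": 0,"z": 0,"rx": 0,"ry": 0,"rz": 0},
  ],
)

```text
time_s: 4.83
position: [0.4225, -0.1899, 0.1989]
eef_rot: [0.902, -0.432, -0.001, -0.001]
contact_force: [-0.2, -0.5, -0.3]
grip_width: 1.0
gripper_force: 0.0
```

```bash
sed -i 's/ if abs(v)>0.004}; rows/}; rows/; s/rows.append({});continue/rows.append(dict.fromkeys(("x","y","z","rx","ry","rz"),0));continue/' h.py
python3 - <<'E'
from h import *
plan([.4218,-.1936,.028],yaw=-141)
t=eyes.get_image("top");d=eyes.get_image("side")
a=cv2.resize(t["img"][150:310,320:480,::-1],None,fx=2.5,fy=2.5,interpolation=2)
b=cv2.resize(d["img"][80:240,310:470,::-1],None,fx=2.5,fy=2.5,interpolation=2)
cv2.imwrite("pics/grasp1.png",np.hstack([a,b]))
E
```

```text
[{x: 0.04, y: 0.04, z: 2.44, rx: -0.01, ry: 0.02, rz: -0.03}, {x: 0.04, y: 0.05, z: 2.44, rx: -0.0, ry: 0.02, rz: -0.04}, {x: 0.04, y: 0.04, z: 2.44, rx: -0.01, ry: 0.02, rz: -0.03}, {x: 0.04, y: 0.04, z: 2.44, rx: -0.01, ry: 0.02, rz: -0.04}, {x: 0.04, y: 0.04, z: 2.44, rx: -0.01, ry: 0.02, rz: -0.03}, {x: 0.04, y: 0.04, z: 2.45, rx: -0.0, ry: 0.03, rz: -0.03}, {x: 0.03, y: 0.04, z: 2.44, rx: -0.01, ry: 0.02, rz: -0.04}, {x: 0, y: 0, z: 0, rx: 0, ry: 0, rz: 0}]
now [ 0.4225 -0.1899  0.1989] yaw -141.2 q6 end ~ 116.3 t 4.8
```

View pics/grasp1.png

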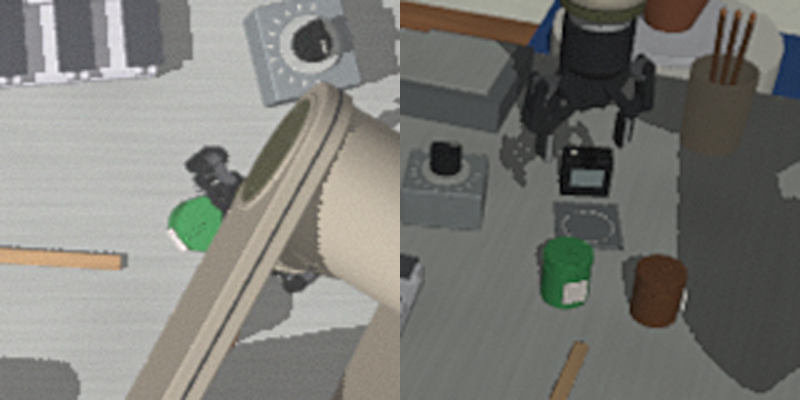

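The pictures show the open fingers straddling the green tub, with the label (raw about (389,245)) facing away from both fingers. The brown look-alike is clear, so I'm descending.

>>> send_rows(
  motion=[
    {"x": 0.04,"y": 0.04,"z": 2.5,"rx": 0,"ry": 0,"rz": 0},
    {"x": 0.04,"y": 0.04,"z": 2.5,"rx": 0,"ry": 0,"rz": 0},
    {"x": 0.04,"y": 0.04,"z": 2.5,"rx": 0,"ry": 0,"rz": 0},
    {"x": 0.04,"y": 0.04,"z": 2.5,"rx": 0,"ry": 0,"rz": 0},
    {"x": 0.04,"y": 0.04,"z": 2.5,"rx": 0,"ry": 0,"rz": 0},
    {"x": 0.04,"y": 0.04,"z": 2.5,"rx": 0,"ry": 0,"rz": 0},
    {"x": 0.04,"y": 0.04,"z": 2.5,"rx": 0,"ry": 0,"rz": 0},
    {"x": 0,"y": 0,"z": 0,"rx": 0,"ry": 0,"rz": 0},
  ],
)

```text
time_s: 5.6
position: [0.4178, -0.1969, 0.0209]
eef_rot: [0.903, -0.431, -0.004, -0.0]
contact_force: [-1.8, 0.8, -0.0]
grip_width: 1.002
gripper_force: 0.0
```

>>> send_rows(
  motion=[
    {"x": 0,"y": 0,"z": 0,"rx": 0,"ry": 0,"rz": 0},
    {"x": 0,"y": 0,"z": 0,"rx": 0,"ry": 0,"rz": 0},
    {"x": 0,"y": 0,"z": 0,"rx": 0,"ry": 0,"rz": 0},
    {"x": 0,"y": 0,"z": 0,"rx": 0,"ry": 0,"rz": 0},
    {"x": 0,"y": 0,"z": 0,"rx": 0,"ry": 0,"rz": 0},
    {"x": 0,"y": 0,"z": 0,"rx": 0,"ry": 0,"rz": 0},
    {"x": 0,"y": 0,"z": 0,"rx": 0,"ry": 0,"rz": 0},
    {"x": 0,"y": 0,"z": 0,"rx": 0,"ry": 0,"rz": 0},
  ],
  fingers=1,
  force=60,
)

```text
time_s: 6.27
position: [0.4232, -0.199, 0.0278]
eef_rot: [0.903, -0.431, 0.002, 0.0]
contact_force: [-0.1, -2.0, 6.4]
grip_width: 0.692
gripper_force: 65.4
```

>>> send_rows(
  motion=[
    {"x": 0,"y": 0,"z": 0,"rx": 0,"ry": 0,"rz": 0},
    {"x": 0,"y": 0,"z": -0.5,"rx": 0,"ry": 0,"rz": 0},
    {"x": 0,"y": 0,"z": -0.5,"rx": 0,"ry": 0,"rz": 0},
    {"x": 0,"y": 0,"z": -0.5,"rx": 0,"ry": 0,"rz": 0},
    {"x": 0,"y": 0,"z": -0.5,"rx": 0,"ry": 0,"rz": 0},
    {"x": 0,"y": 0,"z": -0.5,"rx": 0,"ry": 0,"rz": 0},
    {"x": 0,"y": 0,"z": -0.5,"rx": 0,"ry": 0,"rz": 0},
    {"x": 0,"y": 0,"z": 0,"rx": 0,"ry": 0,"rz": 0},
  ],
)

```text
time_s: 6.93
position: [0.4222, -0.198, 0.0566]
eef_rot: [0.902, -0.431, 0.001, 0.0]
contact_force: [0.1, -0.0, -3.1]
grip_width: 0.69
gripper_force: 65.3
```

Run:
```python
from h import *
s=ctrl.state();p=s["position"]
plan([.4245,-.337,p[2]+.01],turn=155.7,calls=3,rest=1)
d=eyes.get_image("side")
print(fit([(d,green(d))],TUB+[0,0,.03],[p[0],p[1],0],rot=False))
```

```text
[{x: 0.48, y: 0.37, z: -0.04, rx: 0.01, ry: -0.01, rz: -6.77}, {x: 0.43, y: 0.43, z: -0.05, rx: 0.01, ry: -0.01, rz: -6.77}, {x: 0.37, y: 0.47, z: -0.04, rx: 0.01, ry: -0.0, rz: -6.77}, {x: 0.32, y: 0.52, z: -0.04, rx: 0.01, ry: -0.01, rz: -6.77}, {x: 0.25, y: 0.54, z: -0.05, rx: 0.0, ry: -0.01, rz: -6.77}, {x: 0.19, y: 0.58, z: -0.04, rx: 0.01, ry: -0.01, rz: -6.77}, {x: 0.12, y: 0.59, z: -0.04, rx: 0.01, ry: -0.0, rz: -6.77}, {x: 0.05, y: 0.6, z: -0.05, rx: 0.01, ry: -0.01, rz: -6.77}]
[{x: -0.02, y: 0.61, z: -0.04, rx: 0.0, ry: -0.01, rz: -6.77}, {x: -0.1, y: 0.6, z: -0.04, rx: 0.01, ry: -0.01, rz: -6.77}, {x: -0.16, y: 0.58, z: -0.05, rx: 0.0, ry: -0.0, rz: -6.77}, {x: -0.23, y: 0.56, z: -0.04, rx: 0.01, ry: -0.01, rz: -6.76}, {x: -0.3, y: 0.52, z: -0.05, rx: -0.0, ry: -0.01, rz: -6.77}, {x: -0.35, y: 0.49, z: -0.04, rx: 0.0, ry: -0.0, rz: -6.77}, {x: -0.41, y: 0.45, z: -0.04, rx: 0.0, ry: -0.01, rz: -6.77}, {x: -0.46, y: 0.39, z: -0.05, rx: 0.01, ry: -0.0, rz: -6.77}]
[{x: -0.51, y: 0.33, z: -0.04, rx: -0.0, ry: -0.01, rz: -6.77}, {x: -0.53, y: 0.28, z: -0.04, rx: -0.0, ry: -0.0, rz: -6.77}, {x: -0.57, y: 0.21, z: -0.05, rx: 0.0, ry: -0.01, rz: -6.77}, {x: -0.59, y: 0.14, z: -0.04, rx: 0.0, ry: -0.0, rz: -6.77}, {x: -0.6, y: 0.06, z: -0.05, rx: 0.0, ry: -0.01, rz: -6.77}, {x: -0.6, y: 0.0, z: -0.04, rx: 0.0, ry: -0.0, rz: -6.77}, {x: -0.61, y: -0.07, z: -0.04, rx: -0.0, ry: -0.01, rz: -6.77}, {x: 0, y: 0, z: 0, rx: 0, ry: 0, rz: 0}]
now [ 0.4222 -0.198   0.0566] yaw -141.0 q6 end ~ -53.1 t 6.9
(array([ 0.41978546, -0.19608116]), np.float64(184.27843137254902))
```

>>> send_rows(
  motion=[
    {"x": 0.48,"y": 0.37,"z": -0.04,"rx": 0,"ry": 0,"rz": -6.77},
    {"x": 0.43,"y": 0.43,"z": -0.04,"rx": 0,"ry": 0,"rz": -6.77},
    {"x": 0.37,"y": 0.47,"z": -0.04,"rx": 0,"ry": 0,"rz": -6.77},
    {"x": 0.32,"y": 0.52,"z": -0.04,"rx": 0,"ry": 0,"rz": -6.77},
    {"x": 0.25,"y": 0.54,"z": -0.04,"rx": 0,"ry": 0,"rz": -6.77},
    {"x": 0.19,"y": 0.58,"z": -0.04,"rx": 0,"ry": 0,"rz": -6.77},
    {"x": 0.12,"y": 0.59,"z": -0.04,"rx": 0,"ry": 0,"rz": -6.77},
    {"x": 0.05,"y": 0.6,"z": -0.04,"rx": 0,"ry": 0,"rz": -6.77},
  ],
)

```text
time_s: 7.65
position: [0.422, -0.246, 0.0581]
eef_rot: [1.0, 0.03, -0.0, -0.0]
contact_force: [0.0, 1.0, -3.5]
grip_width: 0.69
gripper_force: 65.1
```

>>> send_rows(
  motion=[
    {"x": -0.02,"y": 0.61,"z": -0.04,"rx": 0,"ry": 0,"rz": -6.77},
    {"x": -0.1,"y": 0.6,"z": -0.04,"rx": 0,"ry": 0,"rz": -6.77},
    {"x": -0.16,"y": 0.58,"z": -0.04,"rx": 0,"ry": 0,"rz": -6.77},
    {"x": -0.23,"y": 0.56,"z": -0.04,"rx": 0,"ry": 0,"rz": -6.77},
    {"x": -0.3,"y": 0.52,"z": -0.04,"rx": 0,"ry": 0,"rz": -6.77},
    {"x": -0.35,"y": 0.49,"z": -0.04,"rx": 0,"ry": 0,"rz": -6.77},
    {"x": -0.41,"y": 0.45,"z": -0.04,"rx": 0,"ry": 0,"rz": -6.77},
    {"x": -0.46,"y": 0.39,"z": -0.04,"rx": 0,"ry": 0,"rz": -6.77},
  ],
)

```text
time_s: 8.32
position: [0.4228, -0.2943, 0.0612]
eef_rot: [0.876, 0.482, -0.0, -0.0]
contact_force: [0.4, 0.0, -3.9]
grip_width: 0.691
gripper_force: 65.0
```

>>> send_rows(
  motion=[
    {"x": -0.51,"y": 0.33,"z": -0.04,"rx": 0,"ry": 0,"rz": -6.77},
    {"x": -0.53,"y": 0.28,"z": -0.04,"rx": 0,"ry": 0,"rz": -6.77},
    {"x": -0.57,"y": 0.21,"z": -0.04,"rx": 0,"ry": 0,"rz": -6.77},
    {"x": -0.59,"y": 0.14,"z": -0.04,"rx": 0,"ry": 0,"rz": -6.77},
    {"x": -0.6,"y": 0.06,"z": -0.04,"rx": 0,"ry": 0,"rz": -6.77},
    {"x": -0.6,"y": 0,"z": -0.04,"rx": 0,"ry": 0,"rz": -6.77},
    {"x": -0.61,"y": -0.07,"z": -0.04,"rx": 0,"ry": 0,"rz": -6.77},
    {"x": 0,"y": 0,"z": 0,"rx": 0,"ry": 0,"rz": 0},
  ],
)

```text
time_s: 8.98
position: [0.4236, -0.3374, 0.0642]
eef_rot: [0.609, 0.793, -0.0, -0.0]
contact_force: [0.4, 0.3, -2.8]
grip_width: 0.69
gripper_force: 65.1
```

>>> send_rows(
  motion=[
    {"x": 0,"y": 0,"z": 0,"rx": 0,"ry": 0,"rz": 0},
    {"x": 0,"y": 0,"z": 0,"rx": 0,"ry": 0,"rz": 0},
    {"x": 0,"y": 0,"z": 0,"rx": 0,"ry": 0,"rz": 0},
    {"x": 0,"y": 0,"z": 0,"rx": 0,"ry": 0,"rz": 0},
    {"x": 0,"y": 0,"z": 0,"rx": 0,"ry": 0,"rz": 0},
    {"x": 0,"y": 0,"z": 0,"rx": 0,"ry": 0,"rz": 0},
    {"x": 0,"y": 0,"z": 0,"rx": 0,"ry": 0,"rz": 0},
    {"x": 0,"y": 0,"z": 0,"rx": 0,"ry": 0,"rz": 0},
  ],
)

```text
time_s: 9.65
position: [0.4239, -0.3366, 0.0645]
eef_rot: [0.611, 0.792, -0.0, 0.0]
contact_force: [0.4, 0.1, -4.3]
grip_width: 0.688
gripper_force: 65.1
```

Run:
```python
from h import *
d=eyes.get_image("side");t=eyes.get_image("top")
ps=[]
for i in range(4):
    eyes.get_image("side"); ps.append(np.round(ctrl.state()["position"],4).tolist())
print(ps)
p=ctrl.state()["position"]; h=p[2]-.0278
for c in(d,t):
  g=green(c);print(g.sum(),fit([(c,g)],TUB+[0,0,h],[p[0],p[1],0],rot=False))
a=cv2.resize(t["img"][180:300,380:500,::-1],None,fx=3.3,fy=3.3,interpolation=2)
b=cv2.resize(d["img"][80:200,330:450,::-1],None,fx=3.3,fy=3.3,interpolation=2)
cv2.imwrite("pics/ring1.png",np.hstack([a,b]))
```

```text
[[0.4238, -0.3366, 0.0645], [0.4238, -0.3367, 0.0645], [0.4238, -0.3366, 0.0645], [0.4238, -0.3367, 0.0645]]
438.0 (array([ 0.42479586, -0.34157067]), np.float64(44.909803921568624))
217.0 (array([ 0.42245077, -0.30908427]), np.float64(355.7725490196078))
```

View pics/ring1.png

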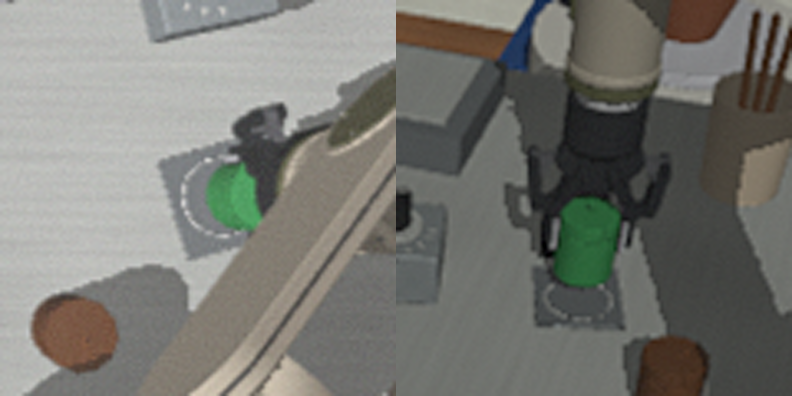

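The pictures show the tub held upright over the ring with its label turned away towards the head. Lowering.

>>> send_rows(
  motion=[
    {"x": 0,"y": 0,"z": 0.5,"rx": 0,"ry": 0,"rz": 0},
    {"x": -0.1,"y": 0,"z": 0.5,"rx": 0,"ry": 0,"rz": 0},
    {"x": -0.1,"y": 0,"z": 0.5,"rx": 0,"ry": 0,"rz": 0},
    {"x": 0,"y": 0,"z": 0.5,"rx": 0,"ry": 0,"rz": 0},
    {"x": 0,"y": 0,"z": 0.5,"rx": 0,"ry": 0,"rz": 0},
    {"x": 0,"y": 0,"z": 0.5,"rx": 0,"ry": 0,"rz": 0},
    {"x": 0,"y": 0,"z": 0,"rx": 0,"ry": 0,"rz": 0},
    {"x": 0,"y": 0,"z": 0,"rx": 0,"ry": 0,"rz": 0},
  ],
)

```text
time_s: 10.62
position: [0.424, -0.3382, 0.0339]
eef_rot: [0.611, 0.792, 0.0, -0.001]
contact_force: [-0.1, 0.0, -3.8]
grip_width: 0.689
gripper_force: 65.2
```

>>> send_rows(
  motion=[
    {"x": 0,"y": 0,"z": 0.1,"rx": 0,"ry": 0,"rz": 0},
    {"x": 0,"y": 0,"z": 0.1,"rx": 0,"ry": 0,"rz": 0},
    {"x": 0,"y": 0,"z": 0.1,"rx": 0,"ry": 0,"rz": 0},
    {"x": 0,"y": 0,"z": 0,"rx": 0,"ry": 0,"rz": 0},
    {"x": 0,"y": 0,"z": 0,"rx": 0,"ry": 0,"rz": 0},
    {"x": 0,"y": 0,"z": 0,"rx": 0,"ry": 0,"rz": 0},
    {"x": 0,"y": 0,"z": 0,"rx": 0,"ry": 0,"rz": 0},
    {"x": 0,"y": 0,"z": 0,"rx": 0,"ry": 0,"rz": 0},
  ],
)

```text
time_s: 11.28
position: [0.4246, -0.3389, 0.0319]
eef_rot: [0.611, 0.792, -0.0, 0.0]
contact_force: [0.2, -1.3, -1.3]
grip_width: 0.684
gripper_force: 65.9
```

>>> send_rows(
  motion=[
    {"x": 0,"y": 0,"z": -0.2,"rx": 0,"ry": 0,"rz": 0},
    {"x": 0.15,"y": 0,"z": 0,"rx": 0,"ry": 0,"rz": 0},
    {"x": 0.15,"y": 0,"z": 0,"rx": 0,"ry": 0,"rz": 0},
    {"x": 0.15,"y": 0,"z": 0,"rx": 0,"ry": 0,"rz": 0},
    {"x": 0,"y": 0,"z": 0,"rx": 0,"ry": 0,"rz": 0},
    {"x": 0,"y": 0,"z": 0.15,"rx": 0,"ry": 0,"rz": 0},
    {"x": 0,"y": 0,"z": 0.15,"rx": 0,"ry": 0,"rz": 0},
    {"x": 0,"y": 0,"z": 0,"rx": 0,"ry": 0,"rz": 0},
  ],
)

```text
time_s: 11.95
position: [0.4234, -0.3344, 0.0318]
eef_rot: [0.611, 0.792, -0.0, 0.0]
contact_force: [-5.1, 3.7, 10.6]
grip_width: 0.689
gripper_force: 66.8
```

>>> send_rows(
  motion=[
    {"x": 0,"y": 0,"z": 0,"rx": 0,"ry": 0,"rz": 0},
    {"x": 0,"y": 0,"z": 0,"rx": 0,"ry": 0,"rz": 0},
    {"x": 0,"y": 0,"z": 0,"rx": 0,"ry": 0,"rz": 0},
    {"x": 0,"y": 0,"z": 0,"rx": 0,"ry": 0,"rz": 0},
    {"x": 0,"y": 0,"z": 0,"rx": 0,"ry": 0,"rz": 0},
    {"x": 0,"y": 0,"z": 0,"rx": 0,"ry": 0,"rz": 0},
    {"x": 0,"y": 0,"z": 0,"rx": 0,"ry": 0,"rz": 0},
    {"x": 0,"y": 0,"z": 0,"rx": 0,"ry": 0,"rz": 0},
  ],
  fingers=-1,
)

```text
time_s: 12.62
position: [0.4232, -0.3342, 0.0305]
eef_rot: [0.611, 0.792, 0.0, -0.0]
contact_force: [-0.6, -0.2, 0.3]
grip_width: 0.997
gripper_force: 0.0
```

>>> send_rows(
  motion=[
    {"x": 0,"y": 0,"z": -0.5,"rx": 0,"ry": 0,"rz": 0},
    {"x": 0,"y": 0,"z": -1.5,"rx": 0,"ry": 0,"rz": 0},
    {"x": 0,"y": 0,"z": -3,"rx": 0,"ry": 0,"rz": 0},
    {"x": 0,"y": 0,"z": -3,"rx": 0,"ry": 0,"rz": 0},
    {"x": 0,"y": 0,"z": -3,"rx": 0,"ry": 0,"rz": 0},
    {"x": 0,"y": 0,"z": -3,"rx": 0,"ry": 0,"rz": 0},
    {"x": 0,"y": 0,"z": -3,"rx": 0,"ry": 0,"rz": 0},
    {"x": 0,"y": 0,"z": -1,"rx": 0,"ry": 0,"rz": 0},
  ],
)

```text
time_s: 13.28
position: [0.4248, -0.3357, 0.2166]
eef_rot: [0.611, 0.792, -0.0, 0.004]
contact_force: [0.4, -1.0, 1.7]
grip_width: 1.002
gripper_force: 0.0
```

Run:
```python
from h import *
plan([.45,.15,.2],yaw=106,calls=3)
d=eyes.get_image("side")
print(fit([(d,green(d))],TUB+[0,0,.004],[.4245,-.337,0],rot=False))
```

```text
[{x: 2.02, y: 0.64, z: 0.06, rx: -0.02, ry: 0.03, rz: -3.97}, {x: 1.96, y: 0.78, z: 0.06, rx: -0.01, ry: 0.03, rz: -3.97}, {x: 1.91, y: 0.91, z: 0.07, rx: -0.01, ry: 0.03, rz: -3.97}, {x: 1.84, y: 1.05, z: 0.06, rx: -0.02, ry: 0.03, rz: -3.97}, {x: 1.76, y: 1.16, z: 0.07, rx: -0.01, ry: 0.03, rz: -3.97}, {x: 1.68, y: 1.29, z: 0.07, rx: -0.01, ry: 0.03, rz: -3.97}, {x: 1.59, y: 1.4, z: 0.07, rx: -0.01, ry: 0.03, rz: -3.97}, {x: 1.48, y: 1.51, z: 0.07, rx: -0.0, ry: 0.03, rz: -3.97}]
[{x: 1.38, y: 1.6, z: 0.07, rx: -0.01, ry: 0.02, rz: -3.97}, {x: 1.26, y: 1.7, z: 0.07, rx: -0.0, ry: 0.03, rz: -3.97}, {x: 1.14, y: 1.78, z: 0.07, rx: -0.01, ry: 0.02, rz: -3.97}, {x: 1.02, y: 1.85, z: 0.07, rx: -0.0, ry: 0.03, rz: -3.97}, {x: 0.88, y: 1.93, z: 0.07, rx: -0.0, ry: 0.02, rz: -3.97}, {x: 0.75, y: 1.97, z: 0.08, rx: -0.0, ry: 0.02, rz: -3.97}, {x: 0.61, y: 2.03, z: 0.07, rx: -0.0, ry: 0.03, rz: -3.98}, {x: 0.47, y: 2.06, z: 0.07, rx: -0.0, ry: 0.02, rz: -3.97}]
[{x: 0.32, y: 2.09, z: 0.08, rx: 0.0, ry: 0.02, rz: -3.97}, {x: 0.18, y: 2.11, z: 0.07, rx: 0.01, ry: 0.02, rz: -3.97}, {x: 0.03, y: 2.11, z: 0.08, rx: 0.0, ry: 0.02, rz: -3.97}, {x: -0.11, y: 2.11, z: 0.07, rx: 0.01, ry: 0.02, rz: -3.97}, {x: -0.26, y: 2.1, z: 0.07, rx: 0.0, ry: 0.01, rz: -3.97}, {x: -0.4, y: 2.08, z: 0.08, rx: 0.01, ry: 0.02, rz: -3.97}, {x: -0.55, y: 2.04, z: 0.07, rx: 0.01, ry: 0.02, rz: -3.97}, {x: 0, y: 0, z: 0, rx: 0, ry: 0, rz: 0}]
now [ 0.4248 -0.3357  0.2166] yaw 14.7 q6 end ~ -87.6 t 13.3
(array([ 0.42648536, -0.34257315]), np.float64(40.01960784313726))
```

Run:
```python
from h import *
plan([.4078,.196,.12],yaw=106.2,calls=3)
```

```text
[{x: 2.26, y: 0.51, z: 0.41, rx: -0.02, ry: 0.04, rz: -3.98}, {x: 2.22, y: 0.67, z: 0.4, rx: -0.01, ry: 0.03, rz: -3.98}, {x: 2.17, y: 0.82, z: 0.41, rx: -0.02, ry: 0.04, rz: -3.98}, {x: 2.1, y: 0.96, z: 0.41, rx: -0.01, ry: 0.03, rz: -3.98}, {x: 2.03, y: 1.12, z: 0.42, rx: -0.01, ry: 0.03, rz: -3.98}, {x: 1.95, y: 1.24, z: 0.41, rx: -0.02, ry: 0.04, rz: -3.97}, {x: 1.86, y: 1.39, z: 0.42, rx: -0.01, ry: 0.03, rz: -3.98}, {x: 1.76, y: 1.5, z: 0.41, rx: -0.0, ry: 0.03, rz: -3.98}]
[{x: 1.65, y: 1.63, z: 0.42, rx: -0.01, ry: 0.03, rz: -3.98}, {x: 1.53, y: 1.73, z: 0.42, rx: -0.01, ry: 0.03, rz: -3.98}, {x: 1.41, y: 1.84, z: 0.42, rx: -0.0, ry: 0.03, rz: -3.98}, {x: 1.27, y: 1.93, z: 0.42, rx: -0.01, ry: 0.03, rz: -3.98}, {x: 1.14, y: 2.02, z: 0.42, rx: 0.0, ry: 0.02, rz: -3.98}, {x: 1.0, y: 2.09, z: 0.42, rx: 0.0, ry: 0.03, rz: -3.98}, {x: 0.85, y: 2.15, z: 0.42, rx: 0.0, ry: 0.02, rz: -3.98}, {x: 0.69, y: 2.21, z: 0.43, rx: 0.0, ry: 0.03, rz: -3.98}]
[{x: 0.55, y: 2.25, z: 0.42, rx: 0.01, ry: 0.02, rz: -3.97}, {x: 0.38, y: 2.28, z: 0.42, rx: 0.0, ry: 0.03, rz: -3.98}, {x: 0.23, y: 2.3, z: 0.43, rx: 0.01, ry: 0.02, rz: -3.98}, {x: 0.06, y: 2.31, z: 0.42, rx: 0.0, ry: 0.02, rz: -3.98}, {x: -0.09, y: 2.32, z: 0.42, rx: 0.01, ry: 0.02, rz: -3.98}, {x: -0.26, y: 2.3, z: 0.42, rx: 0.01, ry: 0.02, rz: -3.98}, {x: -0.42, y: 2.27, z: 0.42, rx: 0.01, ry: 0.02, rz: -3.98}, {x: 0, y: 0, z: 0, rx: 0, ry: 0, rz: 0}]
now [ 0.4251 -0.3361  0.2168] yaw 14.7 q6 end ~ -80.5 t 13.3
```

>>> send_rows(
  motion=[
    {"x": 2.26,"y": 0.51,"z": 0.4,"rx": 0,"ry": 0,"rz": -3.98},
    {"x": 2.22,"y": 0.67,"z": 0.4,"rx": 0,"ry": 0,"rz": -3.98},
    {"x": 2.17,"y": 0.82,"z": 0.4,"rx": 0,"ry": 0,"rz": -3.98},
    {"x": 2.1,"y": 0.96,"z": 0.4,"rx": 0,"ry": 0,"rz": -3.98},
    {"x": 2.03,"y": 1.12,"z": 0.4,"rx": 0,"ry": 0,"rz": -3.98},
    {"x": 1.95,"y": 1.24,"z": 0.4,"rx": 0,"ry": 0,"rz": -3.98},
    {"x": 1.86,"y": 1.39,"z": 0.4,"rx": 0,"ry": 0,"rz": -3.98},
    {"x": 1.76,"y": 1.5,"z": 0.4,"rx": 0,"ry": 0,"rz": -3.98},
  ],
  fingers=-0.4,
)

```text
time_s: 14.0
position: [0.416, -0.1476, 0.1768]
eef_rot: [0.369, 0.929, 0.0, -0.001]
contact_force: [-0.0, -0.2, 0.2]
grip_width: 0.702
gripper_force: 0.0
```

>>> send_rows(
  motion=[
    {"x": 1.65,"y": 1.63,"z": 0.4,"rx": 0,"ry": 0.1,"rz": -3.98},
    {"x": 1.53,"y": 1.73,"z": 0.4,"rx": 0,"ry": 0.1,"rz": -3.98},
    {"x": 1.41,"y": 1.84,"z": 0.4,"rx": 0,"ry": 0.1,"rz": -3.98},
    {"x": 1.27,"y": 1.93,"z": 0.4,"rx": 0,"ry": 0.1,"rz": -3.98},
    {"x": 1.14,"y": 2.02,"z": 0.4,"rx": 0,"ry": 0,"rz": -3.98},
    {"x": 1.0,"y": 2.09,"z": 0.4,"rx": 0,"ry": 0,"rz": -3.98},
    {"x": 0.85,"y": 2.15,"z": 0.4,"rx": 0,"ry": 0,"rz": -3.98},
    {"x": 0.69,"y": 2.21,"z": 0.4,"rx": 0,"ry": 0,"rz": -3.98},
  ],
)

```text
time_s: 14.67
position: [0.4096, 0.0373, 0.1455]
eef_rot: [0.1, 0.995, 0.002, -0.004]
contact_force: [0.7, 0.0, -0.2]
grip_width: 0.699
gripper_force: 0.0
```

>>> send_rows(
  motion=[
    {"x": 0.55,"y": 2.25,"z": 0.4,"rx": 0,"ry": 0,"rz": -3.98},
    {"x": 0.38,"y": 2.28,"z": 0.4,"rx": 0,"ry": 0,"rz": -3.98},
    {"x": 0.23,"y": 2.3,"z": 0.4,"rx": 0,"ry": 0,"rz": -3.98},
    {"x": 0.06,"y": 2.31,"z": 0.4,"rx": 0,"ry": 0,"rz": -3.98},
    {"x": -0.09,"y": 2.32,"z": 0.4,"rx": 0,"ry": 0,"rz": -3.98},
    {"x": -0.26,"y": 2.3,"z": 0.4,"rx": 0,"ry": 0,"rz": -3.98},
    {"x": -0.42,"y": 2.27,"z": 0.4,"rx": 0,"ry": 0,"rz": -3.98},
    {"x": 0,"y": 0,"z": 0,"rx": 0,"ry": 0,"rz": 0},
  ],
)

```text
time_s: 15.33
position: [0.4034, 0.2008, 0.1176]
eef_rot: [-0.144, 0.99, 0.003, -0.004]
contact_force: [0.6, 0.1, -0.9]
grip_width: 0.701
gripper_force: 0.0
```

Run:
```python
from h import *
d=eyes.get_image("side");t=eyes.get_image("top")
for n in ("t","d"):
    c=dict(t=t,d=d)[n]; print("tub",fit([(c,green(c))],TUB+[0,0,.004],[.4245,-.337,0],rot=False))
for n,a in(([.4433,.2063],.27),([.474,.386],.17),([.6196,.2666],.44)): print("tile",fitk((t,d),"tile0",TILE,n,a,.009))
plan([.4078,.196,.03],yaw=106.2,calls=1,rest=2)
save(t,"t2.png",(160,100,480,340),2.5)
```

```text
tub (array([ 0.40975341, -0.27589008]), np.float64(508.0862745098039))
tub (array([ 0.42461334, -0.34189487]), np.float64(397.0862745098039))
tile [([0.4439, 0.2066], 15.08, 494), ([0.4587, 0.203], 17.85, 437), ([0.4436, 0.2066], 15.48, 51)]
tile [([0.4798, 0.3897], 2.7, 288)]
tile [([0.6184, 0.2657], 27.03, 78), ([0.6183, 0.2667], 26.32, 37), ([0.6186, 0.2653], 26.88, 34)]
[{x: -0.04, y: -0.04, z: 1.5, rx: 0.05, ry: -0.04, rz: -0.01}, {x: -0.04, y: -0.04, z: 1.49, rx: 0.05, ry: -0.04, rz: -0.02}, {x: -0.03, y: -0.04, z: 1.5, rx: 0.05, ry: -0.04, rz: -0.01}, {x: -0.04, y: -0.04, z: 1.49, rx: 0.05, ry: -0.04, rz: -0.01}, {x: -0.03, y: -0.04, z: 1.5, rx: 0.06, ry: -0.04, rz: -0.01}, {x: -0.04, y: -0.03, z: 1.5, rx: 0.05, ry: -0.03, rz: -0.02}, {x: 0, y: 0, z: 0, rx: 0, ry: 0, rz: 0}, {x: 0, y: 0, z: 0, rx: 0, ry: 0, rz: 0}]
now [0.4053 0.1974 0.1198] yaw 106.1 q6 end ~ -80.5 t 15.7
```

View pics/t2.png

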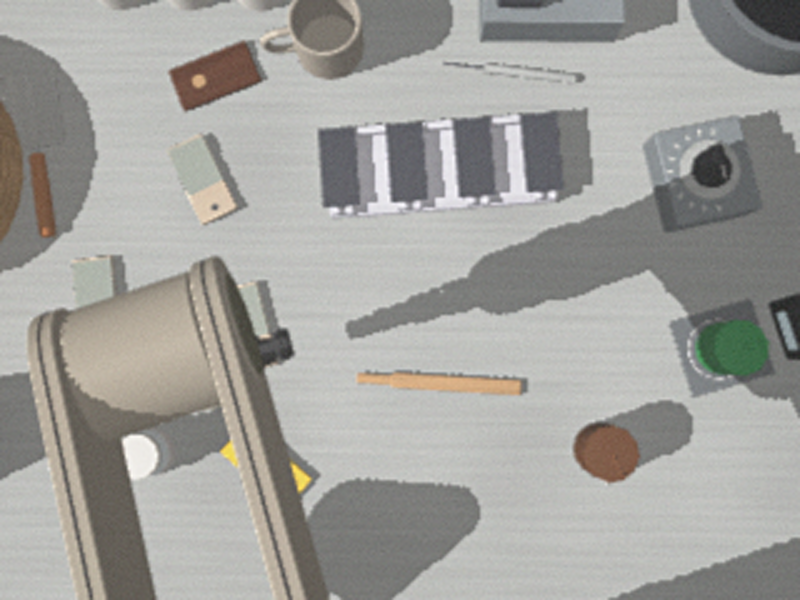

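The top view shows the tub on the ring with its cap at raw (453,239). The gripper is over the first tile. Before going on I'll check the tub's position with a shadow-tolerant mask.

```bash
cat >> h.py <<'E'
def green2(c,near,r=30):
    I=c["img"].astype(int); m=((I[:,:,1]>I[:,:,0]*1.6+5)&(I[:,:,1]>I[:,:,2]*1.3)).astype(np.uint8)
    u,v=px(c,near); k=np.zeros_like(m); cv2.circle(k,(int(u),int(v)),r,1,-1); return (m*k).astype(float)
E
python3 - <<'E'
from h import *
d=eyes.get_image("side");t=eyes.get_image("top")
for c in(t,d):
    g=green2(c,[.4245,-.337,.04]); print("tub",g.sum(),fit([(c,g)],TUB+[0,0,.004],[.4245,-.337,0],rot=False))
    g=g; ys,xs=np.nonzero(g); print(xs.min(),xs.max(),ys.min(),ys.max())
print("cap top-only", ray(t,(453.2,239.2),.074), px(t,[.4245,-.337,.004]))
E
```

```text
tub 230.0 (array([ 0.42380921, -0.34108031]), np.float64(320.156862745098))
439 466 229 249
tub 105.0 (array([ 0.42366431, -0.34054163]), np.float64(360.32941176470587))
377 394 166 174
cap top-only [ 0.42340902 -0.33168542  0.074     ] [446.95715251 239.23724564]
```

>>> send_rows(
  motion=[
    {"x": -0.04,"y": -0.03,"z": 1.5,"rx": 0.05,"ry": -0.04,"rz": 0},
    {"x": -0.04,"y": -0.03,"z": 1.5,"rx": 0.05,"ry": -0.04,"rz": 0},
    {"x": -0.04,"y": -0.03,"z": 1.5,"rx": 0.05,"ry": -0.04,"rz": 0},
    {"x": -0.04,"y": -0.03,"z": 1.5,"rx": 0.05,"ry": -0.04,"rz": 0},
    {"x": -0.04,"y": -0.03,"z": 1.5,"rx": 0.05,"ry": -0.04,"rz": 0},
    {"x": -0.04,"y": -0.03,"z": 1.5,"rx": 0.05,"ry": -0.04,"rz": 0},
    {"x": 0,"y": 0,"z": 0,"rx": 0,"ry": 0,"rz": 0},
    {"x": 0,"y": 0,"z": 0,"rx": 0,"ry": 0,"rz": 0},
  ],
)

```text
time_s: 16.5
position: [0.4069, 0.1968, 0.0292]
eef_rot: [-0.141, 0.99, -0.0, -0.001]
contact_force: [0.5, 0.2, 0.4]
grip_width: 0.698
gripper_force: 0.0
```

Run:
```python
from h import *
eyes.get_image("side");d=eyes.get_image("side")
plan([.408,.1963,.003],yaw=106,calls=1,rest=2)
save(d,"s3.png",(270,240,400,340),4.5)
```

```text
[{x: 0.01, y: -0.02, z: 0.46, rx: 0.0, ry: 0.01, rz: 0.03}, {x: 0.01, y: -0.01, z: 0.46, rx: 0.01, ry: 0.01, rz: 0.04}, {x: 0.01, y: -0.02, z: 0.47, rx: -0.0, ry: 0.01, rz: 0.03}, {x: 0.01, y: -0.02, z: 0.46, rx: 0.0, ry: 0.01, rz: 0.03}, {x: 0.01, y: -0.01, z: 0.46, rx: 0.01, ry: 0.01, rz: 0.04}, {x: 0.01, y: -0.02, z: 0.46, rx: -0.0, ry: 0.01, rz: 0.03}, {x: 0, y: 0, z: 0, rx: 0, ry: 0, rz: 0}, {x: 0, y: 0, z: 0, rx: 0, ry: 0, rz: 0}]
now [0.4083 0.1974 0.0307] yaw 106.2 q6 end ~ -80.3 t 16.6
```

View pics/s3.png

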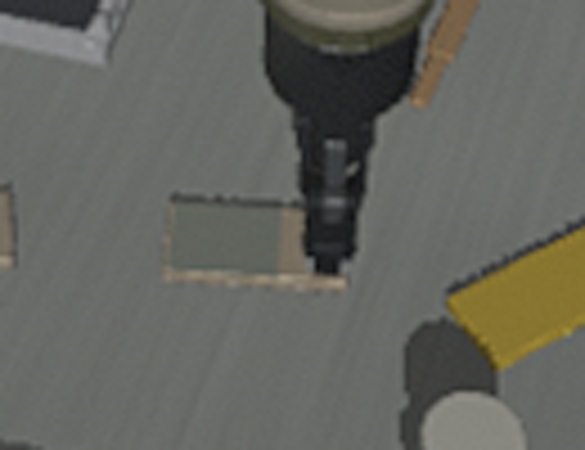

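The side view shows the near finger beside the tile's rear end, at crop (325,265), aligned. Descending and closing.

>>> send_rows(
  motion=[
    {"x": 0,"y": -0.02,"z": 0.46,"rx": 0,"ry": 0,"rz": 0},
    {"x": 0,"y": -0.02,"z": 0.46,"rx": 0,"ry": 0,"rz": 0},
    {"x": 0,"y": -0.02,"z": 0.46,"rx": 0,"ry": 0,"rz": 0},
    {"x": 0,"y": -0.02,"z": 0.46,"rx": 0,"ry": 0,"rz": 0},
    {"x": 0,"y": -0.02,"z": 0.46,"rx": 0,"ry": 0,"rz": 0},
    {"x": 0,"y": 0,"z": 0.46,"rx": 0,"ry": 0,"rz": 0},
    {"x": 0,"y": 0,"z": 0,"rx": 0,"ry": 0,"rz": 0},
    {"x": 0,"y": 0,"z": 0,"rx": 0,"ry": 0,"rz": 0},
  ],
)

```text
time_s: 17.27
position: [0.4075, 0.1962, 0.0016]
eef_rot: [-0.141, 0.99, 0.0, -0.001]
contact_force: [-0.3, -0.6, -0.4]
grip_width: 0.699
gripper_force: 0.0
```

>>> send_rows(
  motion=[
    {"x": 0,"y": 0,"z": 0,"rx": 0,"ry": 0,"rz": 0},
    {"x": 0,"y": 0,"z": 0,"rx": 0,"ry": 0,"rz": 0},
    {"x": 0,"y": 0,"z": 0,"rx": 0,"ry": 0,"rz": 0},
    {"x": 0,"y": 0,"z": 0,"rx": 0,"ry": 0,"rz": 0},
    {"x": 0,"y": 0,"z": 0,"rx": 0,"ry": 0,"rz": 0},
    {"x": 0,"y": 0,"z": 0,"rx": 0,"ry": 0,"rz": 0},
    {"x": 0,"y": 0,"z": 0,"rx": 0,"ry": 0,"rz": 0},
    {"x": 0,"y": 0,"z": 0,"rx": 0,"ry": 0,"rz": 0},
  ],
  fingers=1,
  force=70,
)

```text
time_s: 17.93
position: [0.4085, 0.1966, 0.0028]
eef_rot: [-0.141, 0.99, 0.0, 0.0]
contact_force: [-1.3, -0.1, 5.4]
grip_width: 0.51
gripper_force: 71.6
```

>>> send_rows(
  motion=[
    {"x": 0,"y": 0,"z": -0.5,"rx": 0,"ry": 0,"rz": 0},
    {"x": 0,"y": 0,"z": -1,"rx": 0,"ry": 0,"rz": 0},
    {"x": 0,"y": 0,"z": -1,"rx": 0,"ry": 0,"rz": 0},
    {"x": 0,"y": 0,"z": -1,"rx": 0,"ry": 0,"rz": 0},
    {"x": 0,"y": 0,"z": -1,"rx": 0,"ry": 0,"rz": 0},
    {"x": 0,"y": 0,"z": -1,"rx": 0,"ry": 0,"rz": 0},
    {"x": 0,"y": 0,"z": 0,"rx": 0,"ry": 0,"rz": 0},
    {"x": 0,"y": 0,"z": 0,"rx": 0,"ry": 0,"rz": 0},
  ],
)

```text
time_s: 18.6
position: [0.4088, 0.1966, 0.0582]
eef_rot: [-0.141, 0.99, 0.0, 0.001]
contact_force: [0.3, 0.3, -1.6]
grip_width: 0.508
gripper_force: 71.2
```

```bash
cat >> h.py <<'E'
RK=np.array([.6341,-.0145]); RA=np.radians(4.35)
def rw(x,y): 
    c,s=np.cos(RA),np.sin(RA); return RK+[c*x-s*y,s*x+c*y]
E
python3 - <<'E'
from h import *
d=eyes.get_image("side")
p=ctrl.state()["position"]; h=p[2]-.0035
print([round(o["confidence"],2) for o in outline_of(d,"tile0")])
print(fitk((d,),"tile0",TILE+[0,0,h],[p[0]+.036,p[1]+.01],.27,.009+h))
# pre-insertion: tile centre 37mm ahead of TCP, front 20 mm before mouth -> tile centre at rack x=-120, TCP -157
g=rw(-157,78) if 0 else rw(-.157,.078); print(g)
plan([*g,p[2]],yaw=94.35,calls=2)
E
```

```text
[0.96, 0.82, 0.69, 0.66]
[([0.449, 0.204], 15.49, 222)]
[0.47163605 0.05136703]
[{x: -0.14, y: -1.05, z: -0.01, rx: -0.0, ry: -0.0, rz: 0.79}, {x: -0.16, y: -1.04, z: -0.0, rx: -0.0, ry: -0.01, rz: 0.79}, {x: -0.17, y: -1.04, z: -0.01, rx: -0.0, ry: -0.0, rz: 0.79}, {x: -0.18, y: -1.04, z: -0.0, rx: -0.0, ry: -0.01, rz: 0.79}, {x: -0.2, y: -1.04, z: -0.01, rx: -0.0, ry: -0.0, rz: 0.8}, {x: -0.21, y: -1.03, z: -0.0, rx: -0.0, ry: -0.01, rz: 0.79}, {x: -0.23, y: -1.03, z: -0.01, rx: 0.0, ry: -0.0, rz: 0.79}, {x: -0.24, y: -1.03, z: -0.01, rx: 0.0, ry: -0.01, rz: 0.79}]
[{x: -0.26, y: -1.03, z: -0.0, rx: 0.0, ry: 0.0, rz: 0.79}, {x: -0.27, y: -1.02, z: -0.01, rx: 0.0, ry: -0.0, rz: 0.79}, {x: -0.28, y: -1.01, z: -0.0, rx: 0.0, ry: -0.01, rz: 0.79}, {x: -0.3, y: -1.02, z: -0.01, rx: 0.0, ry: -0.0, rz: 0.79}, {x: -0.32, y: -1.01, z: -0.0, rx: 0.0, ry: -0.01, rz: 0.79}, {x: -0.32, y: -1.0, z: -0.01, rx: 0.0, ry: -0.0, rz: 0.79}, {x: -0.34, y: -1.0, z: -0.0, rx: 0.0, ry: -0.01, rz: 0.8}, {x: 0, y: 0, z: 0, rx: 0, ry: 0, rz: 0}]
now [0.4074 0.1961 0.0565] yaw 106.2 q6 end ~ -88.1 t 18.8
```

>>> send_rows(
  motion=[
    {"x": -0.14,"y": -1.05,"z": 0,"rx": 0,"ry": 0,"rz": 0.79},
    {"x": -0.16,"y": -1.04,"z": 0,"rx": 0,"ry": 0,"rz": 0.79},
    {"x": -0.17,"y": -1.04,"z": 0,"rx": 0,"ry": 0,"rz": 0.79},
    {"x": -0.18,"y": -1.04,"z": 0,"rx": 0,"ry": 0,"rz": 0.79},
    {"x": -0.2,"y": -1.04,"z": 0,"rx": 0,"ry": 0,"rz": 0.79},
    {"x": -0.21,"y": -1.03,"z": 0,"rx": 0,"ry": 0,"rz": 0.79},
    {"x": -0.23,"y": -1.03,"z": 0,"rx": 0,"ry": 0,"rz": 0.79},
    {"x": -0.24,"y": -1.03,"z": 0,"rx": 0,"ry": 0,"rz": 0.79},
  ],
)

```text
time_s: 19.42
position: [0.4426, 0.1179, 0.0571]
eef_rot: [-0.085, 0.996, 0.0, -0.0]
contact_force: [0.7, -0.4, -1.1]
grip_width: 0.506
gripper_force: 71.2
```

>>> send_rows(
  motion=[
    {"x": -0.26,"y": -1.03,"z": 0.4,"rx": 0,"ry": 0,"rz": 0.79},
    {"x": -0.27,"y": -1.02,"z": 0.4,"rx": 0,"ry": 0,"rz": 0.79},
    {"x": -0.28,"y": -1.02,"z": 0.4,"rx": 0,"ry": 0,"rz": 0.79},
    {"x": -0.3,"y": -1.02,"z": 0.4,"rx": 0,"ry": 0,"rz": 0.79},
    {"x": -0.32,"y": -1.01,"z": 0.4,"rx": 0,"ry": 0,"rz": 0.79},
    {"x": -0.32,"y": -1.0,"z": 0.4,"rx": 0,"ry": 0,"rz": 0.79},
    {"x": -0.34,"y": -1.0,"z": 0.5,"rx": 0,"ry": 0,"rz": 0.79},
    {"x": 0,"y": 0,"z": 0,"rx": 0,"ry": 0,"rz": 0},
  ],
)

```text
time_s: 20.08
position: [0.4723, 0.0497, 0.027]
eef_rot: [-0.037, 0.999, -0.0, -0.001]
contact_force: [0.4, 0.4, -0.7]
grip_width: 0.506
gripper_force: 71.2
```

Run:
```python
from h import *
for i in range(3): eyes.get_image("side")
d=eyes.get_image("side");t=eyes.get_image("top")
s=ctrl.state();p=s["position"]; h=p[2]-.0028
print(p,s["contact_force"])
for c in(t,d): print("tile",fitk((c,),"tile0",TILE+[0,0,h],[p[0]+.036,p[1]+.003],.076,.009+h))
for c in(t,d): print("rack",fitk((c,),"rack",RACK,[.634,-.0145],.076,.036))
a=cv2.resize(t["img"][140:230,270:380,::-1],None,fx=4,fy=4,interpolation=2)
b=cv2.resize(d["img"][160:250,265:375,::-1],None,fx=4,fy=4,interpolation=2)
cv2.imwrite("pics/pre1.png",np.hstack([a,b])[:, 0:880][:, 40:840])
```

```text
[0.47213454 0.05176795 0.02820851] [ 0.67496827  0.62233256 -1.87367097]
tile [([0.5081, 0.0548], 4.35, 0)]
tile [([0.5092, 0.0525], 4.3, 218)]
rack [([0.6339, -0.0101], 4.54, 229)]
rack [([0.6339, -0.0177], 4.64, 119)]
```

View pics/pre1.png

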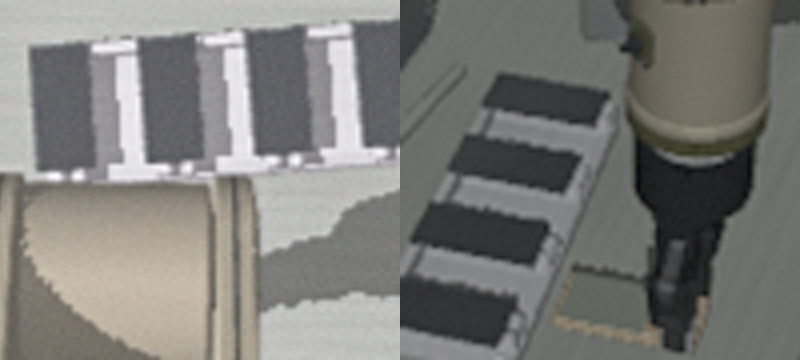

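The side view shows the tile held level just in front of the rack's left bay. The two cameras disagree on the rack's y by a few mm, so I'll refine it from the dark lip edges.

```bash
cat > edges.py <<'E'
from h import *
def prof(c,ang,xs):
    g=cv2.cvtColor(c["img"],cv2.COLOR_RGB2GRAY).astype(np.float32); ys=np.arange(-.15,.1501,.0005); a=np.radians(ang)
    P=[]
    for x in xs:
        uv=np.array([px(c,[.6341+np.cos(a)*x-np.sin(a)*y,-.0145+np.sin(a)*x+np.cos(a)*y,.038]) for y in ys]).astype(np.float32)
        P.append(cv2.remap(g,uv[:,:1],uv[:,1:],1).ravel())
    return ys*1000,np.array(P)
if __name__=="__main__":
  for n in("top","side"):
    c=eyes.get_image(n)
    for xs in (np.linspace(-.035,.035,15),np.linspace(-.035,-.015,6),np.linspace(.01,.03,6)):
        ys,P=prof(c,4.5,xs); m=P.mean(0); hi=np.percentile(m,60); lo=np.percentile(m,15); th=(lo+hi)/2
        i=np.nonzero(np.diff((m>th).astype(int)))[0]
        e=[round(float(ys[k]+.5*(th-m[k])/(m[k+1]-m[k])),1) for k in i]
        print(n,round(float(th)),e)
E
python3 edges.py
```

```text
top 113 [-138.3, -96.5, -58.5, -18.8, 19.6, 58.9, 97.4, 137.3]
top 113 [-138.1, -96.7, -58.3, -19.0, 19.3, 58.6, 97.1, 137.0]
top 111 [-138.2, -96.5, -58.5, -18.8, 19.6, 58.7, 97.4, 137.2]
side 68 [-134.5, -94.0, -57.0, -15.9, 19.5, 61.9, 96.3, 139.7]
side 68 [-134.7, -94.0, -57.3, -15.7, 19.4, 61.9, 96.5, 139.6]
side 69 [-134.8, -93.4, -56.4, -16.1, 19.9, 62.1, 96.4, 139.7]
```

>>> send_rows(
  motion=[
    {"x": -0.3,"y": 0,"z": 0.11,"rx": 0,"ry": 0,"rz": -0.1},
    {"x": -0.3,"y": 0,"z": 0.11,"rx": 0,"ry": 0,"rz": -0.1},
    {"x": -0.3,"y": 0,"z": 0.11,"rx": 0,"ry": 0,"rz": 0},
    {"x": -0.3,"y": 0,"z": 0,"rx": 0,"ry": 0,"rz": 0},
    {"x": -0.3,"y": 0,"z": 0,"rx": 0,"ry": 0,"rz": 0},
    {"x": 0,"y": 0,"z": 0,"rx": 0,"ry": 0,"rz": 0},
    {"x": 0,"y": 0,"z": 0,"rx": 0,"ry": 0,"rz": 0},
    {"x": 0,"y": 0,"z": 0,"rx": 0,"ry": 0,"rz": 0},
  ],
)

```text
time_s: 21.3
position: [0.487, 0.0526, 0.0247]
eef_rot: [-0.04, 0.999, 0.0, -0.0]
contact_force: [-0.9, 0.0, -0.8]
grip_width: 0.508
gripper_force: 71.2
```

>>> send_rows(
  motion=[
    {"x": -0.2,"y": 0,"z": 0,"rx": 0,"ry": 0,"rz": 0},
    {"x": -0.2,"y": 0,"z": 0,"rx": 0,"ry": 0,"rz": 0},
    {"x": -0.2,"y": 0,"z": 0,"rx": 0,"ry": 0,"rz": 0},
    {"x": -0.2,"y": 0,"z": 0,"rx": 0,"ry": 0,"rz": 0},
    {"x": -0.2,"y": 0,"z": 0,"rx": 0,"ry": 0,"rz": 0},
    {"x": -0.2,"y": 0,"z": 0,"rx": 0,"ry": 0,"rz": 0},
    {"x": 0,"y": 0,"z": 0,"rx": 0,"ry": 0,"rz": 0},
    {"x": 0,"y": 0,"z": 0,"rx": 0,"ry": 0,"rz": 0},
  ],
)

```text
time_s: 21.97
position: [0.4992, 0.0536, 0.0247]
eef_rot: [-0.04, 0.999, 0.0, -0.0]
contact_force: [-0.5, -0.6, -1.8]
grip_width: 0.501
gripper_force: 71.2
```

>>> send_rows(
  motion=[
    {"x": -0.2,"y": 0,"z": 0,"rx": 0,"ry": 0,"rz": 0},
    {"x": -0.2,"y": 0,"z": 0,"rx": 0,"ry": 0,"rz": 0},
    {"x": -0.2,"y": 0,"z": 0,"rx": 0,"ry": 0,"rz": 0},
    {"x": -0.2,"y": 0,"z": 0,"rx": 0,"ry": 0,"rz": 0},
    {"x": -0.2,"y": 0,"z": 0,"rx": 0,"ry": 0,"rz": 0},
    {"x": 0,"y": 0,"z": 0,"rx": 0,"ry": 0,"rz": 0},
    {"x": 0,"y": 0,"z": 0,"rx": 0,"ry": 0,"rz": 0},
    {"x": 0,"y": 0,"z": 0,"rx": 0,"ry": 0,"rz": 0},
  ],
)

```text
time_s: 22.63
position: [0.5089, 0.0544, 0.0247]
eef_rot: [-0.04, 0.999, 0.0, -0.0]
contact_force: [0.7, 0.0, -1.5]
grip_width: 0.507
gripper_force: 71.2
```

>>> send_rows(
  motion=[
    {"x": -0.3,"y": 0,"z": 0,"rx": 0,"ry": 0,"rz": 0},
    {"x": -0.3,"y": 0,"z": 0,"rx": 0,"ry": 0,"rz": 0},
    {"x": -0.3,"y": 0,"z": 0,"rx": 0,"ry": 0,"rz": 0},
    {"x": -0.3,"y": 0,"z": 0,"rx": 0,"ry": 0,"rz": 0},
    {"x": -0.3,"y": 0,"z": 0,"rx": 0,"ry": 0,"rz": 0},
    {"x": 0,"y": 0,"z": 0,"rx": 0,"ry": 0,"rz": 0},
    {"x": 0,"y": 0,"z": 0,"rx": 0,"ry": 0,"rz": 0},
    {"x": 0,"y": 0,"z": 0,"rx": 0,"ry": 0,"rz": 0},
  ],
)

```text
time_s: 23.3
position: [0.5239, 0.0556, 0.0247]
eef_rot: [-0.04, 0.999, 0.0, -0.0]
contact_force: [-0.1, -0.5, -1.3]
grip_width: 0.508
gripper_force: 71.2
```

>>> send_rows(
  motion=[
    {"x": -0.5,"y": 0,"z": 0,"rx": 0,"ry": 0,"rz": 0},
    {"x": -0.5,"y": 0,"z": 0,"rx": 0,"ry": 0,"rz": 0},
    {"x": -0.5,"y": 0,"z": 0,"rx": 0,"ry": 0,"rz": 0},
    {"x": -0.5,"y": 0,"z": 0,"rx": 0,"ry": 0,"rz": 0},
    {"x": -0.5,"y": 0,"z": 0,"rx": 0,"ry": 0,"rz": 0},
    {"x": -0.5,"y": 0,"z": 0,"rx": 0,"ry": 0,"rz": 0},
    {"x": -0.5,"y": 0,"z": 0,"rx": 0,"ry": 0,"rz": 0},
    {"x": 0,"y": 0,"z": 0,"rx": 0,"ry": 0,"rz": 0},
  ],
)

```text
time_s: 23.97
position: [0.56, 0.0584, 0.025]
eef_rot: [-0.04, 0.999, 0.0, 0.0]
contact_force: [0.3, -0.3, -0.5]
grip_width: 0.509
gripper_force: 71.2
```

Run:
```python
from h import *
d=eyes.get_image("side"); print(ctrl.state()["contact_force"],ctrl.state()["position"])
save(d,"ins1.png",(240,150,370,260),4.5)
```

```text
[-0.32975151 -0.39641226 -1.09297491] [0.55939846 0.05840267 0.02479625]
```

View pics/ins1.png

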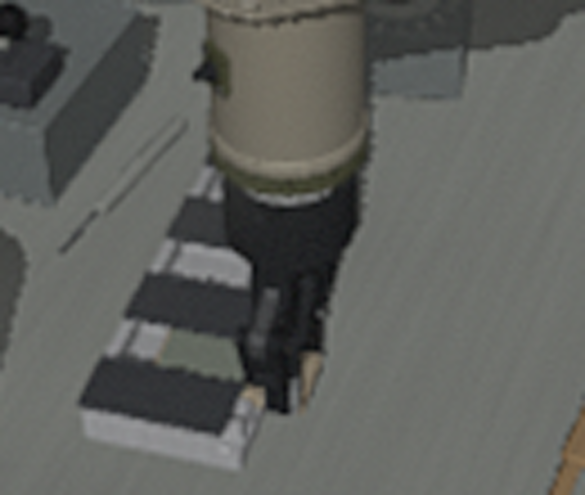

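The tile lies in the bay between the lips, with its rear end at crop (310,380). I'll release, lift, back off, close the fingers and push it home.

>>> send_rows(
  motion=[
    {"x": 0,"y": 0,"z": 0,"rx": 0,"ry": 0,"rz": 0},
    {"x": 0,"y": 0,"z": 0,"rx": 0,"ry": 0,"rz": 0},
    {"x": 0,"y": 0,"z": 0,"rx": 0,"ry": 0,"rz": 0},
    {"x": 0,"y": 0,"z": 0,"rx": 0,"ry": 0,"rz": 0},
    {"x": 0,"y": 0,"z": 0,"rx": 0,"ry": 0,"rz": 0},
    {"x": 0,"y": 0,"z": -1,"rx": 0,"ry": 0,"rz": 0},
    {"x": 0,"y": 0,"z": -1.5,"rx": 0,"ry": 0,"rz": 0},
    {"x": 0,"y": 0,"z": -1.5,"rx": 0,"ry": 0,"rz": 0},
  ],
  fingers=-0.4,
)

```text
time_s: 24.68
position: [0.5584, 0.0584, 0.0654]
eef_rot: [-0.04, 0.999, 0.0, -0.001]
contact_force: [0.7, -0.4, 0.4]
grip_width: 0.699
gripper_force: 0.0
```

>>> send_rows(
  motion=[
    {"x": 1,"y": 0,"z": 0,"rx": 0,"ry": 0,"rz": 0},
    {"x": 2,"y": 0,"z": 0,"rx": 0,"ry": 0,"rz": 0},
    {"x": 2,"y": 0,"z": 0,"rx": 0,"ry": 0,"rz": 0},
    {"x": 0,"y": 0,"z": 0,"rx": 0,"ry": 0,"rz": 0},
    {"x": 0,"y": 0,"z": 1.5,"rx": 0,"ry": 0,"rz": 0},
    {"x": 0,"y": 0,"z": 1.5,"rx": 0,"ry": 0,"rz": 0},
    {"x": 0,"y": 0,"z": 1,"rx": 0,"ry": 0,"rz": 0},
    {"x": 0,"y": 0,"z": 0,"rx": 0,"ry": 0,"rz": 0},
  ],
  fingers=1,
)

```text
time_s: 25.35
position: [0.5077, 0.0544, 0.0229]
eef_rot: [-0.04, 0.999, 0.0, -0.002]
contact_force: [-0.3, -0.2, -1.1]
grip_width: 0.003
gripper_force: 0.0
```

>>> send_rows(
  motion=[
    {"x": -0.4,"y": 0,"z": 0,"rx": 0,"ry": 0,"rz": 0},
    {"x": -0.4,"y": 0,"z": 0,"rx": 0,"ry": 0,"rz": 0},
    {"x": -0.4,"y": 0,"z": 0,"rx": 0,"ry": 0,"rz": 0},
    {"x": -0.4,"y": 0,"z": 0,"rx": 0,"ry": 0,"rz": 0},
    {"x": -0.4,"y": 0,"z": 0,"rx": 0,"ry": 0,"rz": 0},
    {"x": -0.4,"y": 0,"z": 0,"rx": 0,"ry": 0,"rz": 0},
    {"x": -0.4,"y": 0,"z": 0,"rx": 0,"ry": 0,"rz": 0},
    {"x": -0.4,"y": 0,"z": 0,"rx": 0,"ry": 0,"rz": 0},
  ],
)

```text
time_s: 26.02
position: [0.5413, 0.057, 0.0248]
eef_rot: [-0.04, 0.999, 0.0, -0.0]
contact_force: [-1.0, 0.1, 0.8]
grip_width: 0.005
gripper_force: 0.4
```

>>> send_rows(
  motion=[
    {"x": -0.3,"y": 0,"z": 0,"rx": 0,"ry": 0,"rz": 0},
    {"x": -0.3,"y": 0,"z": 0,"rx": 0,"ry": 0,"rz": 0},
    {"x": -0.3,"y": 0,"z": 0,"rx": 0,"ry": 0,"rz": 0},
    {"x": -0.3,"y": 0,"z": 0,"rx": 0,"ry": 0,"rz": 0},
    {"x": -0.2,"y": 0,"z": 0,"rx": 0,"ry": 0,"rz": 0},
    {"x": 0,"y": 0,"z": 0,"rx": 0,"ry": 0,"rz": 0},
    {"x": 0,"y": 0,"z": 0,"rx": 0,"ry": 0,"rz": 0},
    {"x": 0,"y": 0,"z": 0,"rx": 0,"ry": 0,"rz": 0},
  ],
)

```text
time_s: 26.68
position: [0.5549, 0.0581, 0.0248]
eef_rot: [-0.04, 0.999, 0.0, -0.0]
contact_force: [0.1, -0.4, -0.4]
grip_width: -0.0
gripper_force: 0.0
```

>>> send_rows(
  motion=[
    {"x": -0.2,"y": 0,"z": 0,"rx": 0,"ry": 0,"rz": 0},
    {"x": -0.2,"y": 0,"z": 0,"rx": 0,"ry": 0,"rz": 0},
    {"x": -0.1,"y": 0,"z": 0,"rx": 0,"ry": 0,"rz": 0},
    {"x": -0.1,"y": 0,"z": 0,"rx": 0,"ry": 0,"rz": 0},
    {"x": 0,"y": 0,"z": 0,"rx": 0,"ry": 0,"rz": 0},
    {"x": 0,"y": 0,"z": 0,"rx": 0,"ry": 0,"rz": 0},
    {"x": 0,"y": 0,"z": 0,"rx": 0,"ry": 0,"rz": 0},
    {"x": 0,"y": 0,"z": 0,"rx": 0,"ry": 0,"rz": 0},
  ],
)

```text
time_s: 27.35
position: [0.559, 0.0584, 0.0243]
eef_rot: [-0.04, 0.999, -0.0, -0.002]
contact_force: [-10.3, -0.7, 7.0]
grip_width: 0.003
gripper_force: 4.9
```

```bash
cat >> h.py <<'E'
RK=np.array([.6341,-.0135]); RA=np.radians(4.5)
def rl(p): 
    d=np.asarray(p[:2])-RK; c,s=np.cos(RA),np.sin(RA); return np.round([c*d[0]+s*d[1],-s*d[0]+c*d[1]],4)
E
python3 - <<'E'
from h import *
d=eyes.get_image("side"); s=ctrl.state(); print(s["contact_force"],s["position"],rl(s["position"]))
save(d,"ins2.png",(250,160,360,250),5)
E
```

```text
[-9.23020565 -1.02214658  6.71816978] [0.55892024 0.0583724  0.02432029] [-0.0693  0.0775]
```

View pics/ins2.png

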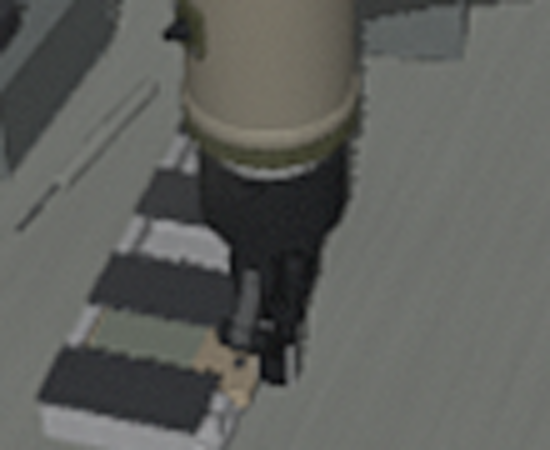

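The side view shows the tile home, with its glazed face up and the fingers at its rear end. The 10 N reaction at x' = -69 mm matches the expected stop. On to the next tile.

>>> send_rows(
  motion=[
    {"x": 0.5,"y": 0,"z": 0,"rx": 0,"ry": 0,"rz": 0},
    {"x": 1,"y": 0,"z": 0,"rx": 0,"ry": 0,"rz": 0},
    {"x": 1,"y": 0,"z": -1,"rx": 0,"ry": 0,"rz": 0},
    {"x": 0.5,"y": 0,"z": -2,"rx": 0,"ry": 0,"rz": 0},
    {"x": 0,"y": 0,"z": -2.5,"rx": 0,"ry": 0,"rz": 0},
    {"x": 0,"y": 0,"z": -2.5,"rx": 0,"ry": 0,"rz": 0},
    {"x": 0,"y": 0,"z": -1,"rx": 0,"ry": 0,"rz": 0},
    {"x": 0,"y": 0,"z": 0,"rx": 0,"ry": 0,"rz": 0},
  ],
  fingers=-0.4,
)

```text
time_s: 28.07
position: [0.5336, 0.0562, 0.1183]
eef_rot: [-0.04, 0.999, 0.0, 0.003]
contact_force: [0.7, 0.4, -0.0]
grip_width: 0.702
gripper_force: 0.0
```

Run:
```python
from h import *
d=eyes.get_image("side");t=eyes.get_image("top")
for n,a in(([.474,.386],.13),([.619,.266],.47)): print("tile",fitk((t,d),"tile0",TILE,n,a,.009))
b=rw(-.008,.078); print("home",b,fitk((t,d),"tile0",TILE+[0,0,.02],b,.078,.03,.04))
plan([.5854,.2492,.06],yaw=117,calls=1)
```

```text
tile [([0.474, 0.3856], 7.21, 131), ([0.4739, 0.3867], 7.69, 46), ([0.4742, 0.3843], 8.41, 73)]
tile [([0.6199, 0.2378], 27.77, 109), ([0.6216, 0.2395], 37.34, 102), ([0.6201, 0.2365], 28.1, 50)]
home [0.62000485 0.06363188] [([0.6215, 0.0589], 7.95, 240)]
[{x: -1.01, y: 2.69, z: 0.76, rx: 0.01, ry: -0.02, rz: -3.21}, {x: -1.15, y: 2.62, z: 0.76, rx: 0.01, ry: -0.02, rz: -3.2}, {x: -1.31, y: 2.56, z: 0.76, rx: 0.01, ry: -0.02, rz: -3.21}, {x: -1.44, y: 2.48, z: 0.76, rx: 0.0, ry: -0.02, rz: -3.2}, {x: -1.58, y: 2.4, z: 0.76, rx: 0.01, ry: -0.02, rz: -3.21}, {x: -1.71, y: 2.3, z: 0.76, rx: 0.0, ry: -0.02, rz: -3.2}, {x: -1.83, y: 2.21, z: 0.77, rx: 0.01, ry: -0.02, rz: -3.21}, {x: 0, y: 0, z: 0, rx: 0, ry: 0, rz: 0}]
now [0.5301 0.0561 0.1133] yaw 94.6 q6 end ~ -93.9 t 28.5
```

The second tile has been knocked about 3 cm in y, so I'll use its new position.

Run:
```python
from h import *
plan([.5872,.2205,.06],yaw=117.8,calls=1)
```

```text
[{x: -1.0, y: 2.28, z: 0.76, rx: 0.01, ry: -0.02, rz: -3.32}, {x: -1.13, y: 2.21, z: 0.76, rx: 0.01, ry: -0.02, rz: -3.32}, {x: -1.26, y: 2.15, z: 0.76, rx: 0.01, ry: -0.02, rz: -3.32}, {x: -1.38, y: 2.07, z: 0.76, rx: 0.0, ry: -0.02, rz: -3.32}, {x: -1.49, y: 1.98, z: 0.76, rx: 0.01, ry: -0.02, rz: -3.32}, {x: -1.61, y: 1.9, z: 0.76, rx: 0.0, ry: -0.02, rz: -3.32}, {x: -1.72, y: 1.8, z: 0.77, rx: 0.01, ry: -0.02, rz: -3.32}, {x: 0, y: 0, z: 0, rx: 0, ry: 0, rz: 0}]
now [0.5301 0.0561 0.1133] yaw 94.6 q6 end ~ -97.2 t 28.5
```

>>> send_rows(
  motion=[
    {"x": -1,"y": 2.28,"z": 0.75,"rx": 0,"ry": 0,"rz": -3.32},
    {"x": -1.13,"y": 2.21,"z": 0.75,"rx": 0,"ry": 0,"rz": -3.32},
    {"x": -1.26,"y": 2.15,"z": 0.75,"rx": 0,"ry": 0,"rz": -3.32},
    {"x": -1.38,"y": 2.07,"z": 0.75,"rx": 0,"ry": 0,"rz": -3.32},
    {"x": -1.49,"y": 1.98,"z": 0.75,"rx": 0,"ry": 0,"rz": -3.32},
    {"x": -1.61,"y": 1.9,"z": 0.75,"rx": 0,"ry": 0,"rz": -3.32},
    {"x": -1.72,"y": 1.8,"z": 0.75,"rx": 0,"ry": 0,"rz": -3.32},
    {"x": 0,"y": 0,"z": 0,"rx": 0,"ry": 0,"rz": 0},
  ],
)

```text
time_s: 29.13
position: [0.5874, 0.2242, 0.0597]
eef_rot: [-0.243, 0.97, 0.001, -0.001]
contact_force: [0.4, 0.1, 0.2]
grip_width: 0.702
gripper_force: 0.0
```

Run:
```python
from h import *
for i in range(3):d=eyes.get_image("side")
print("tile",fitk((d,),"tile0",TILE,[.6198,.2375],.485,.009))
plan([.5872,.2205,.0025],yaw=117.8,calls=1,rest=2)
save(d,"s4.png",(210,210,340,310),4.5)
```

```text
tile [([0.6202, 0.2366], 27.54, 112)]
[{x: 0.0, y: 0.01, z: 0.99, rx: 0.0, ry: -0.01, rz: -0.01}, {x: 0.01, y: 0.01, z: 0.99, rx: 0.0, ry: -0.01, rz: -0.0}, {x: 0.0, y: 0.01, z: 0.99, rx: 0.0, ry: -0.01, rz: -0.01}, {x: 0.01, y: 0.01, z: 0.99, rx: 0.01, ry: -0.01, rz: -0.0}, {x: 0.0, y: 0.02, z: 0.99, rx: -0.0, ry: -0.01, rz: -0.01}, {x: 0.01, y: 0.01, z: 0.99, rx: -0.0, ry: -0.01, rz: -0.01}, {x: 0, y: 0, z: 0, rx: 0, ry: 0, rz: 0}, {x: 0, y: 0, z: 0, rx: 0, ry: 0, rz: 0}]
now [0.5878 0.22   0.0619] yaw 117.8 q6 end ~ -97.2 t 29.3
```

View pics/s4.png

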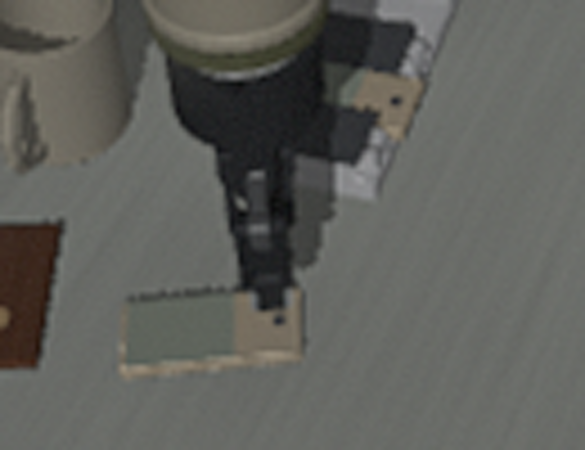

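The near finger is above the tile's rear part, at crop (268,300). The tile in bay 2 is also visible sticking out about 8 mm. Descending and gripping.

>>> send_rows(
  motion=[
    {"x": 0,"y": 0.01,"z": 1,"rx": 0,"ry": 0,"rz": 0},
    {"x": 0,"y": 0.01,"z": 1,"rx": 0,"ry": 0,"rz": 0},
    {"x": 0,"y": 0.01,"z": 1,"rx": 0,"ry": 0,"rz": 0},
    {"x": 0,"y": 0.01,"z": 1,"rx": 0,"ry": 0,"rz": 0},
    {"x": 0,"y": 0.01,"z": 1,"rx": 0,"ry": 0,"rz": 0},
    {"x": 0,"y": 0,"z": 0.9,"rx": 0,"ry": 0,"rz": 0},
    {"x": 0,"y": 0,"z": 0,"rx": 0,"ry": 0,"rz": 0},
    {"x": 0,"y": 0,"z": 0,"rx": 0,"ry": 0,"rz": 0},
  ],
)

```text
time_s: 30.0
position: [0.587, 0.2208, 0.0021]
eef_rot: [-0.24, 0.971, 0.0, -0.001]
contact_force: [1.0, -0.6, -0.4]
grip_width: 0.703
gripper_force: 0.0
```

>>> send_rows(
  motion=[
    {"x": 0,"y": 0,"z": 0,"rx": 0,"ry": 0,"rz": 0},
    {"x": 0,"y": 0,"z": 0,"rx": 0,"ry": 0,"rz": 0},
    {"x": 0,"y": 0,"z": 0,"rx": 0,"ry": 0,"rz": 0},
    {"x": 0,"y": 0,"z": 0,"rx": 0,"ry": 0,"rz": 0},
    {"x": 0,"y": 0,"z": 0,"rx": 0,"ry": 0,"rz": 0},
    {"x": 0,"y": 0,"z": 0,"rx": 0,"ry": 0,"rz": 0},
    {"x": 0,"y": 0,"z": 0,"rx": 0,"ry": 0,"rz": 0},
    {"x": 0,"y": 0,"z": 0,"rx": 0,"ry": 0,"rz": 0},
  ],
  fingers=1,
  force=70,
)

```text
time_s: 30.67
position: [0.5887, 0.2214, 0.0044]
eef_rot: [-0.24, 0.971, 0.0, 0.001]
contact_force: [-0.3, 0.2, 5.4]
grip_width: 0.5
gripper_force: 71.8
```

>>> send_rows(
  motion=[
    {"x": 0,"y": 0,"z": -0.5,"rx": 0,"ry": 0,"rz": 0},
    {"x": 0,"y": 0,"z": -1,"rx": 0,"ry": 0,"rz": 0},
    {"x": 0,"y": 0,"z": -1,"rx": 0,"ry": 0,"rz": 0},
    {"x": 0,"y": 0,"z": -1,"rx": 0,"ry": 0,"rz": 0},
    {"x": 0,"y": 0,"z": -1,"rx": 0,"ry": 0,"rz": 0},
    {"x": 0,"y": 0,"z": -1,"rx": 0,"ry": 0,"rz": 0},
    {"x": 0,"y": 0,"z": 0,"rx": 0,"ry": 0,"rz": 0},
    {"x": 0,"y": 0,"z": 0,"rx": 0,"ry": 0,"rz": 0},
  ],
)

```text
time_s: 31.33
position: [0.5887, 0.2213, 0.0597]
eef_rot: [-0.24, 0.971, 0.0, 0.001]
contact_force: [-0.4, 0.2, -0.7]
grip_width: 0.503
gripper_force: 71.1
```

Run:
```python
from h import *
d=eyes.get_image("side")
s=ctrl.state();p=s["position"];print(s["grip_width"],s["gripper_force"])
h=p[2]-.0025
print(fitk((d,),"tile0",TILE+[0,0,h],[p[0]+.033,p[1]+.017],.48,.009+h))
g=rw(-.157,0); print(g)
plan([.5,.13,.06],yaw=108,calls=1)
```

```text
0.5055200123316714 71.09912037849426
[([0.6234, 0.239], 29.27, 236)]
[ 0.47758398 -0.02581808]
[{x: 1.71, y: -0.57, z: -0.03, rx: 0.0, ry: -0.01, rz: 1.4}, {x: 1.7, y: -0.6, z: -0.03, rx: 0.0, ry: -0.0, rz: 1.4}, {x: 1.68, y: -0.65, z: -0.03, rx: 0.01, ry: -0.01, rz: 1.4}, {x: 1.67, y: -0.69, z: -0.03, rx: -0.0, ry: -0.0, rz: 1.4}, {x: 1.65, y: -0.73, z: -0.03, rx: 0.0, ry: -0.01, rz: 1.4}, {x: 1.63, y: -0.77, z: -0.03, rx: 0.0, ry: -0.0, rz: 1.41}, {x: 1.61, y: -0.81, z: -0.03, rx: 0.01, ry: -0.01, rz: 1.4}, {x: 0, y: 0, z: 0, rx: 0, ry: 0, rz: 0}]
now [0.5875 0.2209 0.0579] yaw 117.8 q6 end ~ -93.4 t 31.4
```

Run:
```python
from h import *
plan([*rw(-.157,0),.058],yaw=94.5,calls=2)
```

```text
[{x: 1.42, y: -1.11, z: -0.0, rx: 0.0, ry: -0.0, rz: 1.55}, {x: 1.38, y: -1.15, z: -0.0, rx: 0.0, ry: -0.01, rz: 1.56}, {x: 1.35, y: -1.19, z: -0.0, rx: 0.0, ry: 0.0, rz: 1.55}, {x: 1.32, y: -1.23, z: -0.0, rx: 0.0, ry: -0.0, rz: 1.56}, {x: 1.29, y: -1.26, z: -0.0, rx: 0.0, ry: -0.0, rz: 1.55}, {x: 1.25, y: -1.29, z: -0.0, rx: 0.0, ry: -0.01, rz: 1.55}, {x: 1.22, y: -1.33, z: -0.0, rx: 0.0, ry: -0.0, rz: 1.56}, {x: 1.18, y: -1.36, z: -0.0, rx: 0.01, ry: -0.0, rz: 1.55}]
[{x: 1.14, y: -1.39, z: -0.0, rx: -0.0, ry: -0.01, rz: 1.55}, {x: 1.11, y: -1.42, z: -0.0, rx: -0.0, ry: 0.0, rz: 1.56}, {x: 1.06, y: -1.46, z: -0.0, rx: -0.0, ry: -0.0, rz: 1.55}, {x: 1.03, y: -1.48, z: -0.0, rx: -0.0, ry: -0.0, rz: 1.56}, {x: 0.99, y: -1.5, z: -0.0, rx: 0.0, ry: -0.01, rz: 1.55}, {x: 0.94, y: -1.54, z: -0.01, rx: 0.0, ry: 0.0, rz: 1.55}, {x: 0.9, y: -1.56, z: 0.0, rx: 0.0, ry: -0.0, rz: 1.56}, {x: 0, y: 0, z: 0, rx: 0, ry: 0, rz: 0}]
now [0.5875 0.2209 0.0579] yaw 117.8 q6 end ~ -97.6 t 31.4
```

>>> send_rows(
  motion=[
    {"x": 1.42,"y": -1.11,"z": 0,"rx": 0,"ry": 0,"rz": 1.55},
    {"x": 1.38,"y": -1.15,"z": 0,"rx": 0,"ry": 0,"rz": 1.55},
    {"x": 1.35,"y": -1.19,"z": 0,"rx": 0,"ry": 0,"rz": 1.55},
    {"x": 1.32,"y": -1.23,"z": 0,"rx": 0,"ry": 0,"rz": 1.55},
    {"x": 1.29,"y": -1.26,"z": 0,"rx": 0,"ry": 0,"rz": 1.55},
    {"x": 1.25,"y": -1.29,"z": 0,"rx": 0,"ry": 0,"rz": 1.55},
    {"x": 1.22,"y": -1.33,"z": 0,"rx": 0,"ry": 0,"rz": 1.55},
    {"x": 1.18,"y": -1.36,"z": 0,"rx": 0,"ry": 0,"rz": 1.55},
  ],
)

```text
time_s: 32.1
position: [0.5281, 0.0886, 0.0573]
eef_rot: [-0.133, 0.991, 0.0, -0.001]
contact_force: [-0.1, -0.2, -0.7]
grip_width: 0.498
gripper_force: 71.2
```

>>> send_rows(
  motion=[
    {"x": 1.14,"y": -1.39,"z": 0,"rx": 0,"ry": 0,"rz": 1.55},
    {"x": 1.11,"y": -1.42,"z": 0,"rx": 0,"ry": 0,"rz": 1.55},
    {"x": 1.06,"y": -1.46,"z": 0,"rx": 0,"ry": 0,"rz": 1.55},
    {"x": 1.03,"y": -1.48,"z": 0,"rx": 0,"ry": 0,"rz": 1.55},
    {"x": 0.99,"y": -1.5,"z": 0,"rx": 0,"ry": 0,"rz": 1.55},
    {"x": 0.94,"y": -1.54,"z": 0,"rx": 0,"ry": 0,"rz": 1.55},
    {"x": 0.9,"y": -1.56,"z": 0,"rx": 0,"ry": 0,"rz": 1.55},
    {"x": 0,"y": 0,"z": 0,"rx": 0,"ry": 0,"rz": 0},
  ],
)

```text
time_s: 32.77
position: [0.4762, -0.0279, 0.0572]
eef_rot: [-0.038, 0.999, -0.0, -0.001]
contact_force: [-0.2, 0.5, -1.7]
grip_width: 0.503
gripper_force: 71.2
```

Run:
```python
from h import *
for i in range(3): d=eyes.get_image("side")
p=ctrl.state()["position"]; h=p[2]-.0025
print(ctrl.state()["grip_width"],rl(p),fitk((d,),"tile0",TILE+[0,0,h],[p[0]+.037,p[1]+.003],.08,.009+h))
plan([*rw(-.142,0),.026],yaw=94.5,rest=2)
```

```text
0.5003909976115706 [-0.1567  0.0002] [([0.5314, -0.0243], 0.24, 227)]
[{x: -0.24, y: -0.01, z: 0.53, rx: 0.01, ry: -0.0, rz: 0.01}, {x: -0.24, y: -0.01, z: 0.54, rx: 0.0, ry: -0.01, rz: 0.02}, {x: -0.24, y: -0.0, z: 0.53, rx: 0.01, ry: -0.0, rz: 0.01}, {x: -0.25, y: -0.01, z: 0.53, rx: 0.0, ry: -0.01, rz: 0.02}, {x: -0.24, y: -0.01, z: 0.53, rx: 0.01, ry: -0.0, rz: 0.01}, {x: -0.24, y: -0.01, z: 0.54, rx: 0.0, ry: -0.01, rz: 0.02}, {x: 0, y: 0, z: 0, rx: 0, ry: 0, rz: 0}, {x: 0, y: 0, z: 0, rx: 0, ry: 0, rz: 0}]
now [ 0.4781 -0.0253  0.058 ] yaw 94.6 q6 end ~ -97.4 t 33.0
```

>>> send_rows(
  motion=[
    {"x": 0,"y": 0,"z": 0.53,"rx": 0,"ry": 0,"rz": 0},
    {"x": 0,"y": 0,"z": 0.53,"rx": 0,"ry": 0,"rz": 0},
    {"x": 0,"y": 0,"z": 0.53,"rx": 0,"ry": 0,"rz": 0},
    {"x": 0,"y": 0,"z": 0.53,"rx": 0,"ry": 0,"rz": 0},
    {"x": 0,"y": 0,"z": 0.53,"rx": 0,"ry": 0,"rz": 0},
    {"x": 0,"y": -0.02,"z": 0.53,"rx": 0,"ry": 0,"rz": 0},
    {"x": 0,"y": 0,"z": 0,"rx": 0,"ry": 0,"rz": 0},
    {"x": 0,"y": 0,"z": 0,"rx": 0,"ry": 0,"rz": 0},
  ],
)

```text
time_s: 33.63
position: [0.4776, -0.0259, 0.0259]
eef_rot: [-0.04, 0.999, 0.0, -0.001]
contact_force: [0.2, 0.4, -1.2]
grip_width: 0.498
gripper_force: 71.2
```

Run:
```python
from h import *
for i in range(2): d=eyes.get_image("side")
p=ctrl.state()["position"]; h=p[2]-.003
print(p,rl(p))
for o in outline_of(d,"tile0"):
    ys,xs=np.nonzero(o["region"]); P=np.array([rl(ray(d,(u,v),.01+h)) for u,v in zip(xs,ys)])
    print(round(o["confidence"],2),len(xs),np.percentile(P,[1,50,99],axis=0).round(3).tolist())
save(d,"pre2.png",(265,140,395,240),4.5)
```

```text
[ 0.47826809 -0.02608245  0.02665513] [-0.1563 -0.0003]
0.94 719 [[-0.374, 0.199], [-0.329, 0.243], [-0.287, 0.287]]
0.81 1039 [[-0.183, 0.399], [-0.134, 0.424], [-0.085, 0.447]]
0.62 311 [[-0.06, 0.059], [-0.019, 0.075], [0.037, 0.102]]
0.53 337 [[-0.171, -0.022], [-0.108, 0.007], [-0.072, 0.031]]
0.35 1272 [[0.106, 0.024], [0.167, 0.107], [0.235, 0.186]]
```

View pics/pre2.png

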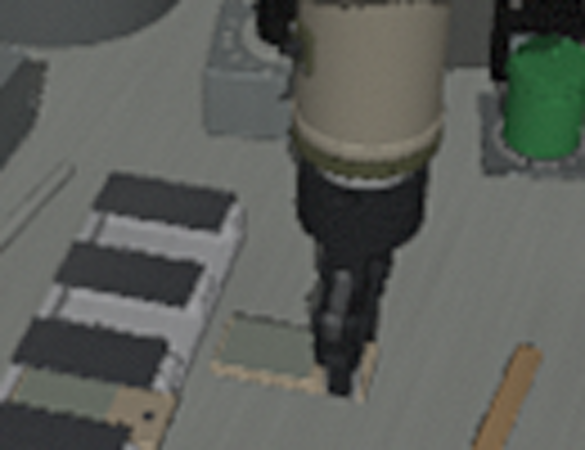

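The side view shows the tile level in front of the middle bay. By the mask it spans x' -171 to -72 mm. Bay 2's tile and the tub both look good. Inserting.

>>> send_rows(
  motion=[
    {"x": -0.3,"y": 0,"z": 0.02,"rx": 0,"ry": 0,"rz": 0},
    {"x": -0.3,"y": -0.02,"z": 0.02,"rx": 0,"ry": 0,"rz": 0},
    {"x": -0.3,"y": 0,"z": 0.02,"rx": 0,"ry": 0,"rz": 0},
    {"x": -0.3,"y": 0,"z": 0,"rx": 0,"ry": 0,"rz": 0},
    {"x": -0.3,"y": 0,"z": 0,"rx": 0,"ry": 0,"rz": 0},
    {"x": -0.3,"y": 0,"z": 0,"rx": 0,"ry": 0,"rz": 0},
    {"x": -0.2,"y": 0,"z": 0,"rx": 0,"ry": 0,"rz": 0},
    {"x": 0,"y": 0,"z": 0,"rx": 0,"ry": 0,"rz": 0},
  ],
)

```text
time_s: 34.45
position: [0.4985, -0.0246, 0.0259]
eef_rot: [-0.04, 0.999, 0.0, 0.0]
contact_force: [0.2, 0.3, -0.9]
grip_width: 0.499
gripper_force: 71.2
```

>>> send_rows(
  motion=[
    {"x": -0.2,"y": 0,"z": 0,"rx": 0,"ry": 0,"rz": 0},
    {"x": -0.2,"y": 0,"z": 0,"rx": 0,"ry": 0,"rz": 0},
    {"x": -0.2,"y": 0,"z": 0,"rx": 0,"ry": 0,"rz": 0},
    {"x": -0.2,"y": 0,"z": 0,"rx": 0,"ry": 0,"rz": 0},
    {"x": -0.2,"y": 0,"z": 0,"rx": 0,"ry": 0,"rz": 0},
    {"x": -0.2,"y": 0,"z": 0,"rx": 0,"ry": 0,"rz": 0},
    {"x": 0,"y": 0,"z": 0,"rx": 0,"ry": 0,"rz": 0},
    {"x": 0,"y": 0,"z": 0,"rx": 0,"ry": 0,"rz": 0},
  ],
)

```text
time_s: 35.12
position: [0.5101, -0.0237, 0.0258]
eef_rot: [-0.04, 0.999, 0.0, -0.0]
contact_force: [-0.3, -0.1, -0.6]
grip_width: 0.504
gripper_force: 71.2
```

>>> send_rows(
  motion=[
    {"x": -0.3,"y": 0,"z": 0,"rx": 0,"ry": 0,"rz": 0},
    {"x": -0.3,"y": 0,"z": 0,"rx": 0,"ry": 0,"rz": 0},
    {"x": -0.3,"y": 0,"z": 0,"rx": 0,"ry": 0,"rz": 0},
    {"x": -0.3,"y": 0,"z": 0,"rx": 0,"ry": 0,"rz": 0},
    {"x": -0.4,"y": 0,"z": 0,"rx": 0,"ry": 0,"rz": 0},
    {"x": -0.4,"y": 0,"z": 0,"rx": 0,"ry": 0,"rz": 0},
    {"x": 0,"y": 0,"z": 0,"rx": 0,"ry": 0,"rz": 0},
    {"x": 0,"y": 0,"z": 0,"rx": 0,"ry": 0,"rz": 0},
  ],
)

```text
time_s: 35.78
position: [0.5302, -0.0221, 0.0259]
eef_rot: [-0.04, 0.999, 0.0, -0.0]
contact_force: [0.6, -0.6, -0.7]
grip_width: 0.503
gripper_force: 71.2
```

>>> send_rows(
  motion=[
    {"x": -0.5,"y": 0,"z": 0,"rx": 0,"ry": 0,"rz": 0},
    {"x": -0.5,"y": 0,"z": 0,"rx": 0,"ry": 0,"rz": 0},
    {"x": -0.5,"y": 0,"z": 0,"rx": 0,"ry": 0,"rz": 0},
    {"x": -0.5,"y": 0,"z": 0,"rx": 0,"ry": 0,"rz": 0},
    {"x": -0.5,"y": 0,"z": 0,"rx": 0,"ry": 0,"rz": 0},
    {"x": -0.5,"y": 0,"z": 0,"rx": 0,"ry": 0,"rz": 0},
    {"x": -0.4,"y": 0,"z": 0,"rx": 0,"ry": 0,"rz": 0},
    {"x": 0,"y": 0,"z": 0,"rx": 0,"ry": 0,"rz": 0},
  ],
)

```text
time_s: 36.45
position: [0.5648, -0.0194, 0.026]
eef_rot: [-0.04, 0.999, 0.0, 0.0]
contact_force: [0.5, -0.1, -0.6]
grip_width: 0.498
gripper_force: 71.2
```

Same release-and-push sequence.

>>> send_rows(
  motion=[
    {"x": 0,"y": 0,"z": 0,"rx": 0,"ry": 0,"rz": 0},
    {"x": 0,"y": 0,"z": 0,"rx": 0,"ry": 0,"rz": 0},
    {"x": 0,"y": 0,"z": 0,"rx": 0,"ry": 0,"rz": 0},
    {"x": 0,"y": 0,"z": 0,"rx": 0,"ry": 0,"rz": 0},
    {"x": 0,"y": 0,"z": 0,"rx": 0,"ry": 0,"rz": 0},
    {"x": 0,"y": 0,"z": -1,"rx": 0,"ry": 0,"rz": 0},
    {"x": 0,"y": 0,"z": -1.5,"rx": 0,"ry": 0,"rz": 0},
    {"x": 0,"y": 0,"z": -1.5,"rx": 0,"ry": 0,"rz": 0},
  ],
  fingers=-0.4,
)

```text
time_s: 37.12
position: [0.5633, -0.0194, 0.0665]
eef_rot: [-0.04, 0.999, 0.0, -0.001]
contact_force: [-0.0, 0.3, 0.1]
grip_width: 0.694
gripper_force: 0.0
```

>>> send_rows(
  motion=[
    {"x": 1,"y": 0,"z": 0,"rx": 0,"ry": 0,"rz": 0},
    {"x": 2,"y": 0,"z": 0,"rx": 0,"ry": 0,"rz": 0},
    {"x": 2,"y": 0,"z": 0,"rx": 0,"ry": 0,"rz": 0},
    {"x": 0,"y": 0,"z": 0,"rx": 0,"ry": 0,"rz": 0},
    {"x": 0,"y": 0,"z": 1.5,"rx": 0,"ry": 0,"rz": 0},
    {"x": 0,"y": 0,"z": 1.5,"rx": 0,"ry": 0,"rz": 0},
    {"x": 0,"y": 0,"z": 1.1,"rx": 0,"ry": 0,"rz": 0},
    {"x": 0,"y": 0,"z": 0,"rx": 0,"ry": 0,"rz": 0},
  ],
  fingers=1,
)

```text
time_s: 37.78
position: [0.5125, -0.0231, 0.0228]
eef_rot: [-0.04, 0.999, 0.0, -0.002]
contact_force: [-0.5, -0.0, -0.9]
grip_width: 0.002
gripper_force: 0.0
```

>>> send_rows(
  motion=[
    {"x": -0.4,"y": 0,"z": 0,"rx": 0,"ry": 0,"rz": 0},
    {"x": -0.4,"y": 0,"z": 0,"rx": 0,"ry": 0,"rz": 0},
    {"x": -0.4,"y": 0,"z": 0,"rx": 0,"ry": 0,"rz": 0},
    {"x": -0.4,"y": 0,"z": 0,"rx": 0,"ry": 0,"rz": 0},
    {"x": -0.4,"y": 0,"z": 0,"rx": 0,"ry": 0,"rz": 0},
    {"x": -0.4,"y": 0,"z": 0,"rx": 0,"ry": 0,"rz": 0},
    {"x": -0.4,"y": 0,"z": 0,"rx": 0,"ry": 0,"rz": 0},
    {"x": -0.4,"y": 0,"z": 0,"rx": 0,"ry": 0,"rz": 0},
  ],
)

```text
time_s: 38.45
position: [0.5462, -0.0208, 0.0249]
eef_rot: [-0.04, 0.999, 0.0, -0.0]
contact_force: [-1.2, -0.8, 0.9]
grip_width: 0.002
gripper_force: 0.4
```

>>> send_rows(
  motion=[
    {"x": -0.3,"y": 0,"z": 0,"rx": 0,"ry": 0,"rz": 0},
    {"x": -0.3,"y": 0,"z": 0,"rx": 0,"ry": 0,"rz": 0},
    {"x": -0.3,"y": 0,"z": 0,"rx": 0,"ry": 0,"rz": 0},
    {"x": -0.3,"y": 0,"z": 0,"rx": 0,"ry": 0,"rz": 0},
    {"x": -0.2,"y": 0,"z": 0,"rx": 0,"ry": 0,"rz": 0},
    {"x": 0,"y": 0,"z": 0,"rx": 0,"ry": 0,"rz": 0},
    {"x": 0,"y": 0,"z": 0,"rx": 0,"ry": 0,"rz": 0},
    {"x": 0,"y": 0,"z": 0,"rx": 0,"ry": 0,"rz": 0},
  ],
)

```text
time_s: 39.12
position: [0.5598, -0.0197, 0.0248]
eef_rot: [-0.04, 0.999, 0.0, -0.0]
contact_force: [-0.3, 0.6, -0.6]
grip_width: -0.002
gripper_force: 0.0
```

>>> send_rows(
  motion=[
    {"x": -0.2,"y": 0,"z": 0,"rx": 0,"ry": 0,"rz": 0},
    {"x": -0.1,"y": 0,"z": 0,"rx": 0,"ry": 0,"rz": 0},
    {"x": -0.1,"y": 0,"z": 0,"rx": 0,"ry": 0,"rz": 0},
    {"x": 0,"y": 0,"z": 0,"rx": 0,"ry": 0,"rz": 0},
    {"x": 0,"y": 0,"z": 0,"rx": 0,"ry": 0,"rz": 0},
    {"x": 0,"y": 0,"z": 0,"rx": 0,"ry": 0,"rz": 0},
    {"x": 0,"y": 0,"z": 0,"rx": 0,"ry": 0,"rz": 0},
    {"x": 0,"y": 0,"z": 0,"rx": 0,"ry": 0,"rz": 0},
  ],
)

```text
time_s: 39.78
position: [0.5638, -0.0194, 0.0249]
eef_rot: [-0.04, 0.999, 0.0, -0.0]
contact_force: [0.1, -0.2, -0.2]
grip_width: 0.001
gripper_force: 0.0
```

>>> send_rows(
  motion=[
    {"x": -0.1,"y": 0,"z": 0,"rx": 0,"ry": 0,"rz": 0},
    {"x": -0.1,"y": 0,"z": 0,"rx": 0,"ry": 0,"rz": 0},
    {"x": -0.1,"y": 0,"z": 0,"rx": 0,"ry": 0,"rz": 0},
    {"x": 0,"y": 0,"z": 0,"rx": 0,"ry": 0,"rz": 0},
    {"x": 0,"y": 0,"z": 0,"rx": 0,"ry": 0,"rz": 0},
    {"x": 0,"y": 0,"z": 0,"rx": 0,"ry": 0,"rz": 0},
    {"x": 0,"y": 0,"z": 0,"rx": 0,"ry": 0,"rz": 0},
    {"x": 0,"y": 0,"z": 0,"rx": 0,"ry": 0,"rz": 0},
  ],
)

```text
time_s: 40.45
position: [0.5654, -0.0192, 0.0245]
eef_rot: [-0.04, 0.999, 0.0, -0.002]
contact_force: [-8.6, -0.5, 4.7]
grip_width: -0.003
gripper_force: 3.8
```

Home: 9 N reaction at x' = -69 mm. Retreating for the third tile.

>>> send_rows(
  motion=[
    {"x": 0.5,"y": 0,"z": 0,"rx": 0,"ry": 0,"rz": 0},
    {"x": 1,"y": 0,"z": 0,"rx": 0,"ry": 0,"rz": 0},
    {"x": 1,"y": 0,"z": -1,"rx": 0,"ry": 0,"rz": 0},
    {"x": 0.5,"y": 0,"z": -2,"rx": 0,"ry": 0,"rz": 0},
    {"x": 0,"y": 0,"z": -2.5,"rx": 0,"ry": 0,"rz": 0},
    {"x": 0,"y": 0,"z": -2.5,"rx": 0,"ry": 0,"rz": 0},
    {"x": 0,"y": 0,"z": -1,"rx": 0,"ry": 0,"rz": 0},
    {"x": 0,"y": 0,"z": 0,"rx": 0,"ry": 0,"rz": 0},
  ],
  fingers=-0.4,
)

```text
time_s: 41.12
position: [0.5394, -0.0219, 0.1183]
eef_rot: [-0.04, 0.999, -0.0, 0.003]
contact_force: [0.2, 0.1, 0.5]
grip_width: 0.694
gripper_force: 0.0
```

Run:
```python
from h import *
d=eyes.get_image("side");t=eyes.get_image("top")
R=fitk((t,d),"tile0",TILE,[.474,.386],.13,.009); print(R)
(x,y),a,_=R[0]; a=np.radians(a); g=[x-.037*np.cos(a),y-.037*np.sin(a)]
plan([*g,.06],yaw=90+R[0][1],calls=2)
```

```text
[([0.4742, 0.3857], 7.39, 99), ([0.4744, 0.3869], 7.58, 43), ([0.474, 0.3854], 7.63, 44)]
[{x: 0.44, y: 2.73, z: 0.36, rx: 0.0, ry: -0.01, rz: -0.19}, {x: 0.43, y: 2.72, z: 0.35, rx: 0.01, ry: -0.01, rz: -0.19}, {x: 0.42, y: 2.73, z: 0.36, rx: 0.0, ry: -0.01, rz: -0.19}, {x: 0.41, y: 2.73, z: 0.35, rx: 0.0, ry: -0.01, rz: -0.18}, {x: 0.4, y: 2.73, z: 0.36, rx: 0.01, ry: -0.01, rz: -0.19}, {x: 0.4, y: 2.73, z: 0.35, rx: 0.0, ry: -0.02, rz: -0.19}, {x: 0.38, y: 2.74, z: 0.36, rx: 0.01, ry: -0.01, rz: -0.19}, {x: 0.38, y: 2.73, z: 0.35, rx: -0.0, ry: -0.01, rz: -0.19}]
[{x: 0.37, y: 2.74, z: 0.35, rx: 0.0, ry: -0.01, rz: -0.19}, {x: 0.35, y: 2.73, z: 0.36, rx: 0.01, ry: -0.01, rz: -0.19}, {x: 0.35, y: 2.74, z: 0.35, rx: -0.0, ry: -0.01, rz: -0.19}, {x: 0.34, y: 2.74, z: 0.35, rx: 0.0, ry: -0.01, rz: -0.18}, {x: 0.33, y: 2.74, z: 0.36, rx: 0.01, ry: -0.01, rz: -0.19}, {x: 0.33, y: 2.74, z: 0.35, rx: -0.0, ry: -0.01, rz: -0.19}, {x: 0.31, y: 2.75, z: 0.35, rx: 0.0, ry: -0.01, rz: -0.19}, {x: 0, y: 0, z: 0, rx: 0, ry: 0, rz: 0}]
now [ 0.5357 -0.0214  0.1129] yaw 94.6 q6 end ~ -56.3 t 41.3
```

>>> send_rows(
  motion=[
    {"x": 0.44,"y": 2.73,"z": 0.35,"rx": 0,"ry": 0,"rz": -0.19},
    {"x": 0.43,"y": 2.73,"z": 0.35,"rx": 0,"ry": 0,"rz": -0.19},
    {"x": 0.42,"y": 2.73,"z": 0.35,"rx": 0,"ry": 0,"rz": -0.19},
    {"x": 0.41,"y": 2.73,"z": 0.35,"rx": 0,"ry": 0,"rz": -0.19},
    {"x": 0.4,"y": 2.73,"z": 0.35,"rx": 0,"ry": 0,"rz": -0.19},
    {"x": 0.4,"y": 2.73,"z": 0.35,"rx": 0,"ry": 0,"rz": -0.19},
    {"x": 0.38,"y": 2.73,"z": 0.35,"rx": 0,"ry": 0,"rz": -0.19},
    {"x": 0.38,"y": 2.73,"z": 0.35,"rx": 0,"ry": 0,"rz": -0.19},
  ],
)

```text
time_s: 41.98
position: [0.4828, 0.1939, 0.0847]
eef_rot: [-0.053, 0.999, -0.0, -0.002]
contact_force: [0.2, 0.3, -0.3]
grip_width: 0.701
gripper_force: 0.0
```

>>> send_rows(
  motion=[
    {"x": 0.37,"y": 2.74,"z": 0.35,"rx": 0,"ry": 0,"rz": -0.19},
    {"x": 0.35,"y": 2.74,"z": 0.35,"rx": 0,"ry": 0,"rz": -0.19},
    {"x": 0.35,"y": 2.74,"z": 0.35,"rx": 0,"ry": 0,"rz": -0.19},
    {"x": 0.34,"y": 2.74,"z": 0.35,"rx": 0,"ry": 0,"rz": -0.19},
    {"x": 0.33,"y": 2.74,"z": 0.35,"rx": 0,"ry": 0,"rz": -0.19},
    {"x": 0.33,"y": 2.74,"z": 0.35,"rx": 0,"ry": 0,"rz": -0.19},
    {"x": 0.31,"y": 2.74,"z": 0.35,"rx": 0,"ry": 0,"rz": -0.19},
    {"x": 0,"y": 0,"z": 0,"rx": 0,"ry": 0,"rz": 0},
  ],
)

```text
time_s: 42.65
position: [0.4358, 0.3838, 0.0597]
eef_rot: [-0.066, 0.998, -0.0, -0.002]
contact_force: [-0.4, -0.1, 0.4]
grip_width: 0.702
gripper_force: 0.0
```

Run:
```python
from h import *
for i in range(4):d=eyes.get_image("side")
print(fitk((d,),"tile0",TILE,[.474,.386],.13,.009))
plan([.4375,.3809,.0025],yaw=97.4,rest=2)
```

```text
[([0.4741, 0.385], 7.26, 328)]
[{x: 0.01, y: 0.03, z: 0.98, rx: -0.01, ry: -0.01, rz: -0.01}, {x: 0.02, y: 0.02, z: 0.99, rx: -0.01, ry: -0.02, rz: -0.0}, {x: 0.01, y: 0.03, z: 0.98, rx: -0.0, ry: -0.01, rz: -0.01}, {x: 0.02, y: 0.02, z: 0.99, rx: -0.01, ry: -0.01, rz: -0.01}, {x: 0.01, y: 0.03, z: 0.98, rx: -0.01, ry: -0.02, rz: -0.0}, {x: 0.02, y: 0.02, z: 0.99, rx: -0.01, ry: -0.01, rz: -0.01}, {x: 0, y: 0, z: 0, rx: 0, ry: 0, rz: 0}, {x: 0, y: 0, z: 0, rx: 0, ry: 0, rz: 0}]
now [0.4386 0.3796 0.0616] yaw 97.4 q6 end ~ -56.4 t 42.9
```

>>> send_rows(
  motion=[
    {"x": 0.02,"y": 0.02,"z": 1,"rx": 0,"ry": 0,"rz": 0},
    {"x": 0.02,"y": 0.02,"z": 1,"rx": 0,"ry": 0,"rz": 0},
    {"x": 0.02,"y": 0.02,"z": 1,"rx": 0,"ry": 0,"rz": 0},
    {"x": 0.02,"y": 0.02,"z": 1,"rx": 0,"ry": 0,"rz": 0},
    {"x": 0.02,"y": 0.02,"z": 1,"rx": 0,"ry": 0,"rz": 0},
    {"x": 0,"y": 0.02,"z": 0.9,"rx": 0,"ry": 0,"rz": 0},
    {"x": 0,"y": 0,"z": 0,"rx": 0,"ry": 0,"rz": 0},
    {"x": 0,"y": 0,"z": 0,"rx": 0,"ry": 0,"rz": 0},
  ],
)

```text
time_s: 43.57
position: [0.4369, 0.3814, 0.0024]
eef_rot: [-0.065, 0.998, -0.0, -0.001]
contact_force: [-0.4, 0.2, 1.0]
grip_width: 0.698
gripper_force: 0.0
```

>>> send_rows(
  motion=[
    {"x": 0,"y": 0,"z": 0,"rx": 0,"ry": 0,"rz": 0},
    {"x": 0,"y": 0,"z": 0,"rx": 0,"ry": 0,"rz": 0},
    {"x": 0,"y": 0,"z": 0,"rx": 0,"ry": 0,"rz": 0},
    {"x": 0,"y": 0,"z": 0,"rx": 0,"ry": 0,"rz": 0},
    {"x": 0,"y": 0,"z": 0,"rx": 0,"ry": 0,"rz": 0},
    {"x": 0,"y": 0,"z": 0,"rx": 0,"ry": 0,"rz": 0},
    {"x": 0,"y": 0,"z": 0,"rx": 0,"ry": 0,"rz": 0},
    {"x": 0,"y": 0,"z": 0,"rx": 0,"ry": 0,"rz": 0},
  ],
  fingers=1,
  force=70,
)

```text
time_s: 44.23
position: [0.4383, 0.3825, 0.0046]
eef_rot: [-0.065, 0.998, 0.001, 0.001]
contact_force: [-0.9, 0.0, 6.2]
grip_width: 0.5
gripper_force: 71.9
```

>>> send_rows(
  motion=[
    {"x": 0,"y": 0,"z": -0.5,"rx": 0,"ry": 0,"rz": 0},
    {"x": 0,"y": 0,"z": -1,"rx": 0,"ry": 0,"rz": 0},
    {"x": 0,"y": 0,"z": -1,"rx": 0,"ry": 0,"rz": 0},
    {"x": 0,"y": 0,"z": -1,"rx": 0,"ry": 0,"rz": 0},
    {"x": 0,"y": 0,"z": -1,"rx": 0,"ry": 0,"rz": 0},
    {"x": 0,"y": 0,"z": -1,"rx": 0,"ry": 0,"rz": 0},
    {"x": 0,"y": 0,"z": 0,"rx": 0,"ry": 0,"rz": 0},
    {"x": 0,"y": 0,"z": 0,"rx": 0,"ry": 0,"rz": 0},
  ],
)

```text
time_s: 44.9
position: [0.4383, 0.3823, 0.0597]
eef_rot: [-0.065, 0.998, 0.001, 0.001]
contact_force: [0.4, -0.2, -0.6]
grip_width: 0.5
gripper_force: 71.2
```

Run:
```python
from h import *
d=eyes.get_image("side");s=ctrl.state();print(s["grip_width"])
for o in outline_of(d,"tile0"):
    ys,xs=np.nonzero(o["region"]); P=np.array([ray(d,(u,v),.065)[:2] for u,v in zip(xs,ys)])
    print(round(o["confidence"],2),len(xs),np.percentile(P,[1,50,99],axis=0).round(3).tolist())
p=s["position"]
plan([*rw(-.157,-.078),p[2]],yaw=94.5,calls=3)
```

```text
0.499326795610862
0.69 605 [[0.428, 0.366], [0.494, 0.391], [0.523, 0.416]]
0.62 756 [[0.245, 0.18], [0.286, 0.225], [0.326, 0.269]]
[{x: 0.07, y: -2.12, z: -0.0, rx: -0.0, ry: -0.0, rz: 0.13}, {x: 0.07, y: -2.12, z: -0.01, rx: -0.0, ry: -0.0, rz: 0.12}, {x: 0.06, y: -2.11, z: 0.0, rx: -0.0, ry: -0.01, rz: 0.13}, {x: 0.06, y: -2.12, z: -0.0, rx: -0.0, ry: 0.0, rz: 0.13}, {x: 0.05, y: -2.12, z: -0.0, rx: -0.0, ry: 0.0, rz: 0.12}, {x: 0.05, y: -2.12, z: -0.01, rx: -0.0, ry: -0.0, rz: 0.13}, {x: 0.05, y: -2.12, z: 0.0, rx: -0.0, ry: -0.0, rz: 0.13}, {x: 0.03, y: -2.12, z: -0.0, rx: -0.0, ry: -0.0, rz: 0.12}]
[{x: 0.04, y: -2.12, z: -0.0, rx: -0.0, ry: -0.0, rz: 0.13}, {x: 0.03, y: -2.12, z: -0.01, rx: -0.0, ry: -0.01, rz: 0.12}, {x: 0.02, y: -2.11, z: 0.0, rx: -0.0, ry: 0.0, rz: 0.13}, {x: 0.02, y: -2.12, z: -0.0, rx: -0.0, ry: 0.0, rz: 0.13}, {x: 0.02, y: -2.12, z: -0.0, rx: -0.0, ry: -0.0, rz: 0.12}, {x: 0.01, y: -2.12, z: -0.01, rx: -0.0, ry: -0.0, rz: 0.13}, {x: 0.01, y: -2.12, z: 0.0, rx: -0.0, ry: -0.0, rz: 0.13}, {x: -0.0, y: -2.12, z: -0.0, rx: -0.0, ry: -0.01, rz: 0.12}]
[{x: -0.0, y: -2.12, z: -0.0, rx: -0.0, ry: 0.0, rz: 0.13}, {x: -0.01, y: -2.12, z: -0.01, rx: -0.0, ry: 0.0, rz: 0.13}, {x: -0.01, y: -2.12, z: -0.0, rx: -0.0, ry: -0.0, rz: 0.12}, {x: -0.02, y: -2.12, z: -0.0, rx: -0.0, ry: -0.0, rz: 0.13}, {x: -0.02, y: -2.12, z: -0.01, rx: -0.0, ry: -0.0, rz: 0.13}, {x: -0.03, y: -2.12, z: 0.0, rx: -0.01, ry: -0.01, rz: 0.12}, {x: -0.03, y: -2.11, z: -0.0, rx: 0.0, ry: 0.0, rz: 0.13}, {x: 0, y: 0, z: 0, rx: 0, ry: 0, rz: 0}]
now [0.4373 0.3816 0.0581] yaw 97.4 q6 end ~ -106.6 t 45.0
```

>>> send_rows(
  motion=[
    {"x": 0.06,"y": -2.12,"z": 0,"rx": 0,"ry": 0,"rz": 0.13},
    {"x": 0.06,"y": -2.12,"z": 0,"rx": 0,"ry": 0,"rz": 0.13},
    {"x": 0.06,"y": -2.12,"z": 0,"rx": 0,"ry": 0,"rz": 0.13},
    {"x": 0.06,"y": -2.12,"z": 0,"rx": 0,"ry": 0,"rz": 0.13},
    {"x": 0.05,"y": -2.12,"z": 0,"rx": 0,"ry": 0,"rz": 0.13},
    {"x": 0.05,"y": -2.12,"z": 0,"rx": 0,"ry": 0,"rz": 0.13},
    {"x": 0.05,"y": -2.12,"z": 0,"rx": 0,"ry": 0,"rz": 0.13},
    {"x": 0.03,"y": -2.12,"z": 0,"rx": 0,"ry": 0,"rz": 0.13},
  ],
)

```text
time_s: 45.67
position: [0.4532, 0.2117, 0.0575]
eef_rot: [-0.056, 0.998, -0.0, -0.001]
contact_force: [-0.2, -0.5, -1.4]
grip_width: 0.5
gripper_force: 71.3
```

>>> send_rows(
  motion=[
    {"x": 0.03,"y": -2.12,"z": 0,"rx": 0,"ry": 0,"rz": 0.13},
    {"x": 0.03,"y": -2.12,"z": 0,"rx": 0,"ry": 0,"rz": 0.13},
    {"x": 0.02,"y": -2.12,"z": 0,"rx": 0,"ry": 0,"rz": 0.13},
    {"x": 0.02,"y": -2.12,"z": 0,"rx": 0,"ry": 0,"rz": 0.13},
    {"x": 0.02,"y": -2.12,"z": 0,"rx": 0,"ry": 0,"rz": 0.13},
    {"x": 0.01,"y": -2.12,"z": 0,"rx": 0,"ry": 0,"rz": 0.13},
    {"x": 0.01,"y": -2.12,"z": 0,"rx": 0,"ry": 0,"rz": 0.13},
    {"x": 0,"y": -2.12,"z": 0,"rx": 0,"ry": 0,"rz": 0.13},
  ],
)

```text
time_s: 46.33
position: [0.4693, 0.0431, 0.0576]
eef_rot: [-0.046, 0.999, 0.0, -0.001]
contact_force: [0.0, -0.6, -1.9]
grip_width: 0.503
gripper_force: 71.3
```

>>> send_rows(
  motion=[
    {"x": 0,"y": -2.12,"z": 0,"rx": 0,"ry": 0,"rz": 0.13},
    {"x": -0.01,"y": -2.12,"z": 0,"rx": 0,"ry": 0,"rz": 0.13},
    {"x": -0.01,"y": -2.12,"z": 0,"rx": 0,"ry": 0,"rz": 0.13},
    {"x": -0.02,"y": -2.12,"z": 0,"rx": 0,"ry": 0,"rz": 0.13},
    {"x": -0.02,"y": -2.12,"z": 0,"rx": 0,"ry": 0,"rz": 0.13},
    {"x": -0.03,"y": -2.12,"z": 0,"rx": 0,"ry": 0,"rz": 0.13},
    {"x": -0.03,"y": -2.12,"z": 0,"rx": 0,"ry": 0,"rz": 0.13},
    {"x": 0,"y": 0,"z": 0,"rx": 0,"ry": 0,"rz": 0},
  ],
)

```text
time_s: 47.0
position: [0.4838, -0.1067, 0.0579]
eef_rot: [-0.037, 0.999, -0.0, -0.0]
contact_force: [-0.2, -1.5, -2.4]
grip_width: 0.503
gripper_force: 71.4
```

>>> send_rows(
  motion=[
    {"x": 0,"y": 0,"z": 0,"rx": 0,"ry": 0,"rz": 0},
    {"x": 0,"y": 0,"z": 0.6,"rx": 0,"ry": 0,"rz": 0},
    {"x": 0,"y": 0,"z": 0.6,"rx": 0,"ry": 0,"rz": 0},
    {"x": 0,"y": 0,"z": 0.6,"rx": 0,"ry": 0,"rz": 0},
    {"x": 0,"y": 0,"z": 0.6,"rx": 0,"ry": 0,"rz": 0},
    {"x": 0,"y": 0,"z": 0.7,"rx": 0,"ry": 0,"rz": 0},
    {"x": 0,"y": 0,"z": 0,"rx": 0,"ry": 0,"rz": 0},
    {"x": 0,"y": 0,"z": 0,"rx": 0,"ry": 0,"rz": 0},
  ],
)

```text
time_s: 47.67
position: [0.4833, -0.1032, 0.0265]
eef_rot: [-0.039, 0.999, 0.0, -0.001]
contact_force: [0.2, -0.8, -1.4]
grip_width: 0.501
gripper_force: 71.3
```

Run:
```python
from h import *
for i in range(2): d=eyes.get_image("side")
s=ctrl.state();p=s["position"]; h=p[2]-.003
print(rl(p),s["grip_width"])
for o in outline_of(d,"tile0"):
    ys,xs=np.nonzero(o["region"]); P=np.array([rl(ray(d,(u,v),.01+h)) for u,v in zip(xs,ys)])
    print(round(o["confidence"],2),len(xs),np.percentile(P,[1,50,99],axis=0).round(3).tolist())
plan([*rw(-.135,-.078),.026],yaw=94.5,rest=2)
```

```text
[-0.1566 -0.0781] 0.4993355534504784
0.87 745 [[-0.374, 0.197], [-0.329, 0.243], [-0.285, 0.286]]
0.77 309 [[-0.063, 0.059], [-0.022, 0.077], [0.036, 0.103]]
0.71 2051 [[-0.058, -0.14], [-0.003, 0.026], [0.049, 0.155]]
0.61 301 [[-0.171, -0.102], [-0.108, -0.072], [-0.073, -0.046]]
0.59 275 [[-0.061, -0.02], [-0.019, -0.002], [0.035, 0.025]]
[{x: -0.36, y: 0.0, z: 0.03, rx: -0.0, ry: 0.0, rz: -0.01}, {x: -0.35, y: 0.01, z: 0.03, rx: -0.0, ry: 0.01, rz: -0.02}, {x: -0.36, y: -0.0, z: 0.03, rx: -0.0, ry: 0.0, rz: -0.01}, {x: -0.36, y: 0.0, z: 0.02, rx: -0.0, ry: 0.01, rz: -0.01}, {x: -0.35, y: 0.01, z: 0.03, rx: -0.0, ry: -0.0, rz: -0.02}, {x: -0.36, y: -0.0, z: 0.03, rx: -0.0, ry: 0.0, rz: -0.01}, {x: 0, y: 0, z: 0, rx: 0, ry: 0, rz: 0}, {x: 0, y: 0, z: 0, rx: 0, ry: 0, rz: 0}]
now [ 0.4843 -0.1037  0.0277] yaw 94.4 q6 end ~ -105.9 t 47.8
```

Aligned. Inserting in bay 0.

>>> send_rows(
  motion=[
    {"x": -0.3,"y": 0,"z": 0.03,"rx": 0,"ry": 0,"rz": -0.05},
    {"x": -0.3,"y": 0,"z": 0.03,"rx": 0,"ry": 0,"rz": -0.05},
    {"x": -0.3,"y": 0,"z": 0.03,"rx": 0,"ry": 0,"rz": 0},
    {"x": -0.3,"y": 0,"z": 0.03,"rx": 0,"ry": 0,"rz": 0},
    {"x": -0.3,"y": 0,"z": 0.03,"rx": 0,"ry": 0,"rz": 0},
    {"x": -0.3,"y": 0,"z": 0,"rx": 0,"ry": 0,"rz": 0},
    {"x": -0.2,"y": 0,"z": 0,"rx": 0,"ry": 0,"rz": 0},
    {"x": 0,"y": 0,"z": 0,"rx": 0,"ry": 0,"rz": 0},
  ],
)

```text
time_s: 48.48
position: [0.5044, -0.1021, 0.0259]
eef_rot: [-0.039, 0.999, 0.0, 0.0]
contact_force: [-0.2, -0.9, -2.1]
grip_width: 0.498
gripper_force: 71.3
```

>>> send_rows(
  motion=[
    {"x": -0.2,"y": 0,"z": 0,"rx": 0,"ry": 0,"rz": 0},
    {"x": -0.2,"y": 0,"z": 0,"rx": 0,"ry": 0,"rz": 0},
    {"x": -0.2,"y": 0,"z": 0,"rx": 0,"ry": 0,"rz": 0},
    {"x": -0.2,"y": 0,"z": 0,"rx": 0,"ry": 0,"rz": 0},
    {"x": -0.2,"y": 0,"z": 0,"rx": 0,"ry": 0,"rz": 0},
    {"x": -0.2,"y": 0,"z": 0,"rx": 0,"ry": 0,"rz": 0},
    {"x": 0,"y": 0,"z": 0,"rx": 0,"ry": 0,"rz": 0},
    {"x": 0,"y": 0,"z": 0,"rx": 0,"ry": 0,"rz": 0},
  ],
)

```text
time_s: 49.15
position: [0.5159, -0.1011, 0.0258]
eef_rot: [-0.039, 0.999, 0.0, -0.0]
contact_force: [0.4, -0.2, -1.8]
grip_width: 0.501
gripper_force: 71.3
```

>>> send_rows(
  motion=[
    {"x": -0.3,"y": 0,"z": 0,"rx": 0,"ry": 0,"rz": 0},
    {"x": -0.3,"y": 0,"z": 0,"rx": 0,"ry": 0,"rz": 0},
    {"x": -0.3,"y": 0,"z": 0,"rx": 0,"ry": 0,"rz": 0},
    {"x": -0.3,"y": 0,"z": 0,"rx": 0,"ry": 0,"rz": 0},
    {"x": -0.4,"y": 0,"z": 0,"rx": 0,"ry": 0,"rz": 0},
    {"x": -0.4,"y": 0,"z": 0,"rx": 0,"ry": 0,"rz": 0},
    {"x": 0,"y": 0,"z": 0,"rx": 0,"ry": 0,"rz": 0},
    {"x": 0,"y": 0,"z": 0,"rx": 0,"ry": 0,"rz": 0},
  ],
)

```text
time_s: 49.82
position: [0.5361, -0.0995, 0.0258]
eef_rot: [-0.04, 0.999, 0.0, -0.0]
contact_force: [-0.1, -0.8, -1.3]
grip_width: 0.507
gripper_force: 71.3
```

>>> send_rows(
  motion=[
    {"x": -0.5,"y": 0,"z": 0,"rx": 0,"ry": 0,"rz": 0},
    {"x": -0.5,"y": 0,"z": 0,"rx": 0,"ry": 0,"rz": 0},
    {"x": -0.5,"y": 0,"z": 0,"rx": 0,"ry": 0,"rz": 0},
    {"x": -0.5,"y": 0,"z": 0,"rx": 0,"ry": 0,"rz": 0},
    {"x": -0.5,"y": 0,"z": 0,"rx": 0,"ry": 0,"rz": 0},
    {"x": -0.5,"y": 0,"z": 0,"rx": 0,"ry": 0,"rz": 0},
    {"x": -0.5,"y": 0,"z": 0,"rx": 0,"ry": 0,"rz": 0},
    {"x": 0,"y": 0,"z": 0,"rx": 0,"ry": 0,"rz": 0},
  ],
)

```text
time_s: 50.48
position: [0.5718, -0.0967, 0.026]
eef_rot: [-0.039, 0.999, 0.0, 0.0]
contact_force: [1.0, 0.5, -1.7]
grip_width: 0.503
gripper_force: 71.4
```

>>> send_rows(
  motion=[
    {"x": 0,"y": 0,"z": 0,"rx": 0,"ry": 0,"rz": 0},
    {"x": 0,"y": 0,"z": 0,"rx": 0,"ry": 0,"rz": 0},
    {"x": 0,"y": 0,"z": 0,"rx": 0,"ry": 0,"rz": 0},
    {"x": 0,"y": 0,"z": 0,"rx": 0,"ry": 0,"rz": 0},
    {"x": 0,"y": 0,"z": 0,"rx": 0,"ry": 0,"rz": 0},
    {"x": 0,"y": 0,"z": -1,"rx": 0,"ry": 0,"rz": 0},
    {"x": 0,"y": 0,"z": -1.5,"rx": 0,"ry": 0,"rz": 0},
    {"x": 0,"y": 0,"z": -1.5,"rx": 0,"ry": 0,"rz": 0},
  ],
  fingers=-0.4,
)

```text
time_s: 51.15
position: [0.5702, -0.0967, 0.0665]
eef_rot: [-0.039, 0.999, 0.0, -0.001]
contact_force: [0.4, 0.1, 0.2]
grip_width: 0.698
gripper_force: 0.0
```

>>> send_rows(
  motion=[
    {"x": 1,"y": 0,"z": 0,"rx": 0,"ry": 0,"rz": 0},
    {"x": 2,"y": 0,"z": 0,"rx": 0,"ry": 0,"rz": 0},
    {"x": 2,"y": 0,"z": 0,"rx": 0,"ry": 0,"rz": 0},
    {"x": 0,"y": 0,"z": 0,"rx": 0,"ry": 0,"rz": 0},
    {"x": 0,"y": 0,"z": 1.5,"rx": 0,"ry": 0,"rz": 0},
    {"x": 0,"y": 0,"z": 1.5,"rx": 0,"ry": 0,"rz": 0},
    {"x": 0,"y": 0,"z": 1.1,"rx": 0,"ry": 0,"rz": 0},
    {"x": 0,"y": 0,"z": 0,"rx": 0,"ry": 0,"rz": 0},
  ],
  fingers=1,
)

```text
time_s: 51.82
position: [0.5194, -0.1002, 0.0227]
eef_rot: [-0.039, 0.999, 0.001, -0.002]
contact_force: [-0.6, 0.5, 0.0]
grip_width: -0.001
gripper_force: 0.0
```

>>> send_rows(
  motion=[
    {"x": -0.4,"y": 0,"z": 0,"rx": 0,"ry": 0,"rz": 0},
    {"x": -0.4,"y": 0,"z": 0,"rx": 0,"ry": 0,"rz": 0},
    {"x": -0.4,"y": 0,"z": 0,"rx": 0,"ry": 0,"rz": 0},
    {"x": -0.4,"y": 0,"z": 0,"rx": 0,"ry": 0,"rz": 0},
    {"x": -0.4,"y": 0,"z": 0,"rx": 0,"ry": 0,"rz": 0},
    {"x": -0.4,"y": 0,"z": 0,"rx": 0,"ry": 0,"rz": 0},
    {"x": -0.4,"y": 0,"z": 0,"rx": 0,"ry": 0,"rz": 0},
    {"x": -0.4,"y": 0,"z": 0,"rx": 0,"ry": 0,"rz": 0},
  ],
)

```text
time_s: 52.48
position: [0.553, -0.0981, 0.0248]
eef_rot: [-0.039, 0.999, 0.0, -0.0]
contact_force: [-0.6, -0.5, 0.8]
grip_width: -0.001
gripper_force: 0.6
```

>>> send_rows(
  motion=[
    {"x": -0.3,"y": 0,"z": 0,"rx": 0,"ry": 0,"rz": 0},
    {"x": -0.3,"y": 0,"z": 0,"rx": 0,"ry": 0,"rz": 0},
    {"x": -0.3,"y": 0,"z": 0,"rx": 0,"ry": 0,"rz": 0},
    {"x": -0.3,"y": 0,"z": 0,"rx": 0,"ry": 0,"rz": 0},
    {"x": -0.2,"y": 0,"z": 0,"rx": 0,"ry": 0,"rz": 0},
    {"x": 0,"y": 0,"z": 0,"rx": 0,"ry": 0,"rz": 0},
    {"x": 0,"y": 0,"z": 0,"rx": 0,"ry": 0,"rz": 0},
    {"x": 0,"y": 0,"z": 0,"rx": 0,"ry": 0,"rz": 0},
  ],
)

```text
time_s: 53.15
position: [0.5667, -0.0971, 0.0248]
eef_rot: [-0.039, 0.999, 0.0, -0.0]
contact_force: [0.4, 0.6, -0.9]
grip_width: 0.002
gripper_force: 0.0
```

>>> send_rows(
  motion=[
    {"x": -0.2,"y": 0,"z": 0,"rx": 0,"ry": 0,"rz": 0},
    {"x": -0.2,"y": 0,"z": 0,"rx": 0,"ry": 0,"rz": 0},
    {"x": -0.1,"y": 0,"z": 0,"rx": 0,"ry": 0,"rz": 0},
    {"x": -0.1,"y": 0,"z": 0,"rx": 0,"ry": 0,"rz": 0},
    {"x": 0,"y": 0,"z": 0,"rx": 0,"ry": 0,"rz": 0},
    {"x": 0,"y": 0,"z": 0,"rx": 0,"ry": 0,"rz": 0},
    {"x": 0,"y": 0,"z": 0,"rx": 0,"ry": 0,"rz": 0},
    {"x": 0,"y": 0,"z": 0,"rx": 0,"ry": 0,"rz": 0},
  ],
)

```text
time_s: 53.82
position: [0.5718, -0.0967, 0.0247]
eef_rot: [-0.039, 0.999, 0.0, -0.001]
contact_force: [-6.2, -0.3, 5.0]
grip_width: 0.0
gripper_force: 2.8
```

Home. I'll retreat, verify the tiles and look at the dial.

>>> send_rows(
  motion=[
    {"x": 0.5,"y": 0,"z": 0,"rx": 0,"ry": 0,"rz": 0},
    {"x": 1,"y": 0,"z": 0,"rx": 0,"ry": 0,"rz": 0},
    {"x": 1,"y": 0,"z": -1.5,"rx": 0,"ry": 0,"rz": 0},
    {"x": 2,"y": 0,"z": -3,"rx": 0,"ry": 0,"rz": 0},
    {"x": 3,"y": 3,"z": -3,"rx": 0,"ry": 0,"rz": 0},
    {"x": 3,"y": 4,"z": -3,"rx": 0,"ry": 0,"rz": 0},
    {"x": 3,"y": 4,"z": -3,"rx": 0,"ry": 0,"rz": 0},
    {"x": 0,"y": 4,"z": -2,"rx": 0,"ry": 0,"rz": 0},
  ],
  fingers=-0.4,
)

```text
time_s: 54.48
position: [0.4489, 0.0124, 0.1562]
eef_rot: [-0.038, 0.999, -0.0, -0.0]
contact_force: [0.3, 0.3, 0.1]
grip_width: 0.703
gripper_force: 0.0
```

Run:
```python
from h import *
t=eyes.get_image("top");d=eyes.get_image("side")
for c in(t,d):
  for y in(-.078,0,.078):
    b=rw(-.008,y)
    for o in outline_of(c,"tile0"):
        ys,xs=np.nonzero(o["region"]); P=np.array([rl(ray(c,(u,v),.03)) for u,v in zip(xs,ys)])
        if np.linalg.norm(np.median(P,0)-[-.01,y])<.03: print(y,len(xs),np.percentile(P,[1,50,99],axis=0).round(3).tolist())
for c in(t,d): g=green2(c,[.4245,-.337,.04]); print("tub",g.sum(),fit([(c,g)],TUB+[0,0,.004],[.4245,-.337,0],rot=False))
for c in(t,d): print("dial",[(np.round(ray(c,o["location"],.097)[:2],4).tolist(),round(o["confidence"],2)) for o in landmark_of(c,"dial_grip")][:3])
f=lambda im:np.clip(im.astype(float)**.6*9.5,0,255).astype(np.uint8)
u,v=px(t,[.61,-.3,.1]).astype(int); a=cv2.resize(f(t["img"][v-28:v+28,u-28:u+28,::-1]),(400,400),interpolation=2)
u,v=px(d,[.61,-.3,.09]).astype(int); b=cv2.resize(f(d["img"][v-28:v+28,u-28:u+28,::-1]),(400,400),interpolation=2)
print(px(t,[.61,-.3,.1]).astype(int),px(d,[.61,-.3,.09]).astype(int))
cv2.imwrite("pics/dial.png",np.hstack([a,b]))
```

```text
-0.078 449 [[-0.058, -0.098], [-0.011, -0.077], [0.042, -0.055]]
0 449 [[-0.061, -0.022], [-0.018, -0.0], [0.038, 0.021]]
0.078 397 [[-0.053, 0.058], [-0.007, 0.078], [0.041, 0.096]]
-0.078 189 [[-0.058, -0.101], [-0.012, -0.086], [0.039, -0.06]]
0 261 [[-0.06, -0.023], [-0.016, -0.006], [0.039, 0.021]]
0.078 351 [[-0.061, 0.053], [-0.02, 0.073], [0.039, 0.102]]
tub 492.0 (array([ 0.42573192, -0.33995797]), np.float64(57.06666666666666))
tub 434.0 (array([ 0.42641373, -0.34233234]), np.float64(38.58039215686274))
dial [([0.6264, -0.3179], 0.7)]
dial [([0.6166, -0.2901], 0.6), ([0.6004, 0.0488], 0.25)]
[442 169] [330 143]
```

View pics/dial.png

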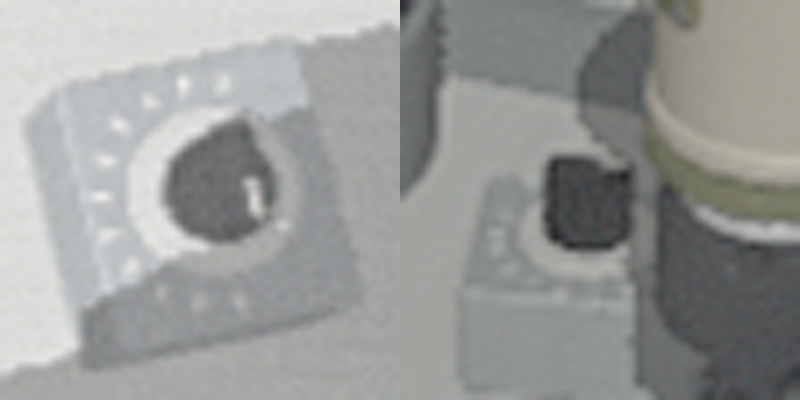

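The top view shows the knob at raw pixel (442,168) with a white index mark on its right side. The bar's angle is ambiguous in this view. I'll move the arm clear and fit a disc-plus-bar model in both views.

>>> send_rows(
  motion=[
    {"x": 0,"y": 3.5,"z": 0,"rx": 0,"ry": 0,"rz": 0},
    {"x": 0,"y": 3.5,"z": 0,"rx": 0,"ry": 0,"rz": 0},
    {"x": 0,"y": 3.5,"z": 0,"rx": 0,"ry": 0,"rz": 0},
    {"x": 0,"y": 3.5,"z": 0,"rx": 0,"ry": 0,"rz": 0},
    {"x": 0,"y": 0,"z": 0,"rx": 0,"ry": 0,"rz": 0},
    {"x": 0,"y": 0,"z": 0,"rx": 0,"ry": 0,"rz": 0},
    {"x": 0,"y": 0,"z": 0,"rx": 0,"ry": 0,"rz": 0},
    {"x": 0,"y": 0,"z": 0,"rx": 0,"ry": 0,"rz": 0},
  ],
)

```text
time_s: 55.65
position: [0.4409, 0.151, 0.1551]
eef_rot: [-0.039, 0.999, -0.0, -0.0]
contact_force: [-0.2, 0.1, -0.2]
grip_width: 0.703
gripper_force: 0.0
```

```bash
cat > dial.py <<'E'
from h import *
import pickle
cs=[eyes.get_image("top"),eyes.get_image("side")]
pickle.dump(cs,open("d.pkl","wb"))
ms=[]
for c,th in zip(cs,(62,62)):
    g=c["img"].max(2); m=(g<th).astype(np.uint8); u,v=px(c,[.613,-.3,.085]).astype(int); k=np.zeros_like(m); cv2.circle(k,(u,v),15,1,-1); m*=k
    m=cv2.morphologyEx(m,cv2.MORPH_CLOSE,np.ones((5,5),np.uint8)); n,l,s,_=cv2.connectedComponentsWithStats(m); m=(l==1+np.argmax(s[1:,4]))
    print(m.sum()); ms.append(m.astype(float))
    print("\n".join("".join("#" if m[j,i] else "%x"%(g[j,i]//16) for i in range(u-14,u+15)) for j in range(v-14,v+15)))
bar=box(.042,.014,.072,.104)
for use in([0,1],[0],[1]):
  res=[]
  for r in(.016,.018,.020,.022):
    disc=cyl(r,.06,.072)
    for a0 in np.radians(np.arange(0,180,15)):
      def f(q):
        p=[q[0]/1000,q[1]/1000,q[2]/100]
        return sum(np.abs(np.maximum(sil(cs[i],bar,p),sil(cs[i],disc,p))-ms[i]).sum() for i in use)
      q0=np.array([613,-300,a0*100]); 
      rr=minimize(f,q0,method="Nelder-Mead",options=dict(initial_simplex=np.vstack([q0,q0+[6,0,0],q0+[0,6,0],q0+[0,0,12]]),maxfev=45)) if len(use)==2 else None
      if rr is not None: res.append((round(rr.fun,1),r,np.round(rr.x[:2],1).tolist(),round(float(np.degrees(rr.x[2]/100))%180,1)))
  for x in sorted(res)[:8]: print(use,x)
E
time python3 dial.py
```

```text
176
9999999bca99a9999999999999999
9999999aa999aabbbbb8777766666
99aba99999abb9888876556666666
99adba999abb97776443##6766666
999aba98788877764#####5677666
9999aa8777777654######4777666
9999a987777754########4787766
aaaa977777764##########477776
adc876777754############57776
aa966677875##############6777
97666777774##############5777
86666777763##############4777
76666787754##############4777
8876677776###############4777
6666677775###############5777
66666777775############546777
66666677776############446777
6666667778754##########467776
6777666787875#########4677776
6776666778777654####467777766
66666666677777777777777778666
56666666677777778788787887666
56666766666777777777887766666
56667866666677778877777666666
56667666666666677666666666666
55666666676666666666666666666
55666666687666666666666666666
55666666687666766667776666666
55666666666666776666866666666
79
77777643334677777766776567777
77777633333356787777776667667
77777643333333566777777777767
77777644543333334566777777777
76677645555556533334566666666
77777644556666433333333344444
77767645556666556665333333333
7776764555666
[... 454 characters left out ...]
577777777777
566555##########4677777777777
555565########444677777777777
555555########444677777777777
6666764#######334677777777777
66666644454###444677777777777
66656545566544434677777777777
[0, 1] (np.float64(197.1), 0.018, [623.7, -312.5], 109.4)
[0, 1] (np.float64(197.5), 0.018, [623.8, -312.5], 107.6)
[0, 1] (np.float64(197.6), 0.018, [623.6, -312.7], 108.3)
[0, 1] (np.float64(197.9), 0.018, [623.7, -312.9], 108.7)
[0, 1] (np.float64(198.1), 0.018, [623.0, -312.7], 107.8)
[0, 1] (np.float64(198.5), 0.018, [623.1, -313.0], 109.2)
[0, 1] (np.float64(201.1), 0.016, [623.9, -310.2], 108.2)
[0, 1] (np.float64(201.4), 0.016, [623.5, -309.0], 108.5)
real	0m20.431s
user	0m22.019s
sys	0m13.765s
```

```bash
cat > dial2.py <<'E'
from h import *
import pickle
cs=pickle.load(open("d.pkl","rb")); cs[1]["img"]=cv2.resize(cv2.imread("pics/side0.png")[:,:,::-1],(640,400),interpolation=cv2.INTER_AREA)
cs[0]["img"]=cs[0]["img"]
ms=[]
for c,th,ctr in zip(cs,(62,50),([.613,-.3,.085],[.613,-.3,.085])):
    g=c["img"].max(2); m=(g<th).astype(np.uint8); u,v=px(c,ctr).astype(int); k=np.zeros_like(m); cv2.circle(k,(u,v),15,1,-1); m*=k
    m=cv2.morphologyEx(m,cv2.MORPH_CLOSE,np.ones((5,5),np.uint8)); n,l,s,_=cv2.connectedComponentsWithStats(m); m=(l==1+np.argmax(s[1:,4]))
    print(m.sum()); ms.append(m.astype(float))
    if c is cs[1]: print("\n".join("".join("#" if m[j,i] else "%x"%(g[j,i]//16) for i in range(u-14,u+15)) for j in range(v-12,v+13)))
bar=box(.042,.014,.072,.104)
for use in([0,1],[0],[1]):
  res=[]
  for r in(.016,.018,.020,.022):
    for a0 in np.radians(np.arange(0,180,20)):
      disc=cyl(r,.06,.072)
      def f(q):
        p=[q[0]/1000,q[1]/1000,q[2]/100]
        return sum(np.abs(np.maximum(sil(cs[i],bar,p),sil(cs[i],disc,p))-ms[i]).sum() for i in use)
      q0=np.array([615,-303,a0*100]); 
      rr=minimize(f,q0,method="Nelder-Mead",options=dict(initial_simplex=np.vstack([q0,q0+[6,0,0],q0+[0,6,0],q0+[0,0,12]]),maxfev=45))
      res.append((round(rr.fun,1),r,np.round(rr.x[:2],1).tolist(),round(float(np.degrees(rr.x[2]/100))%180,1)))
  for x in sorted(res)[:5]: print(use,x)
# box-based axis estimate: whole grey box fit by network outline
E
python3 dial2.py
```

```text
176
135
77777776777777777777777666665
77777666777777766777777777776
77776667777777766777677777777
77776667777777777767777667776
77766676555555566667766667666
77766765######345556766667666
77667763#######33334666677666
66667763###########3676666667
55556763###########3677666667
5555565############3566666666
5555554############3555555655
5555565############3555555555
5665675############4765555555
5665675############4676555555
5555776############3676555555
66557763###########4676555555
66556765##########35776555555
6655677653#######456776556665
66555777765544455677776556655
55555677777766677777765566655
56665567777777787776655566554
56655556667777776665566555554
55555655556556655555566655554
55555555566555555566555655554
66666666776556655566555555554
[0, 1] (np.float64(76.5), 0.016, [622.9, -311.8], 17.4)
[0, 1] (np.float64(78.8), 0.016, [622.9, -312.0], 15.5)
[0, 1] (np.float64(80.4), 0.016, [623.7, -311.9], 20.0)
[0, 1] (np.float64(83.4), 0.018, [623.0, -312.9], 20.6)
[0, 1] (np.float64(84.5), 0.016, [623.0, -311.5], 179.7)
[0] (np.float64(34.8), 0.016, [623.1, -311.8], 14.8)
[0] (np.float64(36.1), 0.016, [622.6, -312.4], 12.8)
[0] (np.float64(36.2), 0.018, [622.9, -313.5], 22.3)
[0] (np.float64(37.1), 0.018, [623.3, -313.5], 164.8)
[0] (np.float64(37.3), 0.018, [623.1, -313.6], 165.6)
[1] (np.float64(35.1), 0.016, [624.4, -312.2], 152.2)
[1] (np.float64(35.6), 0.016, [624.7, -313.3], 152.3)
[1] (np.float64(36.5), 0.016, [623.6, -310.0], 152.8)
[1] (np.float64(37.3), 0.016, [624.2, -310.5], 158.2)
[1] (np.float64(40.6), 0.018, [625.1, -314.4], 152.3)
```

The knob axis is at about (0.623,-0.312). The bar lies at about 15.5°, which agrees with the box's angle and with where the tick scale starts. I'll move over the dial.

Run:
```python
from h import *
plan([.623,-.312,.165],yaw=105.5,calls=3,rest=1)
```

```text
[{x: -0.63, y: -2.07, z: -0.04, rx: 0.0, ry: -0.0, rz: -0.48}, {x: -0.62, y: -2.07, z: -0.04, rx: 0.0, ry: -0.0, rz: -0.49}, {x: -0.6, y: -2.08, z: -0.05, rx: 0.0, ry: -0.0, rz: -0.48}, {x: -0.58, y: -2.08, z: -0.04, rx: 0.0, ry: -0.01, rz: -0.48}, {x: -0.57, y: -2.09, z: -0.04, rx: 0.0, ry: 0.0, rz: -0.48}, {x: -0.54, y: -2.09, z: -0.04, rx: 0.0, ry: 0.0, rz: -0.49}, {x: -0.53, y: -2.1, z: -0.05, rx: 0.0, ry: 0.0, rz: -0.48}, {x: -0.52, y: -2.1, z: -0.04, rx: 0.0, ry: -0.0, rz: -0.48}]
[{x: -0.49, y: -2.11, z: -0.04, rx: 0.0, ry: -0.0, rz: -0.48}, {x: -0.48, y: -2.11, z: -0.04, rx: 0.0, ry: -0.0, rz: -0.49}, {x: -0.45, y: -2.11, z: -0.05, rx: 0.0, ry: -0.0, rz: -0.48}, {x: -0.44, y: -2.12, z: -0.04, rx: 0.0, ry: -0.01, rz: -0.48}, {x: -0.43, y: -2.12, z: -0.04, rx: 0.0, ry: 0.0, rz: -0.49}, {x: -0.4, y: -2.12, z: -0.04, rx: 0.0, ry: 0.0, rz: -0.48}, {x: -0.39, y: -2.13, z: -0.05, rx: 0.0, ry: 0.0, rz: -0.48}, {x: -0.37, y: -2.13, z: -0.04, rx: -0.0, ry: -0.0, rz: -0.48}]
[{x: -0.35, y: -2.14, z: -0.04, rx: -0.0, ry: -0.0, rz: -0.49}, {x: -0.33, y: -2.14, z: -0.04, rx: -0.0, ry: -0.0, rz: -0.48}, {x: -0.32, y: -2.14, z: -0.05, rx: -0.0, ry: -0.0, rz: -0.48}, {x: -0.29, y: -2.14, z: -0.04, rx: -0.0, ry: -0.01, rz: -0.48}, {x: -0.28, y: -2.14, z: -0.04, rx: -0.0, ry: 0.0, rz: -0.49}, {x: -0.26, y: -2.15, z: -0.04, rx: -0.0, ry: 0.0, rz: -0.48}, {x: -0.25, y: -2.15, z: -0.04, rx: -0.0, ry: 0.0, rz: -0.48}, {x: 0, y: 0, z: 0, rx: 0, ry: 0, rz: 0}]
now [0.441  0.151  0.1553] yaw 94.4 q6 end ~ -132.1 t 55.8
```

>>> send_rows(
  motion=[
    {"x": -0.63,"y": -2.07,"z": -0.04,"rx": 0,"ry": 0,"rz": -0.48},
    {"x": -0.62,"y": -2.07,"z": -0.04,"rx": 0,"ry": 0,"rz": -0.48},
    {"x": -0.6,"y": -2.08,"z": -0.04,"rx": 0,"ry": 0,"rz": -0.48},
    {"x": -0.58,"y": -2.08,"z": -0.04,"rx": 0,"ry": 0,"rz": -0.48},
    {"x": -0.57,"y": -2.09,"z": -0.04,"rx": 0,"ry": 0,"rz": -0.48},
    {"x": -0.54,"y": -2.09,"z": -0.04,"rx": 0,"ry": 0,"rz": -0.48},
    {"x": -0.53,"y": -2.1,"z": -0.04,"rx": 0,"ry": 0,"rz": -0.48},
    {"x": -0.52,"y": -2.1,"z": -0.04,"rx": 0,"ry": 0,"rz": -0.48},
  ],
  fingers=-0.4,
)

```text
time_s: 56.42
position: [0.5046, -0.0109, 0.1587]
eef_rot: [-0.072, 0.997, 0.0, 0.0]
contact_force: [0.6, -0.2, 0.2]
grip_width: 0.704
gripper_force: 0.0
```

>>> send_rows(
  motion=[
    {"x": -0.49,"y": -2.11,"z": -0.04,"rx": 0,"ry": 0,"rz": -0.48},
    {"x": -0.48,"y": -2.11,"z": -0.04,"rx": 0,"ry": 0,"rz": -0.48},
    {"x": -0.45,"y": -2.11,"z": -0.04,"rx": 0,"ry": 0,"rz": -0.48},
    {"x": -0.44,"y": -2.12,"z": -0.04,"rx": 0,"ry": 0,"rz": -0.48},
    {"x": -0.43,"y": -2.12,"z": -0.04,"rx": 0,"ry": 0,"rz": -0.48},
    {"x": -0.4,"y": -2.12,"z": -0.04,"rx": 0,"ry": 0,"rz": -0.48},
    {"x": -0.39,"y": -2.13,"z": -0.04,"rx": 0,"ry": 0,"rz": -0.48},
    {"x": -0.37,"y": -2.13,"z": -0.04,"rx": 0,"ry": 0,"rz": -0.48},
  ],
)

```text
time_s: 57.08
position: [0.5677, -0.1719, 0.1617]
eef_rot: [-0.105, 0.994, 0.0, -0.0]
contact_force: [0.1, 0.6, 0.3]
grip_width: 0.698
gripper_force: 0.0
```

>>> send_rows(
  motion=[
    {"x": -0.35,"y": -2.14,"z": -0.04,"rx": 0,"ry": 0,"rz": -0.48},
    {"x": -0.33,"y": -2.14,"z": -0.04,"rx": 0,"ry": 0,"rz": -0.48},
    {"x": -0.32,"y": -2.14,"z": -0.04,"rx": 0,"ry": 0,"rz": -0.48},
    {"x": -0.29,"y": -2.14,"z": -0.04,"rx": 0,"ry": 0,"rz": -0.48},
    {"x": -0.28,"y": -2.14,"z": -0.04,"rx": 0,"ry": 0,"rz": -0.48},
    {"x": -0.26,"y": -2.15,"z": -0.04,"rx": 0,"ry": 0,"rz": -0.48},
    {"x": -0.25,"y": -2.15,"z": -0.04,"rx": 0,"ry": 0,"rz": -0.48},
    {"x": 0,"y": 0,"z": 0,"rx": 0,"ry": 0,"rz": 0},
  ],
)

```text
time_s: 57.75
position: [0.623, -0.3155, 0.1641]
eef_rot: [-0.133, 0.991, -0.001, -0.0]
contact_force: [1.9, 0.1, 0.6]
grip_width: 0.705
gripper_force: 0.0
```

Run:
```python
from h import *
for i in range(3):d=eyes.get_image("side")
print(np.degrees(ctrl.state()["qpos"][5]))
plan([.623,-.312,.079],yaw=105.5,rest=2)
f=lambda im:np.clip(im.astype(float)**.6*9.5,0,255).astype(np.uint8)
cv2.imwrite("pics/dial3.png",cv2.resize(f(d["img"][90:190,270:400,::-1]),None,fx=5,fy=5,interpolation=2))
```

```text
-136.2237944578072
[{x: -0.0, y: -0.02, z: 1.42, rx: 0.01, ry: -0.01, rz: -0.01}, {x: -0.0, y: -0.01, z: 1.42, rx: 0.01, ry: -0.0, rz: -0.01}, {x: -0.0, y: -0.02, z: 1.41, rx: 0.01, ry: -0.01, rz: -0.01}, {x: -0.0, y: -0.02, z: 1.42, rx: 0.01, ry: -0.0, rz: -0.0}, {x: -0.0, y: -0.01, z: 1.42, rx: 0.01, ry: -0.01, rz: -0.01}, {x: -0.0, y: -0.02, z: 1.42, rx: 0.01, ry: -0.01, rz: -0.01}, {x: 0, y: 0, z: 0, rx: 0, ry: 0, rz: 0}, {x: 0, y: 0, z: 0, rx: 0, ry: 0, rz: 0}]
now [ 0.6228 -0.3111  0.1641] yaw 105.4 q6 end ~ -132.1 t 57.9
```

View pics/dial3.png

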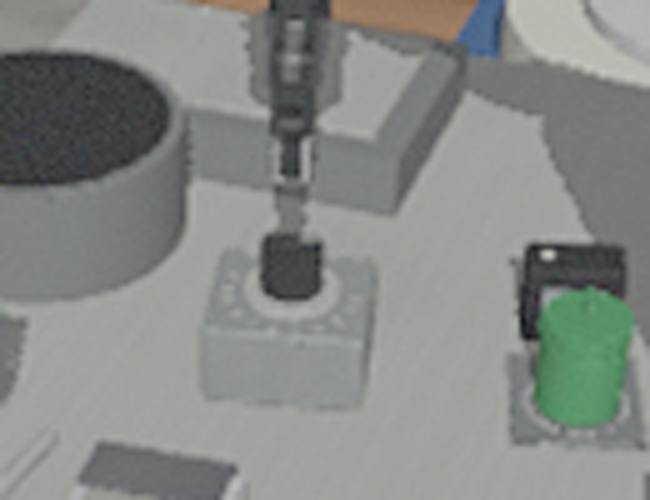

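The near finger (crop (290,190)) is lined up with the knob (crop (292,265)), and the tub stands on the ring. Descending and gripping.

>>> send_rows(
  motion=[
    {"x": 0,"y": -0.02,"z": 1.4,"rx": 0,"ry": 0,"rz": 0},
    {"x": 0,"y": -0.02,"z": 1.4,"rx": 0,"ry": 0,"rz": 0},
    {"x": 0,"y": -0.02,"z": 1.4,"rx": 0,"ry": 0,"rz": 0},
    {"x": 0,"y": -0.02,"z": 1.4,"rx": 0,"ry": 0,"rz": 0},
    {"x": 0,"y": -0.02,"z": 1.4,"rx": 0,"ry": 0,"rz": 0},
    {"x": 0,"y": 0,"z": 1.4,"rx": 0,"ry": 0,"rz": 0},
    {"x": 0,"y": 0,"z": 0,"rx": 0,"ry": 0,"rz": 0},
    {"x": 0,"y": 0,"z": 0,"rx": 0,"ry": 0,"rz": 0},
  ],
)

```text
time_s: 58.57
position: [0.6228, -0.3107, 0.0785]
eef_rot: [-0.135, 0.991, 0.001, -0.001]
contact_force: [0.2, 0.1, 1.1]
grip_width: 0.701
gripper_force: 0.0
```

>>> send_rows(
  motion=[
    {"x": 0,"y": 0,"z": 0,"rx": 0,"ry": 0,"rz": 0},
    {"x": 0,"y": 0,"z": 0,"rx": 0,"ry": 0,"rz": 0},
    {"x": 0,"y": 0,"z": 0,"rx": 0,"ry": 0,"rz": 0},
    {"x": 0,"y": 0,"z": 0,"rx": 0,"ry": 0,"rz": 0},
    {"x": 0,"y": 0,"z": 0,"rx": 0,"ry": 0,"rz": 0},
    {"x": 0,"y": 0,"z": 0,"rx": 0,"ry": 0,"rz": 0},
    {"x": 0,"y": 0,"z": 0,"rx": 0,"ry": 0,"rz": 0},
    {"x": 0,"y": 0,"z": 0,"rx": 0,"ry": 0,"rz": 0},
  ],
  fingers=1,
  force=40,
)

```text
time_s: 59.23
position: [0.6247, -0.3126, 0.0821]
eef_rot: [-0.135, 0.991, -0.001, 0.001]
contact_force: [1.1, -5.7, 4.5]
grip_width: 0.158
gripper_force: 40.7
```

Run:
```python
from h import *
d=eyes.get_image("side");s=ctrl.state();print(s)
plan(s["position"],turn=0)
```

```text
{'time_s': 59.2833, 'qpos': array([-5.37138573e-01,  4.92649315e-01,  1.32784659e+00, -4.17306621e-04,
        1.31808945e+00, -2.37866283e+00]), 'joint_velocities': array([-0.00029888, -0.00029729,  0.00037229, -0.00133656,  0.0004541 ,
        0.00035069]), 'tau': array([  3.15403707, -68.07151794, -42.64690518,   0.99181887,
         1.46085363,  -0.61353408]), 'position': array([ 0.62469557, -0.31261498,  0.08206755]), 'eef_rot': array([-0.13500219,  0.99084414, -0.00109479,  0.00105036]), 'contact_force': array([ 1.12282153, -4.6900117 ,  4.66134692]), 'moment': array([-0.84423477, -0.26899435, -0.6107026 ]), 'gripper_force': 40.72054068557918, 'grip_width': 0.1589223677151205}
[{x: 0.0, y: 0.0, z: 0.0, rx: -0.02, ry: 0.01, rz: 0.0}, {x: 0.0, y: 0.0, z: 0.0, rx: -0.02, ry: 0.02, rz: 0.0}, {x: 0.0, y: 0.0, z: 0.0, rx: -0.02, ry: 0.01, rz: 0.0}, {x: 0.0, y: 0.0, z: 0.0, rx: -0.02, ry: 0.02, rz: 0.0}, {x: 0.0, y: 0.0, z: 0.0, rx: -0.02, ry: 0.01, rz: 0.0}, {x: 0.0, y: 0.0, z: 0.0, rx: -0.02, ry: 0.02, rz: 0.0}, {x: 0.0, y: 0.0, z: 0.0, rx: -0.02, ry: 0.01, rz: 0.0}, {x: 0, y: 0, z: 0, rx: 0, ry: 0, rz: 0}]
now [ 0.6247 -0.3126  0.0821] yaw 105.5 q6 end ~ -132.1 t 59.3
```

>>> send_rows(
  motion=[
    {"x": 0,"y": 0,"z": 0,"rx": 0,"ry": 0,"rz": 1},
    {"x": 0,"y": 0,"z": 0,"rx": 0,"ry": 0,"rz": 1},
    {"x": 0,"y": 0,"z": 0,"rx": 0,"ry": 0,"rz": 1},
    {"x": 0,"y": 0,"z": 0,"rx": 0,"ry": 0,"rz": 0},
    {"x": 0,"y": 0,"z": 0,"rx": 0,"ry": 0,"rz": 0},
    {"x": 0,"y": 0,"z": 0,"rx": 0,"ry": 0,"rz": 0},
    {"x": 0,"y": 0,"z": 0,"rx": 0,"ry": 0,"rz": 0},
    {"x": 0,"y": 0,"z": 0,"rx": 0,"ry": 0,"rz": 0},
  ],
)

```text
time_s: 59.95
position: [0.6249, -0.3126, 0.0821]
eef_rot: [-0.109, 0.994, -0.001, 0.001]
contact_force: [2.5, -5.7, 4.3]
grip_width: 0.154
gripper_force: 38.8
```

Run:
```python
from h import *
s=ctrl.state();print(s["moment"],s["contact_force"],s["position"],np.degrees(s["qpos"][5]),np.degrees(2*np.arctan2(s["eef_rot"][1],s["eef_rot"][0])))
```

```text
[-0.90676517 -0.44718324  0.04894772] [ 2.46601166 -5.69312822  4.31705729] [ 0.62491374 -0.3126188   0.08207878] -133.32241730876567 192.56663428752034
```

The moment is near zero now, so the pads are flush with the bar. Turning clockwise about 139.5° from here.

>>> send_rows(
  motion=[
    {"x": 0,"y": 0,"z": 0,"rx": 0,"ry": 0,"rz": 5.5},
    {"x": 0,"y": 0,"z": 0,"rx": 0,"ry": 0,"rz": 5.5},
    {"x": 0,"y": 0,"z": 0,"rx": 0,"ry": 0,"rz": 5.5},
    {"x": 0,"y": 0,"z": 0,"rx": 0,"ry": 0,"rz": 5.5},
    {"x": 0,"y": 0,"z": 0,"rx": 0,"ry": 0,"rz": 5.5},
    {"x": 0,"y": 0,"z": 0,"rx": 0,"ry": 0,"rz": 5.5},
    {"x": 0,"y": 0,"z": 0,"rx": 0,"ry": 0,"rz": 5.5},
    {"x": 0,"y": 0,"z": 0,"rx": 0,"ry": 0,"rz": 5.5},
  ],
)

```text
time_s: 60.62
position: [0.6248, -0.314, 0.0821]
eef_rot: [0.273, 0.962, -0.002, 0.002]
contact_force: [2.7, -11.0, 1.9]
grip_width: 0.156
gripper_force: 38.9
```

>>> send_rows(
  motion=[
    {"x": 0,"y": 0,"z": 0,"rx": 0,"ry": 0,"rz": 5.5},
    {"x": 0,"y": 0,"z": 0,"rx": 0,"ry": 0,"rz": 5.5},
    {"x": 0,"y": 0,"z": 0,"rx": 0,"ry": 0,"rz": 5.5},
    {"x": 0,"y": 0,"z": 0,"rx": 0,"ry": 0,"rz": 5.5},
    {"x": 0,"y": 0,"z": 0,"rx": 0,"ry": 0,"rz": 5.5},
    {"x": 0,"y": 0,"z": 0,"rx": 0,"ry": 0,"rz": 5.5},
    {"x": 0,"y": 0,"z": 0,"rx": 0,"ry": 0,"rz": 5.5},
    {"x": 0,"y": 0,"z": 0,"rx": 0,"ry": 0,"rz": 5.5},
  ],
)

```text
time_s: 61.28
position: [0.6237, -0.3148, 0.0821]
eef_rot: [0.614, 0.789, -0.002, 0.002]
contact_force: [-2.0, -12.6, 4.2]
grip_width: 0.151
gripper_force: 39.2
```

>>> send_rows(
  motion=[
    {"x": 0,"y": 0,"z": 0,"rx": 0,"ry": 0,"rz": 5.5},
    {"x": 0,"y": 0,"z": 0,"rx": 0,"ry": 0,"rz": 5.5},
    {"x": 0,"y": 0,"z": 0,"rx": 0,"ry": 0,"rz": 5.5},
    {"x": 0,"y": 0,"z": 0,"rx": 0,"ry": 0,"rz": 5.5},
    {"x": 0,"y": 0,"z": 0,"rx": 0,"ry": 0,"rz": 5.5},
    {"x": 0,"y": 0,"z": 0,"rx": 0,"ry": 0,"rz": 5.5},
    {"x": 0,"y": 0,"z": 0,"rx": 0,"ry": 0,"rz": 5.5},
    {"x": 0,"y": 0,"z": 0,"rx": 0,"ry": 0,"rz": 5.5},
  ],
)

```text
time_s: 61.95
position: [0.6224, -0.3146, 0.082]
eef_rot: [0.865, 0.502, -0.002, 0.001]
contact_force: [-9.4, -10.5, 9.1]
grip_width: 0.155
gripper_force: 40.0
```

>>> send_rows(
  motion=[
    {"x": 0,"y": 0,"z": 0,"rx": 0,"ry": 0,"rz": 5},
    {"x": 0,"y": 0,"z": 0,"rx": 0,"ry": 0,"rz": 2.5},
    {"x": 0,"y": 0,"z": 0,"rx": 0,"ry": 0,"rz": 0},
    {"x": 0,"y": 0,"z": 0,"rx": 0,"ry": 0,"rz": 0},
    {"x": 0,"y": 0,"z": 0,"rx": 0,"ry": 0,"rz": 0},
    {"x": 0,"y": 0,"z": 0,"rx": 0,"ry": 0,"rz": 0},
    {"x": 0,"y": 0,"z": 0,"rx": 0,"ry": 0,"rz": 0},
    {"x": 0,"y": 0,"z": 0,"rx": 0,"ry": 0,"rz": 0},
  ],
)

```text
time_s: 62.62
position: [0.6222, -0.3145, 0.0821]
eef_rot: [0.895, 0.446, -0.002, 0.001]
contact_force: [-9.7, -9.2, 9.3]
grip_width: 0.156
gripper_force: 40.1
```

Run:
```python
from h import *
s=ctrl.state();y=Ro.from_quat(s["eef_rot"]).as_matrix()[:,1]
print(s["moment"],s["contact_force"],s["position"],np.degrees(s["qpos"][5]),"yaw",np.degrees(np.arctan2(y[1],y[0])))
```

```text
[-1.82141129  1.75187558 -0.02884048] [-9.68163739 -9.21709491  9.33364786] [ 0.62217062 -0.31449709  0.08205109] 6.17567757963574 yaw -37.00757475375579
```

>>> send_rows(
  motion=[
    {"x": 0,"y": 0,"z": 0,"rx": 0,"ry": 0,"rz": 0},
    {"x": 0,"y": 0,"z": 0,"rx": 0,"ry": 0,"rz": 0},
    {"x": 0,"y": 0,"z": 0,"rx": 0,"ry": 0,"rz": 0},
    {"x": 0,"y": 0,"z": 0,"rx": 0,"ry": 0,"rz": 0},
    {"x": 0,"y": 0,"z": 0,"rx": 0,"ry": 0,"rz": 0},
    {"x": 0,"y": 0,"z": 0,"rx": 0,"ry": 0,"rz": 0},
    {"x": 0,"y": 0,"z": 0,"rx": 0,"ry": 0,"rz": 0},
    {"x": 0,"y": 0,"z": 0,"rx": 0,"ry": 0,"rz": 0},
  ],
  fingers=-0.4,
)

```text
time_s: 63.28
position: [0.6238, -0.3112, 0.0805]
eef_rot: [0.895, 0.447, -0.0, -0.0]
contact_force: [0.2, 0.3, -0.2]
grip_width: 0.699
gripper_force: 0.0
```

>>> send_rows(
  motion=[
    {"x": 0,"y": 0,"z": -0.5,"rx": 0,"ry": 0,"rz": 0},
    {"x": 0,"y": 0,"z": -1.5,"rx": 0,"ry": 0,"rz": 0},
    {"x": 0,"y": 0,"z": -2,"rx": 0,"ry": 0,"rz": 0},
    {"x": 0,"y": 0,"z": -2,"rx": 0,"ry": 0,"rz": 0},
    {"x": 0,"y": 0,"z": -2,"rx": 0,"ry": 0,"rz": 0},
    {"x": 0,"y": 0,"z": -2,"rx": 0,"ry": 0,"rz": 0},
    {"x": 0,"y": 0,"z": -1,"rx": 0,"ry": 0,"rz": 0},
    {"x": 0,"y": 0,"z": 0,"rx": 0,"ry": 0,"rz": 0},
  ],
)

```text
time_s: 63.95
position: [0.6257, -0.3125, 0.1958]
eef_rot: [0.895, 0.447, 0.002, 0.003]
contact_force: [0.3, 0.6, 0.1]
grip_width: 0.699
gripper_force: 0.0
```

Run:
```python
from h import *
t=eyes.get_image("top")
d=eyes.get_image("side")
c=d; g=c["img"].max(2); m=(g<60).astype(np.uint8); u,v=px(c,[.623,-.312,.085]).astype(int); k=np.zeros_like(m); cv2.circle(k,(u,v),12,1,-1); m*=k
m=cv2.morphologyEx(m,cv2.MORPH_CLOSE,np.ones((3,3),np.uint8))
bar=box(.042,.014,.072,.104);disc=cyl(.016,.06,.072)
for xy in((.623,-.312),(.624,-.314)):
  print([(a,round(float(np.abs(np.maximum(sil(c,bar,[*xy,np.radians(a)]),sil(c,disc,[*xy,0]))-m)[v-14:v+15,u-14:u+15].sum()))) for a in range(-87,93,10)])
for c in(t,d):
  for y in(-.078,0,.078):
    for o in outline_of(c,"tile0"):
        ys,xs=np.nonzero(o["region"]); P=np.array([rl(ray(c,(a,b),.03)) for a,b in zip(xs,ys)])
        if np.linalg.norm(np.median(P,0)-[-.01,y])<.03: print(y,len(xs),np.percentile(P,[1,50,99],axis=0).round(3).tolist())
gm=green2(d,[.4245,-.337,.04]); print("tub",gm.sum(),fit([(d,gm)],TUB+[0,0,.004],[.4245,-.337,0],rot=False))
f=lambda im:np.clip(im.astype(float)**.6*9.5,0,255).astype(np.uint8)
cv2.imwrite("pics/fin.png",np.hstack([cv2.resize(f(t["img"][140:265,270:490,::-1]),(400,227),interpolation=2),cv2.resize(f(d["img"][100:200,290:466,::-1]),(400,227),interpolation=2)]))
```

```text
[(-87, 66), (-77, 79), (-67, 84), (-57, 78), (-47, 69), (-37, 57), (-27, 57), (-17, 57), (-7, 57), (3, 55), (13, 50), (23, 47), (33, 47), (43, 46), (53, 42), (63, 39), (73, 39), (83, 52)]
[(-87, 64), (-77, 76), (-67, 80), (-57, 75), (-47, 67), (-37, 57), (-27, 53), (-17, 54), (-7, 55), (3, 54), (13, 48), (23, 46), (33, 48), (43, 47), (53, 44), (63, 39), (73, 40), (83, 51)]
-0.078 452 [[-0.057, -0.098], [-0.01, -0.078], [0.043, -0.056]]
0 428 [[-0.058, -0.02], [-0.01, 0.0], [0.041, 0.018]]
0.078 435 [[-0.058, 0.056], [-0.013, 0.078], [0.04, 0.097]]
-0.078 221 [[-0.058, -0.102], [-0.013, -0.085], [0.039, -0.059]]
0 278 [[-0.06, -0.026], [-0.021, -0.007], [0.038, 0.022]]
0.078 336 [[-0.06, 0.053], [-0.013, 0.071], [0.042, 0.098]]
tub 434.0 (array([ 0.42632227, -0.3421123 ]), np.float64(39.32941176470588))
```

View pics/fin.png

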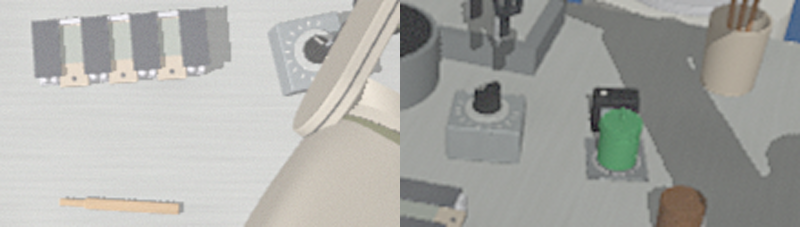

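All three tiles are home in their bays, the tub stands in the ring and the dial bar has turned. I'll move the arm clear for a last numeric check of the dial angle.

>>> send_rows(
  motion=[
    {"x": 1.3,"y": -2.85,"z": 0,"rx": 0,"ry": 0,"rz": 0},
    {"x": 1.3,"y": -2.85,"z": 0,"rx": 0,"ry": 0,"rz": 0},
    {"x": 1.3,"y": -2.85,"z": 0,"rx": 0,"ry": 0,"rz": 0},
    {"x": 1.3,"y": -2.85,"z": 0,"rx": 0,"ry": 0,"rz": 0},
    {"x": 1.3,"y": -2.85,"z": 0,"rx": 0,"ry": 0,"rz": 0},
    {"x": 1.3,"y": -2.85,"z": 0,"rx": 0,"ry": 0,"rz": 0},
    {"x": 1.3,"y": -2.85,"z": 0,"rx": 0,"ry": 0,"rz": 0},
    {"x": 0,"y": 0,"z": 0,"rx": 0,"ry": 0,"rz": 0},
  ],
)

```text
time_s: 65.02
position: [0.5165, -0.1145, 0.1896]
eef_rot: [0.894, 0.448, -0.001, -0.002]
contact_force: [-0.6, 0.4, -0.1]
grip_width: 0.701
gripper_force: 0.0
```

Run:
```python
from h import *
cs=[eyes.get_image("top"),eyes.get_image("side")]; ms=[]
bar=box(.042,.014,.072,.104);disc=cyl(.016,.06,.072)
for c,th in zip(cs,(62,55)):
    g=c["img"].max(2); m=(g<th).astype(np.uint8); u,v=px(c,[.62,-.31,.085]).astype(int); k=np.zeros_like(m); cv2.circle(k,(u,v),14,1,-1); m*=k
    m=cv2.morphologyEx(m,cv2.MORPH_CLOSE,np.ones((3,3),np.uint8)); n,l,s,_=cv2.connectedComponentsWithStats(m); m=(l==1+np.argmax(s[1:,4])); print(m.sum()); ms.append(m.astype(float))
def E(i,a,x=.623,y=-.312): return np.abs(np.maximum(sil(cs[i],bar,[x,y,np.radians(a)]),sil(cs[i],disc,[x,y,0]))-ms[i]).sum()
for i in(0,1): print([(a,round(min(E(i,a,.623+dx,-.312+dy) for dx in(-.002,0,.002) for dy in(-.002,0,.002)))) for a in(-27,-7,13,33,53,73,93,113,133)])
# cap bar: dark line pixels on cap in top view
t=cs[0]; G=t["img"][:,:,1].astype(np.float32); 
for (x,y) in((.425,-.339),(.4245,-.336)):
    th=np.radians(np.arange(0,360,10)); r=[]
    for a in th:
        r.append((round(float(np.mean([cv2.remap(G,np.float32([[px(t,[x+q*np.cos(a),y+q*np.sin(a),.076])[0]]]),np.float32([[px(t,[x+q*np.cos(a),y+q*np.sin(a),.076])[1]]]),1)[0,0] for q in(.008,.011,.014,.017,.02)]))),int(np.degrees(a))))
    print(sorted(r)[:6],sorted(r)[-6:])
print(ctrl.state()["contact_force"])
```

```text
Traceback (most recent call last):
ValueError: attempt to get argmax of an empty sequence
```

>>> send_rows(
  motion=[
    {"x": 2.3,"y": -2,"z": 0,"rx": 0,"ry": 0,"rz": 0},
    {"x": 2.3,"y": -2,"z": 0,"rx": 0,"ry": 0,"rz": 0},
    {"x": 2.3,"y": -2,"z": 0,"rx": 0,"ry": 0,"rz": 0},
    {"x": 2.3,"y": -2,"z": 0,"rx": 0,"ry": 0,"rz": 0},
    {"x": 2.3,"y": -2,"z": 0,"rx": 0,"ry": 0,"rz": 0},
    {"x": 2.3,"y": -2,"z": 0,"rx": 0,"ry": 0,"rz": 0},
    {"x": 2.3,"y": -2,"z": 0,"rx": 0,"ry": 0,"rz": 0},
    {"x": 0,"y": 0,"z": 0,"rx": 0,"ry": 0,"rz": 0},
  ],
)

```text
time_s: 65.78
position: [0.5041, 0.0978, 0.1906]
eef_rot: [0.894, 0.448, 0.0, -0.001]
contact_force: [-0.3, -0.6, 0.0]
grip_width: 0.697
gripper_force: 0.0
```

Run:
```python
from h import *
t=eyes.get_image("top"); bar=box(.042,.014,.072,.104);disc=cyl(.016,.06,.072)
g=t["img"].max(2); u,v=px(t,[.62,-.31,.085]).astype(int); print(g[v-14:v+15,u-14:u+15].min())
m=(g<62).astype(np.uint8); k=np.zeros_like(m); cv2.circle(k,(u,v),15,1,-1); m*=k; m=cv2.morphologyEx(m,cv2.MORPH_CLOSE,np.ones((3,3),np.uint8)).astype(float); print(m.sum())
E=lambda a,x,y:np.abs(np.maximum(sil(t,bar,[x,y,np.radians(a)]),sil(t,disc,[x,y,0]))-m).sum()
print([(a,round(min(E(a,.623+dx,-.312+dy) for dx in(-.002,0,.002) for dy in(-.002,0,.002)))) for a in(-27,-7,13,33,53,73,93,113,133)])
G=cv2.GaussianBlur(t["img"],(0,0),.4)[:,:,1].astype(np.float32); r=[]
u,v=px(t,[.425,-.338,.076]).astype(int); print(t["img"][v-12:v+13,u-13:u+14,1])
```

```text
45
175.0
[(-27, 74), (-7, 66), (13, 54), (33, 37), (53, 37), (73, 43), (93, 59), (113, 72), (133, 74)]
[[129 127 123 128 131 133 134 130 128 131 130 109  96  98  96  85  89  85
   91  85 101 116 119 118 121 125 106]
 [133 136 120 122 162 162 136 116 122 126 106 103 100  98  89  86  86  87
   91  87  97 114 119 126 124 124 120]
 [204 202 153 129 140 139 117 104 105 108 106 130 138 138 135 138 128 131
  110  90  92 106 123 121 122 123 124]
 [157 155 126 111 103 103  96 101 120 145 153 161 159 159 158 160 155 161
  159 118  89 101 117 125 122 123 124]
 [121 109 107 101 103 110 124 143 156 162 167 163 163 160 162 160 160 160
  162 156 135 118 123 116 121 122 125]
 [113 113 114 109 115 119 141 162 163 165 163 158 162 163 158 157 158 160
  160 159 160 154 139 125 120 121 124]
 [123 118 124 121 129 138 159 165 162 165 162 161 160 157 157 163 158 161
  160 160 160 165 150 130 117 122 121]
 [130 128 124 128 139 158 164 161 162 160 159 163 159 163 162 157 161 159
  161 160 151 163 160 138 117 118 121]
 [130 130 134 123 152 164 167 161 161 157 162 161 159 163 159 164 160 163
  162 155 163 162 1
[... 1128 characters left out ...]
 164 151 132 121 124]
 [148 150 148 148 140 144 162 165 160 164 161 161 161 163 162 163 164 161
  165 162 164 163 161 138 131 125 134]
 [142 148 147 147 144 145 159 168 168 169 165 169 161 164 163 165 163 157
  157 162 159 165 147 127 128 129 128]
 [135 143 143 141 143 141 152 155 167 167 164 166 158 164 159 163 163 161
  167 163 163 153 145 126 130 130 125]
 [132 129 131 129 137 135 133 135 142 152 166 167 169 164 163 162 162 163
  159 151 141 131 131 127 125 127 123]
 [142 132 134 122 127 124 120 123 120 131 142 151 157 167 163 161 164 151
  130 133 125 127 125 128 127 136 151]
 [163 174 148 116 125 135 134 130 125 155 160 138 136 135 138 139 141 136
  119 125 124 134 133 144 154 173 183]]
```

```bash
python3 -c "
from plant import ctrl
print(ctrl.finish_job())"
```

```text
the job is handed in; nothing more can be done
None
```

I handed the job in at about 66 s: the tub is in the reader's ring with its label towards the window, all three tiles are home in the rack, and the dial is turned to the seventh click. By camera the tub is about 3–5 mm off the ring's centre; the dial's position comes from the measured 140° turn, as the images only confirm it roughly, and no verdict came back.

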